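# Recharge a pigment milling jar

### The job

Get the orange milling jar ready for the next ink: tip all the used blue pieces out of it into the brass sieve, then stand the jar upright in the middle of the scale's pan and press the green tare button. Then pour every fresh white piece from the steel beakers (one of them may be empty) into the jar as it stands on the scale, put in any that miss, and stand each beaker back upright on the cork mat. Drop the black lid into the jar's mouth so that it sits flat, and leave the other things on the bench where they are.

Things in the scene. Friction and masses are not known exactly. Their poses are not given: they have to be found in the camera images.
- jar: orange plastic milling jar, open at the top, a plain straight-sided cup: 69 mm outside diameter, 85 mm high, wall 3 mm, inner floor 5 mm up, so the mouth is 63 mm wide; about 0.24 kg. Origin at the centre of its underside, z up through the mouth. At the start it stands on the bench with one to four used pieces lying on its floor
- lid: loose black lid of the jar, 90 g: disc 71 mm across, 6 mm thick; rubber plug below it, 52 mm across, 8 mm deep (about 5 mm play all round in the jar's mouth); upright steel knob on top, 22 mm across, 25 mm tall. Origin at the centre of the plug's underside, z up: disc from 8 to 14 mm, knob's top at 39 mm. It starts standing on its plug on the bench; on the jar its origin is 77 mm above the jar's
- cup_a: one of two alike stainless steel beakers, open at the top, slightly tapered: 57 mm outside diameter at the foot, 66 mm at the rim, 85 mm high, wall 3 mm, inner floor 5 mm up; about 0.15 kg. Origin at the centre of its underside, z up through the mouth. Both start upright on the cork mat, about 130 mm apart; the fresh pieces are in one of them or in both; either may be empty
- cup_b: the other steel beaker, the same as cup_a in size and shape
- mat: cork mat, 260 mm (x) by 140 mm (y), 4 mm thick, fixed to the bench; origin at the centre of its underside
- scale: white electronic bench scale, fixed, 240 mm (x) by 150 mm (y), case 28 mm high; origin at the centre of its underside, its display and tare button at the -x end. Its steel pan is square, 140 mm, and its top is 36 mm above the bench
- pan (a point): centre of the top face of the scale's square steel pan, 36 mm above the bench
- tare (a joint): travel of the scale's green tare button in m: 0 up, 0.006 fully pressed. It moves straight down, springs back, and takes about 4 N to press fully
- tare_top (a point): centre of the top face of the scale's round green tare button, 24 mm across, at the display end of the scale, 36 mm above the bench when up, 8 mm above the case; it goes down with the button
- sieve: round brass sieve, open at the top, fixed, standing on the bench: 152 mm outside diameter, 55 mm high, wall 4 mm, its floor 5 mm up; origin at the centre of its underside
- fresh1: fresh grinding piece, white: a stubby ceramic cylinder, 16 mm in diameter and 18 mm long, 14 g; origin at its centre, z along its axis. It may be absent, then its pose is None. Two to six fresh ones are present, all standing in one or both of the beakers at the start
- fresh2: fresh grinding piece, white: a stubby ceramic cylinder, 16 mm in diameter and 18 mm long, 14 g; origin at its centre, z along its axis. It may be absent
- fresh3: fresh grinding piece, white: a stubby ceramic cylinder, 16 mm in diameter and 18 mm long, 14 g; origin at its centre, z along its axis. It may be absent
- fresh4: fresh grinding piece, white: a stubby ceramic cylinder, 16 mm in diameter and 18 mm long, 14 g; origin at its centre, z along its axis. It may be absent
- fresh5: fresh grinding piece, white: a stubby ceramic cylinder, 16 mm in diameter and 18 mm long, 14 g; origin at its centre, z along its axis. It may be absent
- fresh6: fresh grinding piece, white: a stubby ceramic cylinder, 16 mm in diameter and 18 mm long, 14 g; origin at its centre, z along its axis. It may be absent
- used1: used grinding piece, stained dark blue: a stubby ceramic cylinder, 16 mm in diameter and 18 mm long, 14 g; origin at its centre, z along its axis. It may be absent, then its pose is None. One to four used ones are present, all in the jar at the start
- used2: used grinding piece, stained dark blue: a stubby ceramic cylinder, 16 mm in diameter and 18 mm long, 14 g; origin at its centre, z along its axis. It may be absent
- used3: used grinding piece, stained dark blue: a stubby ceramic cylinder, 16 mm in diameter and 18 mm long, 14 g; origin at its centre, z along its axis. It may be absent
- used4: used grinding piece, stained dark blue: a stubby ceramic cylinder, 16 mm in diameter and 18 mm long, 14 g; origin at its centre, z along its axis. It may be absent
- ink_tin: ink tin with paper label, 76 mm in diameter, 60 mm high, not part of the job; origin at the centre of its underside
- pigment_jar: jar of dark blue pigment with white cap, 60 mm in diameter, 90 mm high, not part of the job; origin at the centre of its underside
- ink_knife: ink spatula lying along its x, 0.28 m long, wooden handle to -x, steel blade 65 mm wide to +x, not part of the job; origin under its middle
- brayer: ink roller lying flat, 0.18 m long along its x and 0.1 m wide, 36 mm high, not part of the job; origin on the bench under its neck

How it is judged:
On the way, in this order (a step that is already met when the one before it is completed fails the run):
1. every used piece lies in the sieve and the jar stands upright on the scale's pan, let go (horizontal distance between each of used1, used2, used3, used4 and sieve below 0.076 m and z of each of used1, used2, used3, used4 in the frame of sieve below 0.055 m and horizontal distance between jar and pan below 0.045 m and z of jar in the frame of pan between -0.006 and 0.006 m and angle between jar's own z axis and vertical below 0.1 rad and contact force between the fingers and jar below 0.2 N), for 0.2 s.
2. the tare button is pressed with the jar standing on the pan (horizontal distance between jar and pan below 0.045 m and z of jar in the frame of pan between -0.006 and 0.006 m and angle between jar's own z axis and vertical below 0.1 rad and value of joint tare above 0.004 m), for 0.05 s.
3. the beaker is tipped over the jar on the scale (horizontal distance between jar and pan below 0.045 m and z of jar in the frame of pan between -0.006 and 0.006 m and angle between jar's own z axis and vertical below 0.1 rad and ((angle between cup_a's own z axis and vertical above 1.2 rad and horizontal distance between cup_a and jar below 0.14 m and height (world z) of cup_a above 0.1 m) or (angle between cup_b's own z axis and vertical above 1.2 rad and horizontal distance between cup_b and jar below 0.14 m and height (world z) of cup_b above 0.1 m))), for 0.1 s.
4. every fresh piece is in the jar, which stands upright on the pan (horizontal distance between each of fresh1, fresh2, fresh3, fresh4, fresh5, fresh6 and jar below 0.034 m and z of fresh1 in the frame of jar between 0 and 0.078 m and z of fresh2 in the frame of jar between 0 and 0.078 m and z of fresh3 in the frame of jar between 0 and 0.078 m and z of fresh4 in the frame of jar between 0 and 0.078 m and z of fresh5 in the frame of jar between 0 and 0.078 m and z of fresh6 in the frame of jar between 0 and 0.078 m and horizontal distance between jar and pan below 0.045 m and z of jar in the frame of pan between -0.006 and 0.006 m and angle between jar's own z axis and vertical below 0.1 rad), for 0.2 s.
At the end, for the whole second after the job is handed in: All used pieces are in the sieve, all fresh ones in the jar; the jar stands upright on the pan within 45 mm of its centre; the lid sits flat in its mouth, centred within 9 mm; both beakers stand upright on the cork mat, centres at least 15 mm inside its edges; all at rest (all of step 4 and horizontal distance between each of used1, used2, used3, used4 and sieve below 0.076 m and z of each of used1, used2, used3, used4 in the frame of sieve below 0.055 m and horizontal distance between lid and jar below 0.009 m and z of lid in the frame of jar between 0.073 and 0.081 m and angle between each of lid, cup_a, cup_b's own z axis and vertical below 0.1 rad and x of cup_a in the frame of mat between -0.115 and 0.115 m and y of cup_a in the frame of mat between -0.055 and 0.055 m and z of each of cup_a, cup_b in the frame of mat below 0.01 m and x of cup_b in the frame of mat between -0.115 and 0.115 m and y of cup_b in the frame of mat between -0.055 and 0.055 m and linear speed of each of jar, lid, cup_a, cup_b below 0.03 m/s); the robot touches nothing.
It fails at once if the ink tin is displaced by more than 4 cm (distance of ink_tin from where it was at the start of the episode above 0.04 m).
It fails at once if the pigment jar is displaced by more than 4 cm (distance of pigment_jar from where it was at the start of the episode above 0.04 m).
It fails at once if the ink knife is displaced by more than 4 cm (distance of ink_knife from where it was at the start of the episode above 0.04 m).
It fails at once if the brayer is displaced by more than 4 cm (distance of brayer from where it was at the start of the episode above 0.04 m).
Of fresh1, fresh2, fresh3, fresh4, fresh5, fresh6 only 2 to 6 are there at a start; the rules pass over those that are not, and their reading is None.
Of used1, used2, used3, used4 only 1 to 4 are there at a start; the rules pass over those that are not, and their reading is None.
At some moment in a run one of lid, cup_a, cup_b may be knocked a few centimetres aside while the robot is not near it.
Once in a run the grip may slacken for a moment while it holds something.
It also fails if it takes over 208 s, if anything falls off the work surface, if the arm or the gripper's body presses on something with over 40 N, if the wrist force passes 120 N, or if a joint passes its speed limit or range.

### The arm

A 6-joint arm with a two-finger parallel gripper is mounted at the origin on the work surface. World frame = base frame: x ahead of the robot, y to its left, z up, the work surface at z = 0. Lengths are in m, angles in rad, forces in N, time in s.
With the tool pointing down it reaches from about 0.275 to 0.975 m from the base axis. Payload 8.4 kg.
Tool frame: the origin (TCP) lies where the fingers leave the gripper's body, on its centre line; the fingertips stand 88 mm ahead of it and the grasp point (between the pads) lies 69 mm ahead of it; x points along the fingers, z is the direction in which the jaws open and shut, and the axes are right-handed (so a half turn about x gives the same grasp; the last joint's range is limited). The gripper opens to 92 mm and grips with 3 to 60 N. Pads are 20 mm wide; open, the fingers measure 128 mm over their backs; the gripper's body (75 mm by 189 mm) begins 69 mm behind the grasp point.
Start: joints at [-1.152, 0.353, 1.633, -0, 1.155, -0.002], TCP at [0.255, -0.57, 0.303] pointing down, gripper open.
Joint ranges: [-2.63, 2.63], [-0.92, 2.1], [0.06, 2.66], [-1.3, 4.44], [0, 2.69], [-3.02, 3.02]. Speed limits (rad/s): [2.22, 2.22, 2.79, 3.14, 3.14, 3.14].

### API

Orientations are given as a unit quaternion [w, x, y, z].
In Python, from workcell import state, camera, camera_info, sign_off gives the robot as it stands.
- The arm moves only by the tool send_rows, never from a script. Its argument "series" is a list of rows, each a list of 7 numbers: the shift along the tool's x, y, z in mm, then the turn, a rotation vector about the tool's x, y, z in rad, then the closure, from -1 (fully open) to 1 (shut). In form: [[x, y, z, wx, wy, wz, fingers], ...]. A call has exactly 10 rows; each row shifts and turns the commanded pose from where the row before left it, along the tool's axes as they then stand; what a row does not reach is not made up. A row lasts 1/8 s, in which the tool goes at most 62.5 mm and 10.7 degrees, less where a joint would pass 70% of its speed; a pose out of reach is approached as far as the arm can. A call is refused whole if a number of a shift passes 62.5 or a number of a turn 0.188, either way. A call with a gripper value outside its range is refused whole. The fingers move at their own pace and stop on an object; "force" is the grip in N (left out, the last holds). Time passes only in rows, so rows that do not move let the fingers close, or fill a call up. It gives the time, the measured TCP pose, the force and the opening at its end, in the units of the state.
- state(): the state, without advancing time (a new reading comes with each control period).
- camera(name): name is "scene" or "top"; returns (picture, depth): 480x640x3 uint8, red, green, blue; 480x640 float32, m along the optical axis (not along the pixel's ray), 0 where there is no reading.
- camera_info(name): a dict with "fx", "fy", "cx", "cy" (pixels), "k1" (the pictures are not rectified: a ray, as slopes to the right and down, at radius r is drawn at 1 + k1 r^2 times it, then the intrinsics apply), "world_from_camera" (4x4, takes a point from camera to world coordinates). Camera axes: x right, y up, looking along -z (the intrinsics and any distortion apply to the point x, -y, -z); pixel columns grow to the right and rows downward; lengths in m; the calibration is good to about 2 mm. A picture is of the moment at which its call begins. camera_info takes no time and is no camera call.
- sign_off(): hands the job in, once; it reports no verdict.
The state is a dict: "clock": time; "joint_pos": joint angles; "joint_velocities": joint speeds; "joint_efforts": joint torques, N m; "eef_pos": TCP position; "tool_rot": TCP orientation; "wrist_force": force on the tool from outside, world axes, zero at the start; "wrist_torque": the same for the moment, N m; "finger_gap": finger opening in m.
Only numpy, scipy, OpenCV 4.12 (cv2) and the standard library are available. Lean on these libraries where they do the work, as an engineer would, in place of code of your own. Each camera call takes 0.05 s, during which the arm holds its last target.

## Working session

There is one attempt and no reset: what is moved stays moved. The work goes in short steps, Python scripts to look and compute and a tool call to move; the robot and the scene stay as the last step left them, time stands still between calls to the robot, and variables do not carry over. Pictures are saved under pics/ and viewed, and the job is handed in when it is done.

Besides the shell and the picture viewer there is one more tool, called after ">>>" as name(argument=value, ...), one argument or row to a line, values as JSON. send_rows: Moves the arm, as the interface text tells. Its arguments: {"type":"object","properties":{"series":{"type":"array"},"force":{"type":"number"}},"required":["series"]}

```bash
ls; mkdir -p pics; python3 - <<'E'
from workcell import state,camera,camera_info
import cv2,numpy as np
print(state())
for n in("scene","top"):
    p,d=camera(n); cv2.imwrite(f"pics/{n}0.png",p[:,:,::-1]); np.save(f"pics/{n}0.npy",d); i=camera_info(n); print(n,i)
E
```

```text
pics
{'clock': 0.0, 'joint_pos': array([-1.15240418e+00,  3.53644415e-01,  1.63415103e+00, -1.27091213e-05,
        1.15519672e+00, -2.40574265e-03]), 'joint_velocities': array([-6.59416667e-04,  9.09155710e-04, -1.79930021e-03,  2.79793105e-03,
        1.81303146e-03,  9.14503062e-06]), 'joint_efforts': array([ 4.74284698e-04, -5.93839073e+01, -3.34220302e+01,  6.97027682e-02,
        2.33200227e-02, -9.76577667e-05]), 'eef_pos': array([ 0.25514297, -0.57012804,  0.30195871]), 'tool_rot': array([ 0.59298288,  0.38481383,  0.59381654, -0.38428054]), 'wrist_force': array([ 0.34704559,  0.82745263, -0.26295558]), 'wrist_torque': array([-0.04496397,  0.02063666,  0.04646105]), 'finger_gap': 0.0920459482702707}
scene {'fx': 559.1736553010916, 'fy': 559.1736553010916, 'cx': 315.17208532599955, 'cy': 241.0917862349696, 'k1': -0.06274648849635203, 'world_from_camera': array([[ 0.55608777, -0.52462524,  0.64461984,  1.3356387 ],
       [ 0.83100518,  0.33787532, -0.4418944 , -0.60660431],
       [ 0.01402782,  0.7814145 ,  0.62385463,  0.82912938],
       [ 0.        ,  0.        ,  0.        ,  1.        ]])}
top {'fx': 533.864186684225, 'fy': 533.864186684225, 'cx': 311.9517502280508, 'cy': 244.66472137269818, 'k1': -0.012850432070146276, 'world_from_camera': array([[-0.01806526,  0.98643173, -0.16317503,  0.3632623 ],
       [-0.99978014, -0.01955959, -0.00755571, -0.05619563],
       [-0.01064483,  0.16300265,  0.9865682 ,  1.13805693],
       [ 0.        ,  0.        ,  0.        ,  1.        ]])}
```

View pics/top0.png

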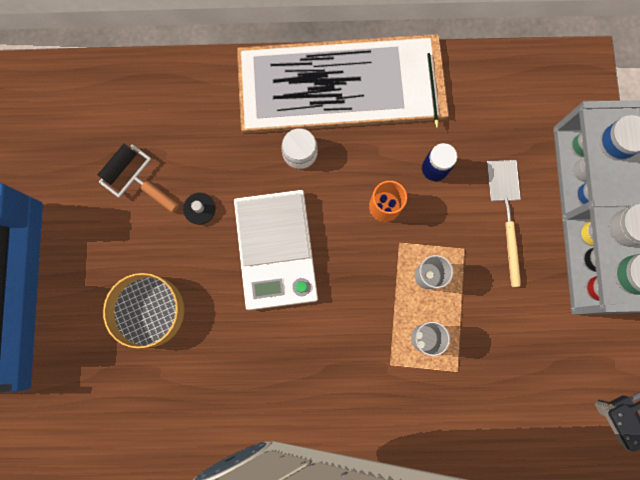

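View pics/scene0.png

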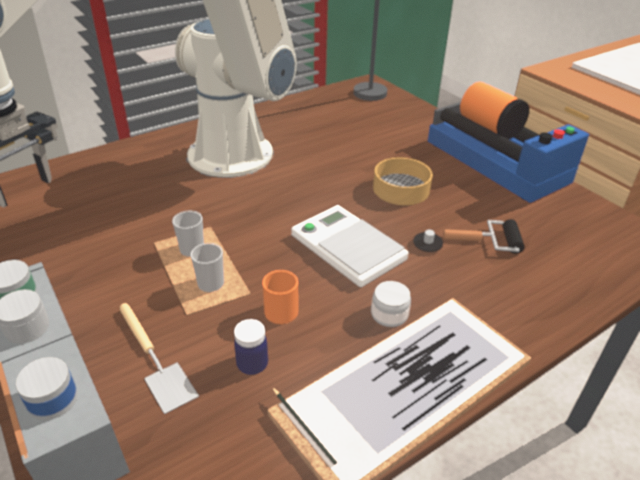

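```bash
cat > h.py <<'E'
import numpy as np,cv2
from workcell import state,camera,camera_info
from scipy.spatial.transform import Rotation as R
def ray(n,u,v):
    i=camera_info(n);K=np.array([[i['fx'],0,i['cx']],[0,i['fy'],i['cy']],[0,0,1.]])
    q=cv2.undistortPoints(np.array([[[u,v]]],float),K,np.array([i['k1'],0,0,0.]))[0,0]
    T=i['world_from_camera'];return T[:3,3],T[:3,:3]@np.array([q[0],-q[1],-1])
def at(n,u,v,z):
    o,d=ray(n,u,v);return o+d*(z-o[2])/d[2]
def dep(n,u,v,D):
    o,d=ray(n,u,v);return o+d*D[int(round(v)),int(round(u))]
def px(n,P):
    i=camera_info(n);T=i['world_from_camera'];c=np.linalg.inv(T)@np.append(P,1.);x,y=c[0]/-c[2],-c[1]/-c[2];r=x*x+y*y;f=1+i['k1']*r
    return i['fx']*x*f+i['cx'],i['fy']*y*f+i['cy']
def cloud(n,D):
    i=camera_info(n);K=np.array([[i['fx'],0,i['cx']],[0,i['fy'],i['cy']],[0,0,1.]])
    v,u=np.mgrid[0:480,0:640];q=cv2.undistortPoints(np.stack([u,v],-1).reshape(-1,1,2).astype(float),K,np.array([i['k1'],0,0,0.]))[:,0]
    T=i['world_from_camera'];d=np.c_[q[:,0],-q[:,1],-np.ones(len(q))]@T[:3,:3].T
    P=T[:3,3]+d*D.reshape(-1,1);return P.reshape(480,640,3)
def circ(xy):
    A=np.c_[2*xy,np.ones(len(xy))];s=np.linalg.lstsq(A,(xy**2).sum(1),rcond=None)[0];return s[:2],np.sqrt(s[2]+s[0]**2+s[1]**2)
def snap(n,tag):
    p,d=camera(n);cv2.imwrite(f"pics/{tag}.png",p[:,:,::-1]);np.save(f"pics/{tag}.npy",d);return p,d
def crop(tag,x0,y0,x1,y1,s,out):
    p=cv2.imread(f"pics/{tag}.png")[y0:y1,x0:x1];cv2.imwrite(f"pics/{out}.png",cv2.resize(p,None,fx=s,fy=s,interpolation=cv2.INTER_CUBIC))
E
python3 - <<'E'
from h import *
crop("top0",340,170,500,390,2.7,"c1"); crop("top0",90,120,330,360,2.5,"c2")
D=np.load("pics/top0.npy");P=cloud("top",D)
# rim fits: points at rim height near pixel
for nm,(u,v),z,r in [("jar",(388,201),.085,35),("cupA?",(434,272),.089,35),("cupB?",(431,338),.089,35),("sieve",(144,311),.055,60),("lid",(199,208),.014,30),("knob",(197,206),.039,20),("tin",(299,148),.06,35),("pig",(442,157),.09,35)]:
    S=P[v-r:v+r,max(0,u-r):u+r].reshape(-1,3);S=S[abs(S[:,2]-z)<.005]
    c0=at("top",u,v,z)[:2]
    hull=cv2.convexHull((S[:,:2]*1000).astype(np.float32))[:,0] if len(S)>5 else None
    print(nm,len(S),c0.round(4),end=' ')
    if hull is not None:
        c,rr=cv2.minEnclosingCircle(hull);print(np.round(c,1),round(rr,1), S[:,2].mean().round(4))
for nm,(u,v),z in [("pan",(273,228),.036),("tare",(301,286),.036),("matTL",(399,243),.004),("matTR",(464,248),.004),("matBL",(391,366),.004),("matBR",(458,371),.004)]:
    print(nm,at("top",u,v,z).round(4),dep("top",u,v,D).round(4))
E
```

```text
jar 186 [ 0.624  -0.2037] [ 633.5 -206.3] 34.9 0.085
cupA? 188 [ 0.4774 -0.2878] [ 479.4 -290.9] 33.2 0.0894
cupB? 191 [ 0.3493 -0.275 ] [ 348.7 -276.7] 33.3 0.0897
sieve 560 [0.413  0.2946] [415.5 301.9] 76.7 0.0551
lid 709 [0.6345 0.1955] [638.4 212.2] 52.0 0.0148
knob 85 [0.6329 0.1942] [635.1 195.3] 11.7 0.0393
tin 794 [ 0.7489 -0.0243] [757.9 -22.7] 35.6 0.0608
pig 511 [ 0.7128 -0.317 ] [ 716.6 -318.7] 27.4 0.0908
pan [0.5827 0.0336 0.036 ] [0.5825 0.0335 0.0368]
tare [ 0.4594 -0.0236  0.036 ] [ 0.4589 -0.0237  0.0421]
matTL [ 0.5507 -0.2348  0.004 ] [ 0.5505 -0.2346  0.0055]
matTR [ 0.5371 -0.3737  0.004 ] [ 5.377e-01 -3.749e-01 -1.000e-04]
matBL [ 0.2926 -0.2068  0.004 ] [ 0.2922 -0.2075 -0.0013]
matBR [ 0.2799 -0.3449  0.004 ] [ 0.2796 -0.3459  0.0004]
```

View pics/c1.png

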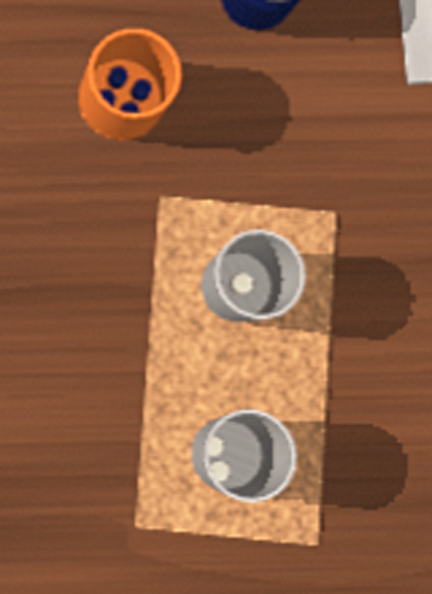

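View pics/c2.png

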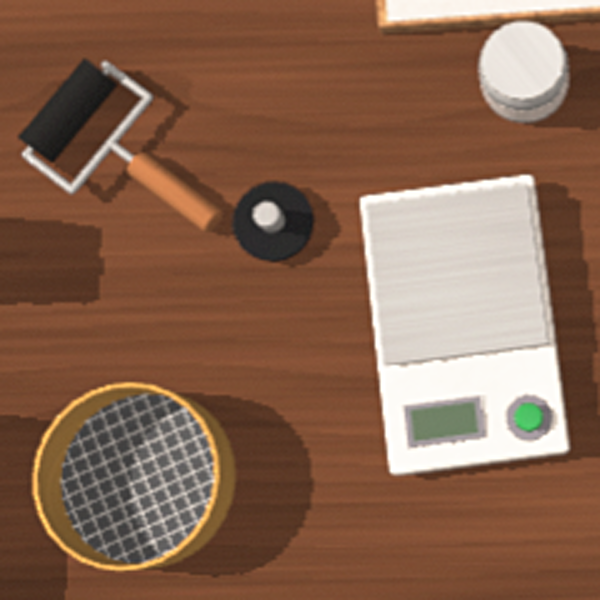

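```bash
cat >> h.py <<'E'
def M(q): return R.from_quat(np.r_[q[1:],q[0]]).as_matrix()
def ori(H,P,s=1,tip=0):
    """heading deg, pitch-down deg, s: sign of z vs left"""
    h,p=np.radians([H,P]);x=np.array([np.cos(p)*np.cos(h),np.cos(p)*np.sin(h),-np.sin(p)])
    z=s*np.array([-np.sin(h),np.cos(h),0]);return np.c_[x,np.cross(z,x),z]
def cur():
    s=state();return np.array(s['eef_pos']),M(s['tool_rot'])
def plan(p1,R1,N,p0=None,R0=None,g=None):
    """p1: TCP target. straight line+slerp"""
    if p0 is None:p0,R0=cur()
    w=R.from_matrix(R0.T@R1).as_rotvec();Ri=R0.copy();p=p0.copy();out=[]
    for k in range(N):
        want=p0+(p1-p0)*(k+1)/N
        t=np.round(Ri.T@(want-p)*1000,0 if False else 1);r=np.round(w*(k+1)/N-w*k/N,3)
        p=p+Ri@t/1000;Ri=Ri@R.from_rotvec(r).as_matrix()
        out.append([float(x) for x in np.r_[t,r]]+([g] if g is not None else []))
    for o in out: print(str(o)+",")
    print("end err mm",((p-p1)*1000).round(1),"deg",np.degrees(R.from_matrix(Ri.T@R1).magnitude()).round(2),"max",np.abs(np.array(out)[:,:6]).max(0))
def gp(p,R_): return p+R_[:,0]*.069
def show():
    s=state();p,Q=cur();x=Q[:,0];print("t",round(s['clock'],2),"j",np.round(s['joint_pos'],3),"tcp",p.round(4),"gp",gp(p,Q).round(4),"H",np.degrees(np.arctan2(x[1],x[0])).round(1),"P",np.degrees(np.arcsin(-x[2])).round(1),"z",Q[:,2].round(3),"gap",round(s['finger_gap'],4),"F",np.round(s['wrist_force'],1))
def go(g,H,P,s,N,f=-1,tcp=False):
    Q=ori(H,P,s);plan(np.array(g)-Q[:,0]*.069,Q,N,g=f)
E
python3 - <<'E'
from h import *
show()
E
```

```text
t 0.1 j [-1.152  0.354  1.634  0.     1.155 -0.002] tcp [ 0.2552 -0.5702  0.3021] gp [ 0.2551 -0.5701  0.2331] H 112.8 P 89.9 z [ 0.408 -0.913 -0.001] gap 0.092 F [ 0.1  0.6 -0.3]
```

```bash
python3 - <<'E'
from h import *
go([.517,-.149,.2],-26,30,-1,20)
E
```

```text
[3.4, 18.6, -16.2, 0.04, -0.023, 0.049, -1],
[3.9, 17.8, -16.9, 0.04, -0.023, 0.049, -1],
[4.4, 16.9, -17.8, 0.04, -0.023, 0.049, -1],
[4.7, 16.0, -18.5, 0.04, -0.023, 0.049, -1],
[5.1, 14.9, -19.3, 0.04, -0.023, 0.049, -1],
[5.3, 13.9, -19.9, 0.04, -0.023, 0.049, -1],
[5.5, 12.9, -20.7, 0.04, -0.023, 0.049, -1],
[5.7, 11.7, -21.2, 0.04, -0.023, 0.049, -1],
[5.6, 10.6, -21.8, 0.04, -0.023, 0.049, -1],
[5.7, 9.4, -22.3, 0.04, -0.023, 0.049, -1],
[5.6, 8.2, -22.9, 0.04, -0.023, 0.049, -1],
[5.4, 7.1, -23.2, 0.04, -0.023, 0.049, -1],
[5.2, 5.8, -23.7, 0.04, -0.023, 0.049, -1],
[4.9, 4.7, -23.9, 0.04, -0.023, 0.049, -1],
[4.6, 3.4, -24.3, 0.04, -0.023, 0.049, -1],
[4.1, 2.3, -24.4, 0.04, -0.023, 0.049, -1],
[3.7, 1.1, -24.6, 0.04, -0.023, 0.049, -1],
[3.1, -0.1, -24.7, 0.04, -0.023, 0.049, -1],
[2.5, -1.2, -24.8, 0.04, -0.023, 0.049, -1],
[1.9, -2.2, -24.7, 0.04, -0.023, 0.049, -1],
end err mm [ 0. -0.  0.] deg 0.55 max [5.70e+00 1.86e+01 2.48e+01 4.00e-02 2.30e-02 4.90e-02]
```

>>> send_rows(
  series=[
    [7,36,-34,0.08,-0.046,0.098,-1],
    [9,33,-37,0.08,-0.046,0.098,-1],
    [10,29,-39,0.08,-0.046,0.098,-1],
    [11,25,-42,0.08,-0.046,0.098,-1],
    [11,20,-44,0.08,-0.046,0.098,-1],
    [11,15,-46,0.08,-0.046,0.098,-1],
    [10,10,-48,0.08,-0.046,0.098,-1],
    [9,6,-49,0.08,-0.046,0.098,-1],
    [7,1,-49,0.08,-0.046,0.098,-1],
    [4,-3,-50,0.08,-0.046,0.098,-1],
  ],
)

```text
clock: 1.35
eef_pos: [0.4215, -0.2171, 0.2582]
tool_rot: [0.652, 0.665, 0.171, -0.321]
wrist_force: [-0.2, 0.2, 0.0]
finger_gap: 0.0921
```

```bash
python3 - <<'E'
from h import *
show()
s=state();print(s['joint_velocities'].round(2))
snap("scene","s1")
E
```

```text
t 1.35 j [-0.645  0.037  2.447  2.072  0.336 -0.861] tcp [ 0.4215 -0.2171  0.2582] gp [ 0.4722 -0.2303  0.2133] H -14.6 P 40.6 z [-0.205 -0.977  0.056] gap 0.0921 F [-0.2  0.2  0. ]
[ 0.46  0.06  0.24  2.18  0.12 -1.65]
```

View pics/s1.png

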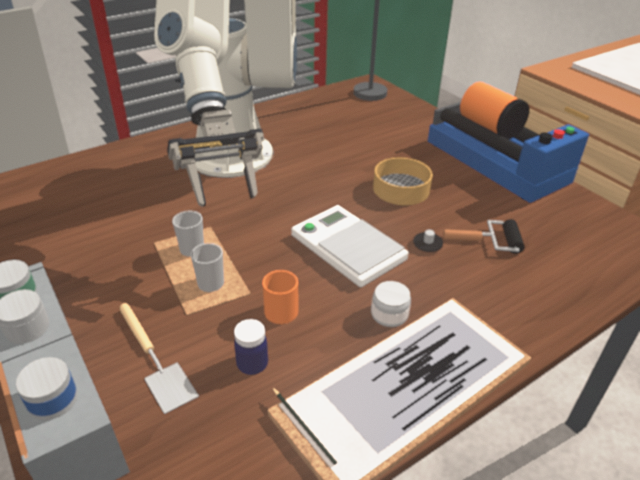

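```bash
cat > kin.py <<'E'
import numpy as np
from scipy.spatial.transform import Rotation as R
from scipy.optimize import least_squares
def orient(j):
    return (R.from_euler('z',j[0])*R.from_euler('y',j[1]+j[2])*R.from_euler('z',j[3])*R.from_euler('y',j[4])*R.from_euler('z',j[5])).as_matrix()
def fk(j,k):
    a1,d1,L2,L3,a3,L6=k
    b=j[1]+j[2];r=a1+L2*np.sin(j[1])+L3*np.sin(b)-a3*np.cos(b);z=d1+L2*np.cos(j[1])+L3*np.cos(b)+a3*np.sin(b)
    Q=orient(j);return np.array([r*np.cos(j[0]),r*np.sin(j[0]),z])+L6*Q[:,2],Q
E
python3 - <<'E'
from h import *; from kin import *
Q=orient(state()['joint_pos']);print(Q.round(3));print(cur()[1].round(3))
E
```

```text
[[ 0.209  0.643  0.736]
 [ 0.977 -0.098 -0.192]
 [-0.052  0.759 -0.649]]
[[ 0.736  0.643 -0.209]
 [-0.192 -0.098 -0.977]
 [-0.649  0.759  0.052]]
```

```bash
python3 - <<'E'
from h import *
go([.517,-.149,.2],-26,30,-1,10)
E
```

```text
[2.8, 0.0, -10.1, 0.018, -0.017, 0.018, -1],
[2.6, -0.2, -10.1, 0.018, -0.017, 0.018, -1],
[2.5, -0.4, -10.2, 0.018, -0.017, 0.018, -1],
[2.3, -0.7, -10.2, 0.018, -0.017, 0.018, -1],
[2.0, -0.9, -10.3, 0.018, -0.017, 0.018, -1],
[1.9, -1.1, -10.2, 0.018, -0.017, 0.018, -1],
[1.7, -1.3, -10.3, 0.018, -0.017, 0.018, -1],
[1.5, -1.5, -10.2, 0.018, -0.017, 0.018, -1],
[1.3, -1.8, -10.3, 0.018, -0.017, 0.018, -1],
[1.1, -1.9, -10.2, 0.018, -0.017, 0.018, -1],
end err mm [ 0. -0.  0.] deg 0.25 max [ 2.8    1.9   10.3    0.018  0.017  0.018]
```

>>> send_rows(
  series=[
    [3,0,-10,0.018,-0.017,0.018,-1],
    [2.5,0,-10,0.018,-0.017,0.018,-1],
    [2.5,-0.5,-10,0.018,-0.017,0.018,-1],
    [2,-1,-10,0.018,-0.017,0.018,-1],
    [2,-1,-10,0.018,-0.017,0.018,-1],
    [2,-1,-10,0.018,-0.017,0.018,-1],
    [2,-1,-10,0.018,-0.017,0.018,-1],
    [1.5,-1.5,-10,0.018,-0.017,0.018,-1],
    [1,-2,-10,0.018,-0.017,0.018,-1],
    [1,-2,-10,0.018,-0.017,0.018,-1],
  ],
)

```text
clock: 2.65
eef_pos: [0.4625, -0.1256, 0.2346]
tool_rot: [0.628, 0.705, 0.026, -0.33]
wrist_force: [0.3, -0.7, 0.1]
finger_gap: 0.092
```

```bash
python3 - <<'E'
from h import *; from kin import *
show()
S=[([-1.152404,.353644,1.634151,0,1.155197,-.0024],[0.25514,-0.57013,0.30196]),([-0.645,0.037,2.447,2.072,0.336,-0.861],[.4215,-.2171,.2582])]
s=state();S.append((list(s['joint_pos']),list(s['eef_pos'])));print(S[-1])
f=lambda k:np.concatenate([fk(j,k)[0]-p for j,p in S]+[0.01*(k-np.array([0.05,.4,.45,.42,0,.25]))])
r=least_squares(f,[0.05,.4,.45,.42,0,.25]);print(r.x,np.abs(r.fun[:9]).max())
E
```

```text
t 2.65 j [-0.098  0.211  2.543  3.629  0.695 -1.783] tcp [ 0.4625 -0.1256  0.2346] gp [ 0.5164 -0.1516  0.2003] H -25.8 P 29.9 z [-0.432 -0.902  0.006] gap 0.092 F [ 0.3 -0.7  0.1]
([np.float64(-0.09791454473756907), np.float64(0.21134010467645933), np.float64(2.542911122627692), np.float64(3.6285233283340874), np.float64(0.6945650407886089), np.float64(-1.7827729342732088)], [np.float64(0.4624854783557946), np.float64(-0.1255641786517704), np.float64(0.23464510108852177)])
[ 5.19997193e-04  2.94504392e-01  5.67267271e-01  4.94064899e-01
 -5.86254459e-02  2.71028645e-01] 0.0014048203919176105
```

```bash
cat >> kin.py <<'E'
K=np.array([5.2e-04,.2945,.56727,.49406,-.0586,.27103])
LO=np.array([-2.63,-.92,.06,-1.3,0,-3.02]);HI=np.array([2.63,2.1,2.66,4.44,2.69,3.02])
def tr(Q): # tool axes x,y,z from model frame
    return np.c_[Q[:,2],Q[:,1],-Q[:,0]]
def ik(p,Q,seed,k=None):
    k=K if k is None else k
    def f(j):
        pp,QQ=fk(j,k);return np.r_[(pp-p)*5,R.from_matrix(tr(QQ).T@Q).as_rotvec()]
    s=np.clip(seed,LO+1e-3,HI-1e-3)
    r=least_squares(f,s,bounds=(LO,HI),xtol=1e-10,ftol=1e-10,max_nfev=60);return r.x,np.abs(r.fun).max()
SEEDS=[[0,.4,1.6,0,1.1,1.57],[0,.4,1.6,0,1.1,-1.57],[0,.3,2.2,3.14,.8,1.5],[0,.3,2.2,3.14,.8,-1.5],[0,.8,1.5,1.57,1.2,0],[0,.8,1.5,-1.2,1.2,0],[0,.5,2,3.14,1.5,0]]
def iks(p,Q,seeds=None):
    out=[]
    for s in SEEDS if seeds is None else seeds:
        s=np.array(s,float);
        if seeds is None: s[0]=np.arctan2(p[1],p[0])
        j,e=ik(p,Q,s)
        if e<3e-3 and not any(np.abs(j-o).max()<.05 for o in out): out.append(j)
    return out
E
python3 - <<'E'
from h import *; from kin import *
s=state()['joint_pos']
for P in (10,15,20,30):
  for z in(.05,):
    Q=ori(-26,P,-1);g=np.array([.6335,-.206,z])
    for back in (.13,0):
        p=g-Q[:,0]*(.069+back);j,e=ik(p,Q,s);print(P,back,j.round(2),round(e,4))
E
```

```text
10 0.13 [-0.01  1.15  2.52  3.6   1.87 -1.34] 0.0
10 0 [-0.18  1.04  2.3   3.41  1.58 -1.52] 0.0
15 0.13 [-0.03  1.    2.55  3.55  1.69 -1.4 ] 0.0
15 0 [-0.18  0.96  2.31  3.41  1.43 -1.54] 0.0
20 0.13 [-0.05  0.84  2.57  3.52  1.47 -1.47] 0.0
20 0 [-0.19  0.88  2.32  3.4   1.27 -1.56] 0.0
30 0.13 [-0.1   0.54  2.53  3.51  0.98 -1.6 ] 0.0
30 0 [-0.21  0.73  2.3   3.41  0.94 -1.61] 0.0
```

```bash
python3 - <<'E'
from h import *; from kin import *
def pour_state(c,H,P,phi,gpz,fo,ro,s=-1):
    f=np.array([np.cos(np.radians(H)),np.sin(np.radians(H)),0]);r=np.array([f[1],-f[0],0])
    g=np.array([c[0],c[1],gpz])+fo*f+ro*r;Q=ori(H,P,s)@R.from_rotvec([phi,0,0]).as_matrix();return g-.069*Q[:,0],Q,g
j0=np.array([-0.19,.93,2.31,3.4,1.35,-1.55])
for P in (15,20):
  for H in range(-40,100,15):
    j=j0.copy();j[0]=.5;res=[]
    for phi in (0,.6,1.2,1.7,2.2):
        p,Q,g=pour_state((.4155,.302),H,P,phi,.14,-.025,-.045)
        j,e=ik(p,Q,j);res.append((j,e))
    print(P,H,[round(e,3) for _,e in res],res[0][0].round(2),res[-1][0].round(2))
E
```

```text
15 -40 [np.float64(0.624), np.float64(0.504), np.float64(0.588), np.float64(0.616), np.float64(0.493)] [ 1.2   0.76  2.22  4.44  1.29 -1.57] [1.2  0.76 2.22 4.44 1.29 0.63]
15 -25 [np.float64(0.419), np.float64(0.342), np.float64(0.393), np.float64(0.415), np.float64(0.335)] [ 1.26  0.74  2.28  4.44  1.29 -1.58] [1.26 0.74 2.28 4.44 1.29 0.62]
15 -10 [np.float64(0.211), np.float64(0.174), np.float64(0.197), np.float64(0.209), np.float64(0.17)] [ 1.32  0.72  2.34  4.44  1.29 -1.59] [1.32 0.72 2.34 4.44 1.29 0.61]
15 5 [np.float64(0.002), np.float64(0.002), np.float64(0.002), np.float64(0.002), np.float64(0.002)] [ 1.38  0.72  2.41  4.44  1.31 -1.58] [1.38 0.72 2.41 4.44 1.31 0.62]
15 20 [np.float64(0.0), np.float64(0.0), np.float64(0.0), np.float64(0.0), np.float64(0.0)] [ 1.28  0.78  2.58  4.03  1.45 -1.39] [1.28 0.78 2.58 4.03 1.45 0.81]
15 35 [np.float64(0.069), np.float64(0.069), np.float64(0.069), np.float64(0.069), np.float64(0.069)] [ 1.01  0.92  2.66  3.58  1.73 -1.4 ] [1.01 0.92 2.66 3.58 1.73 0.8 ]
15 50 [np.float64(0.075), np.float64(0.075), np.float64(0.075), np.float64(0.
[... 1585 characters left out ...]
0.99 0.7  2.66 3.54 1.41 0.7 ]
20 50 [np.float64(0.082), np.float64(0.082), np.float64(0.082), np.float64(0.082), np.float64(0.082)] [ 0.31  0.71  2.66  2.54  1.4  -1.68] [0.31 0.71 2.66 2.54 1.4  0.52]
20 65 [np.float64(0.0), np.float64(0.0), np.float64(0.0), np.float64(0.0), np.float64(0.0)] [ 0.04  0.67  2.6   2.08  1.29 -1.7 ] [0.04 0.67 2.6  2.08 1.29 0.5 ]
20 80 [np.float64(0.0), np.float64(0.0), np.float64(0.0), np.float64(0.0), np.float64(0.0)] [-0.09  0.63  2.44  1.62  1.22 -1.49] [-0.09  0.63  2.44  1.62  1.22  0.71]
20 95 [np.float64(0.0), np.float64(0.0), np.float64(0.0), np.float64(0.0), np.float64(0.0)] [-0.11  0.64  2.25  1.29  1.28 -1.32] [-0.11  0.64  2.25  1.29  1.28  0.88]
```

```bash
python3 - <<'E'
from h import *
Q=ori(-26,15,-1);g=np.array([.6335,-.206,.05])-.13*Q[:,0];print(g)
go(g,-26,15,-1,7)
E
```

```text
[ 0.52063811 -0.15095358  0.08364648]
[9.1, -16.7, -0.5, 0.001, -0.001, 0.037, -1],
[8.4, -17.1, -0.5, 0.001, -0.001, 0.037, -1],
[7.8, -17.3, -0.5, 0.001, -0.001, 0.037, -1],
[7.2, -17.6, -0.4, 0.001, -0.001, 0.037, -1],
[6.5, -17.9, -0.5, 0.001, -0.001, 0.037, -1],
[5.8, -18.1, -0.4, 0.001, -0.001, 0.037, -1],
[5.1, -18.3, -0.5, 0.001, -0.001, 0.037, -1],
end err mm [-0.   0.   0.1] deg 0.18 max [9.10e+00 1.83e+01 5.00e-01 1.00e-03 1.00e-03 3.70e-02]
```

>>> send_rows(
  series=[
    [9,-17,-0.5,0.001,-0.001,0.037,-1],
    [8.5,-17,-0.5,0.001,-0.001,0.037,-1],
    [8,-17,-0.5,0.001,-0.001,0.037,-1],
    [7,-18,-0.5,0.001,-0.001,0.037,-1],
    [6.5,-18,-0.5,0.001,-0.001,0.037,-1],
    [6,-18,-0.5,0.001,-0.001,0.037,-1],
    [5,-18,-0.5,0.001,-0.001,0.037,-1],
    [20,0,0,0,0,0,-1],
    [20,0,0,0,0,0,-1],
    [10,0,0,0,0,0,-1],
  ],
)

```text
clock: 3.9
eef_pos: [0.5045, -0.1436, 0.0879]
tool_rot: [0.662, 0.704, -0.068, -0.249]
wrist_force: [-0.1, 0.0, 0.3]
finger_gap: 0.0921
```

```bash
python3 - <<'E'
from h import *; from kin import *
show()
print(fk(state()['joint_pos'],K)[0])
go([.6335,-.206,.05],-26,15,-1,5)
E
```

```text
t 3.9 j [-0.11   0.97   2.463  3.475  1.582 -1.473] tcp [ 0.5045 -0.1436  0.0879] gp [ 0.5643 -0.1729  0.07  ] H -26.1 P 15.1 z [-0.44  -0.898  0.   ] gap 0.0921 F [-0.1  0.   0.3]
[ 0.50392003 -0.14491546  0.08827724]
[15.8, 0.1, -0.1, -0.0, 0.0, 0.0, -1],
[15.9, 0.1, -0.1, -0.0, 0.0, 0.0, -1],
[15.8, 0.1, -0.1, -0.0, 0.0, 0.0, -1],
[15.9, 0.1, -0.2, -0.0, 0.0, 0.0, -1],
[15.8, 0.2, -0.1, -0.0, 0.0, 0.0, -1],
end err mm [-0.   0.   0.1] deg 0.13 max [15.9  0.2  0.2  0.   0.   0. ]
```

>>> send_rows(
  series=[
    [16,0,0,0,0,0,-1],
    [16,0,0,0,0,0,-1],
    [16,0,0,0,0,0,-1],
    [16,0,0,0,0,0,-1],
    [15,0,0,0,0,0,-1],
    [0,0,0,0,0,0,-1],
    [0,0,0,0,0,0,1],
    [0,0,0,0,0,0,1],
    [0,0,0,0,0,0,1],
    [0,0,0,0,0,0,1],
  ],
  force=30,
)

```text
clock: 5.15
eef_pos: [0.5714, -0.1771, 0.0677]
tool_rot: [0.663, 0.703, -0.068, -0.25]
wrist_force: [-0.6, 1.3, 0.4]
finger_gap: 0.069
```

```bash
python3 - <<'E'
from h import *; from kin import *
show()
snap("scene","s2");crop("s2",160,140,460,400,2.4,"s2c")
p,Q=cur()
# lift then yaw to pour pre-pose: simulate
j=state()['joint_pos']
f=lambda H:(np.array([np.cos(np.radians(H)),np.sin(np.radians(H)),0]),np.array([np.sin(np.radians(H)),-np.cos(np.radians(H)),0]))
F,r=f(80);g1=np.array([.4155,.302,.2])-.025*F-.045*r;print(g1)
g0=gp(p,Q)+[0,0,.13]
for t in np.linspace(0,1,9):
    H=-26+106*t;QQ=ori(H,15,-1);g=g0*(1-t)+g1*t;j,e=ik(g-.069*QQ[:,0],QQ,j);print(t,g.round(3),j.round(2),round(e,4))
E
```

```text
t 5.15 j [-0.185  0.958  2.315  3.408  1.433 -1.539] tcp [ 0.5714 -0.1771  0.0677] gp [ 0.6312 -0.2066  0.0498] H -26.2 P 15.1 z [-0.441 -0.897  0.004] gap 0.069 F [-0.6  1.3  0.4]
[0.36684245 0.28519397 0.2       ]
0.0 [ 0.631 -0.207  0.18 ] [-0.18  0.59  2.38  3.43  1.15 -1.62] 0.0
0.125 [ 0.598 -0.145  0.182] [-0.26  0.59  2.49  3.11  1.25 -1.57] 0.0
0.25 [ 0.565 -0.084  0.185] [-0.35  0.59  2.56  2.78  1.32 -1.57] 0.0
0.375 [ 0.532 -0.022  0.187] [-0.44  0.59  2.6   2.47  1.34 -1.6 ] 0.0
0.5 [0.499 0.039 0.19 ] [-0.49  0.58  2.6   2.19  1.33 -1.6 ] 0.0
0.625 [0.466 0.101 0.192] [-0.48  0.56  2.58  1.96  1.31 -1.58] 0.0
0.75 [0.433 0.162 0.195] [-0.4   0.55  2.55  1.79  1.3  -1.53] 0.0
0.875 [0.4   0.224 0.197] [-0.28  0.53  2.51  1.67  1.3  -1.47] 0.0
1.0 [0.367 0.285 0.2  ] [-0.12  0.53  2.44  1.58  1.3  -1.39] 0.0
```

View pics/s2c.png

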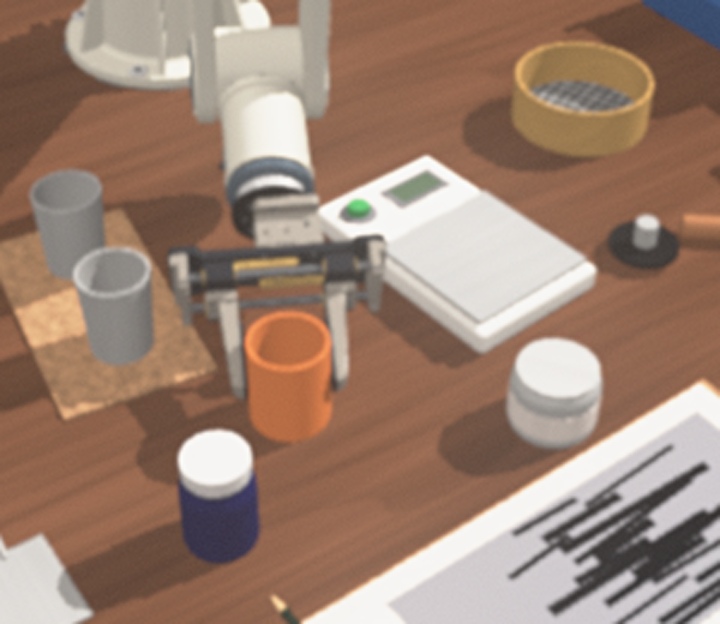

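```bash
python3 - <<'E'
from h import *
p,Q=cur();p0=p+[0,0,.13]
print(Q.T@[0,0,32.5])
Q1=ori(80,15,-1);plan(np.array([.367,.285,.2])-.069*Q1[:,0],Q1,16,p0,Q,1)
E
```

```text
[-8.47238306 31.37602567  0.11721131]
[-22.6, -4.7, -16.3, -0.03, 0.112, 0.0, 1],
[-20.6, -4.2, -18.8, -0.03, 0.112, 0.0, 1],
[-18.4, -3.7, -21.2, -0.03, 0.112, 0.0, 1],
[-15.9, -2.9, -23.1, -0.03, 0.112, 0.0, 1],
[-13.2, -2.2, -24.9, -0.03, 0.112, 0.0, 1],
[-10.4, -1.5, -26.2, -0.03, 0.112, 0.0, 1],
[-7.3, -0.6, -27.3, -0.03, 0.112, 0.0, 1],
[-4.3, 0.1, -27.9, -0.03, 0.112, 0.0, 1],
[-1.1, 1.1, -28.2, -0.03, 0.112, 0.0, 1],
[2.1, 1.8, -28.2, -0.03, 0.112, 0.0, 1],
[5.2, 2.7, -27.6, -0.03, 0.112, 0.0, 1],
[8.2, 3.5, -26.8, -0.03, 0.112, 0.0, 1],
[11.2, 4.4, -25.6, -0.03, 0.112, 0.0, 1],
[13.9, 5.0, -24.0, -0.03, 0.112, 0.0, 1],
[16.5, 5.8, -22.2, -0.03, 0.112, 0.0, 1],
[18.9, 6.3, -20.0, -0.03, 0.112, 0.0, 1],
end err mm [-0. -0. -0.] deg 0.26 max [22.6    6.3   28.2    0.03   0.112  0.   ]
```

>>> send_rows(
  series=[
    [-8.5,31.4,0,0,0,0,1],
    [-8.5,31.4,0,0,0,0,1],
    [-8.5,31.4,0,0,0,0,1],
    [-8.5,31.4,0,0,0,0,1],
    [-22.6,-4.7,-16.3,-0.03,0.112,0,1],
    [-20.6,-4.2,-18.8,-0.03,0.112,0,1],
    [-18.4,-3.7,-21.2,-0.03,0.112,0,1],
    [-15.9,-3,-23,-0.03,0.112,0,1],
    [-13.2,-2.2,-25,-0.03,0.112,0,1],
    [-10.4,-1.5,-26.2,-0.03,0.112,0,1],
  ],
)

```text
clock: 6.45
eef_pos: [0.4898, -0.0273, 0.2049]
tool_rot: [0.707, 0.684, 0.178, -0.009]
wrist_force: [0.9, -0.2, -1.4]
finger_gap: 0.0689
```

>>> send_rows(
  series=[
    [-7.3,-0.6,-27.3,-0.03,0.112,0,1],
    [-4.3,0.1,-28,-0.03,0.112,0,1],
    [-1.1,1.1,-28.2,-0.03,0.112,0,1],
    [2.1,1.8,-28.2,-0.03,0.112,0,1],
    [5.2,2.7,-27.6,-0.03,0.112,0,1],
    [8.2,3.5,-26.8,-0.03,0.112,0,1],
    [11.2,4.4,-25.6,-0.03,0.112,0,1],
    [14,5,-24,-0.03,0.112,0,1],
    [16.5,5.8,-22.2,-0.03,0.112,0,1],
    [19,6.3,-20,-0.03,0.112,0,1],
  ],
)

```text
clock: 7.7
eef_pos: [0.3554, 0.2205, 0.2175]
tool_rot: [0.595, 0.476, 0.524, 0.38]
wrist_force: [1.2, 0.3, -2.2]
finger_gap: 0.069
```

```bash
python3 - <<'E'
from h import *
show()
snap("top","t3");crop("t3",60,150,400,400,2.3,"t3c")
E
```

```text
t 7.7 j [-0.125  0.525  2.441  1.567  1.301 -1.386] tcp [0.3554 0.2205 0.2175] gp [0.3666 0.2861 0.1994] H 80.3 P 15.2 z [ 0.986 -0.169 -0.002] gap 0.069 F [ 1.2  0.3 -2.2]
```

View pics/t3c.png

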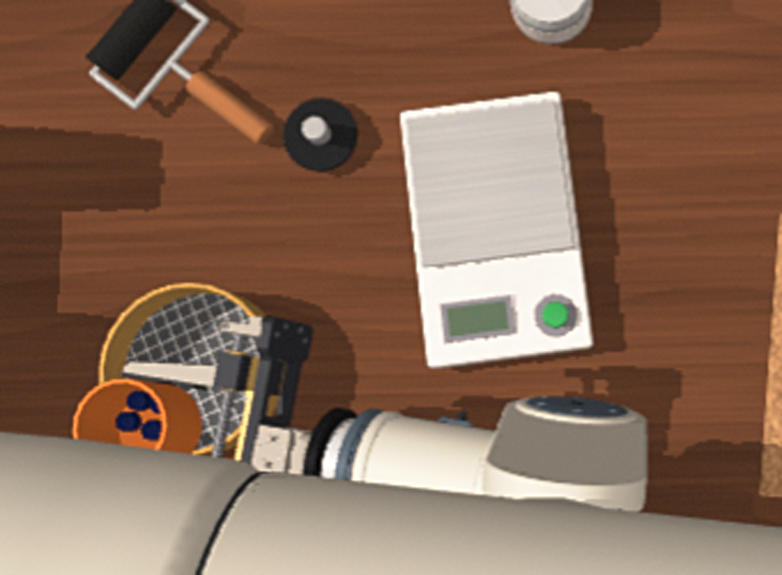

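>>> send_rows(
  series=[
    [7,-26.5,0,0,0,0,1],
    [7,-26.5,0,0,0,0,1],
    [0,0,0,0.17,0,0,1],
    [0,0,0,0.17,0,0,1],
    [0,0,0,0.17,0,0,1],
    [0,0,0,0.17,0,0,1],
    [0,0,0,0.17,0,0,1],
    [0,0,0,0.17,0,0,1],
    [0,0,0,0.17,0,0,1],
    [0,0,0,0.17,0,0,1],
  ],
)

```text
clock: 9.0
eef_pos: [0.3558, 0.2194, 0.1626]
tool_rot: [0.162, 0.746, 0.645, -0.036]
wrist_force: [0.1, -0.0, -3.1]
finger_gap: 0.0689
```

>>> send_rows(
  series=[
    [0,0,0,0.1,0,0,1],
    [0,0,0,0.1,0,0,1],
    [0,0,0,0.1,0,0,1],
    [0,0,0,0.1,0,0,1],
    [0,0,0,0.1,0,0,1],
    [0,0,0,0.1,0,0,1],
    [0,0,0,0.1,0,0,1],
    [0,0,0,0.1,0,0,1],
    [0,0,0,0.1,0,0,1],
    [0,0,0,0.1,0,0,1],
  ],
)

```text
clock: 10.25
eef_pos: [0.3558, 0.2194, 0.1626]
tool_rot: [-0.215, 0.733, 0.549, -0.34]
wrist_force: [0.5, -0.3, -3.3]
finger_gap: 0.069
```

```bash
python3 - <<'E'
from h import *
show()
snap("scene","s4");crop("s4",330,100,500,230,4,"s4c")
snap("top","t4");crop("t4",60,220,260,400,3.3,"t4c")
E
```

```text
t 10.25 j [-0.128  0.699  2.43   1.613  1.305  0.807] tcp [0.3558 0.2194 0.1626] gp [0.3673 0.285  0.1445] H 80.1 P 15.2 z [-0.735 -0.058 -0.676] gap 0.069 F [ 0.5 -0.3 -3.3]
```

View pics/s4c.png

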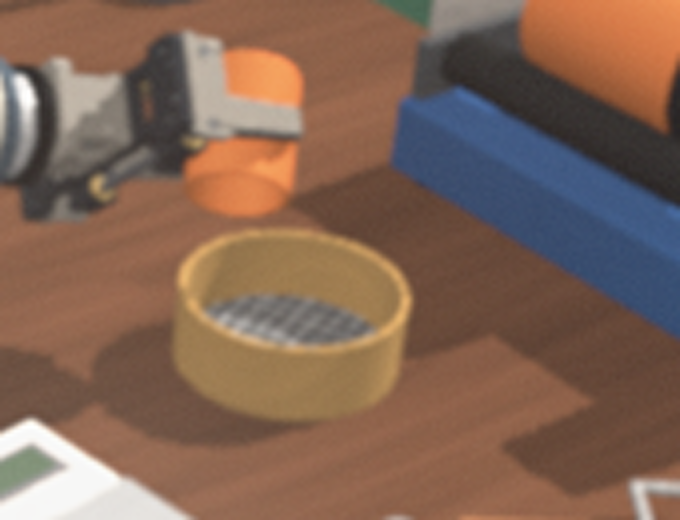

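View pics/t4c.png

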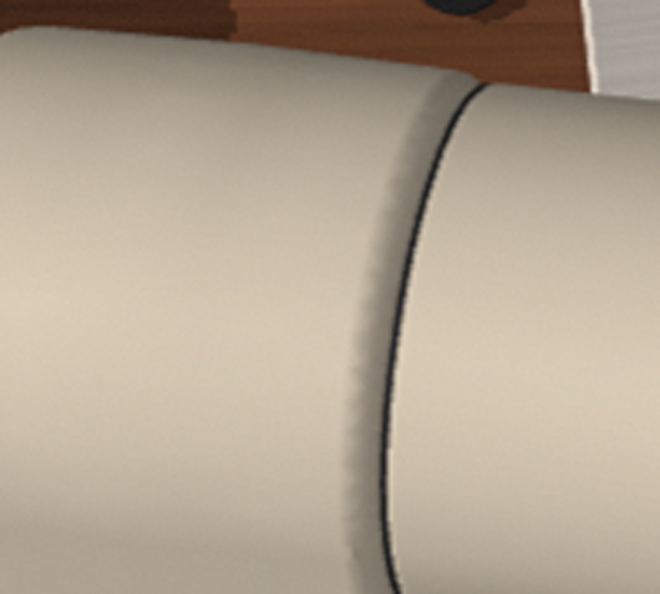

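>>> send_rows(
  series=[
    [0,0,0,0.15,0,0,1],
    [0,0,0,0.15,0,0,1],
    [0,0,0,0.15,0,0,1],
    [0,0,0,0.15,0,0,1],
    [0,-12,0,0,0,0,1],
    [0,12,0,0,0,0,1],
    [0,-12,0,0,0,0,1],
    [0,12,0,0,0,0,1],
    [0,0,0,0,0,0,1],
    [0,0,0,0,0,0,1],
  ],
)

```text
clock: 11.6
eef_pos: [0.3556, 0.2196, 0.1627]
tool_rot: [-0.421, 0.637, 0.425, -0.487]
wrist_force: [0.4, 0.7, -1.6]
finger_gap: 0.0689
```

```bash
python3 - <<'E'
from h import *
show()
snap("scene","s5");crop("s5",330,100,500,230,4,"s5c")
E
```

```text
t 11.6 j [-0.128  0.7    2.43   1.612  1.306  1.404] tcp [0.3556 0.2196 0.1627] gp [0.367  0.2852 0.1447] H 80.1 P 15.2 z [-0.977  0.123 -0.172] gap 0.0689 F [ 0.4  0.7 -1.6]
```

View pics/s5c.png

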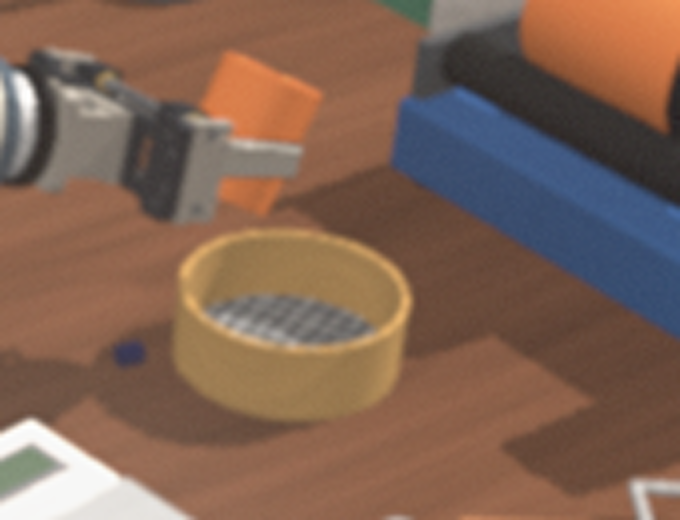

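```bash
python3 - <<'E'
from h import *
p,Q=cur()
Q1=Q@R.from_rotvec([-1.75,0,0]).as_matrix()
plan(p+[0.02,-.06,.10],Q1,10,p,Q,1)
print()
Q2=ori(70,15,-1)
plan(p+[.04,-.10,.10],Q2,8,p+[0.02,-.06,.1],Q1,1)
E
```

```text
[-8.0, -7.5, -4.4, -0.175, -0.0, -0.0, 1],
[-8.0, -6.7, -5.7, -0.175, -0.0, -0.0, 1],
[-8.0, -5.5, -6.7, -0.175, -0.0, -0.0, 1],
[-8.0, -4.4, -7.6, -0.175, -0.0, -0.0, 1],
[-8.0, -2.9, -8.2, -0.175, -0.0, -0.0, 1],
[-7.9, -1.4, -8.6, -0.175, -0.0, -0.0, 1],
[-8.0, 0.1, -8.7, -0.175, -0.0, -0.0, 1],
[-8.0, 1.6, -8.6, -0.175, -0.0, -0.0, 1],
[-8.0, 3.0, -8.2, -0.175, -0.0, -0.0, 1],
[-8.0, 4.5, -7.5, -0.175, -0.0, -0.0, 1],
end err mm [ 0. -0. -0.] deg 0.0 max [8.    7.5   8.7   0.175 0.    0.   ]

[-4.3, 2.7, 2.3, -0.145, -0.018, 0.013, 1],
[-4.3, 2.4, 2.7, -0.145, -0.018, 0.013, 1],
[-4.2, 2.0, 3.1, -0.145, -0.018, 0.013, 1],
[-4.1, 1.6, 3.4, -0.145, -0.018, 0.013, 1],
[-4.0, 1.2, 3.8, -0.145, -0.018, 0.013, 1],
[-3.9, 0.6, 3.9, -0.145, -0.018, 0.013, 1],
[-3.9, 0.1, 4.0, -0.145, -0.018, 0.013, 1],
[-3.8, -0.4, 4.1, -0.145, -0.018, 0.013, 1],
end err mm [ 0. -0.  0.] deg 0.27 max [4.3   2.7   4.1   0.145 0.018 0.013]
```

>>> send_rows(
  series=[
    [-8,-7.5,-4.4,-0.175,0,0,1],
    [-8,-6.7,-5.7,-0.175,0,0,1],
    [-8,-5.5,-6.7,-0.175,0,0,1],
    [-8,-4.4,-7.6,-0.175,0,0,1],
    [-8,-3,-8.2,-0.175,0,0,1],
    [-8,-1.4,-8.6,-0.175,0,0,1],
    [-8,0,-8.7,-0.175,0,0,1],
    [-8,1.6,-8.6,-0.175,0,0,1],
    [-8,3,-8.2,-0.175,0,0,1],
    [-8,4.5,-7.5,-0.175,0,0,1],
  ],
)

```text
clock: 12.9
eef_pos: [0.3751, 0.1595, 0.2634]
tool_rot: [0.221, 0.731, 0.646, 0.016]
wrist_force: [-0.4, 0.4, -1.5]
finger_gap: 0.0688
```

>>> send_rows(
  series=[
    [-4.3,2.7,2.3,-0.145,-0.018,0.013,1],
    [-4.3,2.4,2.7,-0.145,-0.018,0.013,1],
    [-4.2,2,3.1,-0.145,-0.018,0.013,1],
    [-4.1,1.6,3.4,-0.145,-0.018,0.013,1],
    [-4,1.2,3.8,-0.145,-0.018,0.013,1],
    [-4,0.6,3.9,-0.145,-0.018,0.013,1],
    [-4,0,4,-0.145,-0.018,0.013,1],
    [-3.8,-0.4,4,-0.145,-0.018,0.013,1],
    [0,0,0,0,0,0,1],
    [0,0,0,0,0,0,1],
  ],
)

```text
clock: 14.15
eef_pos: [0.395, 0.1195, 0.2631]
tool_rot: [0.625, 0.523, 0.48, 0.326]
wrist_force: [0.5, -0.4, -2.0]
finger_gap: 0.0692
```

```bash
python3 - <<'E'
from h import *
show()
snap("scene","s6");crop("s6",310,100,510,250,4,"s6c")
snap("top","t6");crop("t6",60,180,360,400,2.6,"t6c")
E
```

```text
t 14.15 j [-0.398  0.396  2.4    1.432  1.342 -1.208] tcp [0.395  0.1195 0.2631] gp [0.4176 0.1823 0.2452] H 70.2 P 15.0 z [ 0.94  -0.341 -0.007] gap 0.0692 F [ 0.5 -0.4 -2. ]
```

View pics/s6c.png

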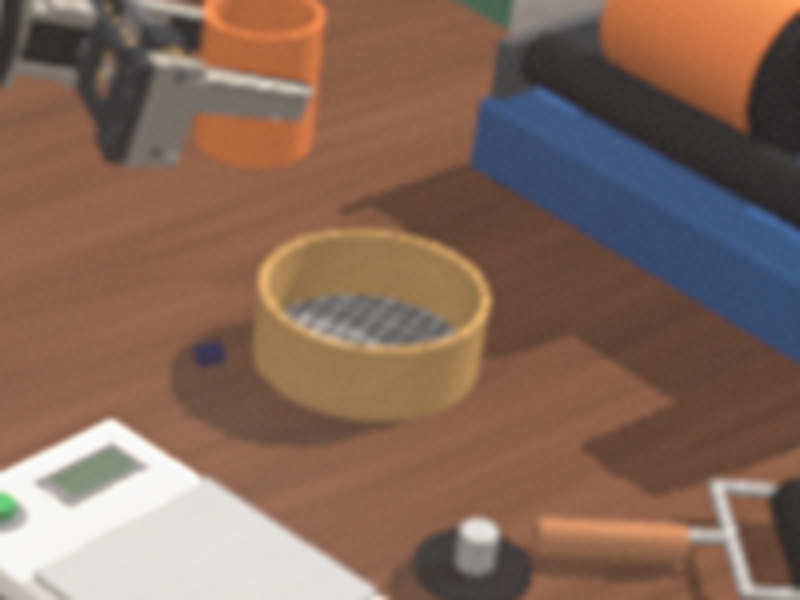

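View pics/t6c.png

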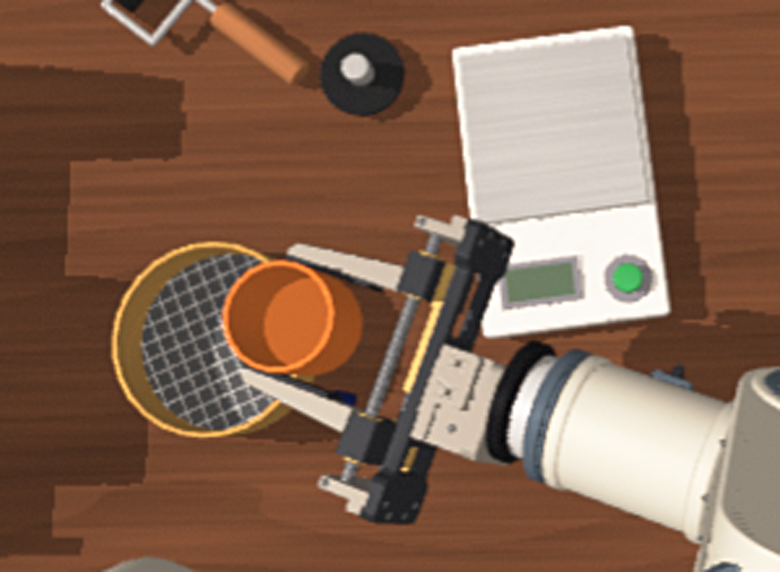

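```bash
cat >> h.py <<'E'
def chk(g1,H1,P1,s,n=6,seed=None):
    from kin import ik
    p0,Q0=cur();Q1=ori(H1,P1,s);p1=np.array(g1)-.069*Q1[:,0];w=R.from_matrix(Q0.T@Q1).as_rotvec();j=state()['joint_pos'] if seed is None else seed
    for t in np.linspace(0,1,n):
        j,e=ik(p0+(p1-p0)*t,Q0@R.from_rotvec(w*t).as_matrix(),j);print(j.round(2),round(e,4))
    return j
E
python3 - <<'E'
from h import *
chk([.583,.034,.14],20,15,-1)
go([.583,.034,.14],20,15,-1,10,1)
E
```

```text
[-0.39  0.4   2.4   1.44  1.34 -1.21] 0.0
[-0.42  0.45  2.43  1.6   1.29 -1.3 ] 0.0
[-0.42  0.51  2.46  1.8   1.27 -1.4 ] 0.0
[-0.4   0.59  2.48  2.02  1.27 -1.5 ] 0.0
[-0.35  0.66  2.49  2.27  1.31 -1.58] 0.0
[-0.28  0.73  2.48  2.52  1.37 -1.61] 0.0
[-3.0, -11.6, 15.5, 0.022, -0.085, 0.0, 1],
[-1.7, -11.3, 16.0, 0.022, -0.085, 0.0, 1],
[-0.3, -10.9, 16.3, 0.022, -0.085, 0.0, 1],
[1.1, -10.5, 16.5, 0.022, -0.085, 0.0, 1],
[2.5, -10.2, 16.6, 0.022, -0.085, 0.0, 1],
[3.9, -9.8, 16.6, 0.022, -0.085, 0.0, 1],
[5.3, -9.5, 16.3, 0.022, -0.085, 0.0, 1],
[6.6, -9.1, 16.1, 0.022, -0.085, 0.0, 1],
[8.1, -8.7, 15.6, 0.022, -0.085, 0.0, 1],
[9.3, -8.4, 15.1, 0.022, -0.085, 0.0, 1],
end err mm [ 0. -0.  0.] deg 0.27 max [ 9.3   11.6   16.6    0.022  0.085  0.   ]
```

Then down 53 mm (x +1.37, y −5.12 per row) — two stages, checking in between.

>>> send_rows(
  series=[
    [-3,-11.6,15.5,0.022,-0.085,0,1],
    [-1.7,-11.3,16,0.022,-0.085,0,1],
    [-0.3,-10.9,16.3,0.022,-0.085,0,1],
    [1,-10.5,16.5,0.022,-0.085,0,1],
    [2.5,-10.2,16.6,0.022,-0.085,0,1],
    [4,-9.8,16.6,0.022,-0.085,0,1],
    [5.3,-9.5,16.3,0.022,-0.085,0,1],
    [6.6,-9,16,0.022,-0.085,0,1],
    [8,-8.7,15.6,0.022,-0.085,0,1],
    [9.3,-8.4,15,0.022,-0.085,0,1],
  ],
)

```text
clock: 15.5
eef_pos: [0.521, 0.0107, 0.1579]
tool_rot: [0.707, 0.674, 0.21, 0.028]
wrist_force: [-0.3, -0.5, -1.9]
finger_gap: 0.0689
```

```bash
python3 - <<'E'
from h import *
show()
_,d=snap("top","t7");P=cloud("top",d)
m=(abs(P[:,:,0]-.583)<.06)&(abs(P[:,:,1]-.034)<.06)&(P[:,:,2]>.155)&(P[:,:,2]<.195)
S=P[m];i=cv2.imread("pics/t7.png")[m];o=(i[:,2]>150)&(i[:,0]<90);print(S[o].mean(0),S[o].max(0)); c,r=cv2.minEnclosingCircle((S[o][:,:2]*1000).astype(np.float32));print(c,r)
go([.583,.034,.0865],20,15,-1,6,1)
E
```

```text
t 15.5 j [-0.279  0.731  2.484  2.531  1.369 -1.617] tcp [0.521  0.0107 0.1579] gp [0.5838 0.033  0.14  ] H 19.6 P 15.0 z [ 0.335 -0.942  0.003] gap 0.0689 F [-0.3 -0.5 -1.9]
[0.59810477 0.02583943 0.17542992] [0.62004431 0.0683086  0.18047921]
(586.1245727539062, 34.354209899902344) 34.01255416870117
[2.1, -8.5, -0.3, -0.0, 0.002, 0.0, 1],
[2.1, -8.5, -0.3, -0.0, 0.002, 0.0, 1],
[2.1, -8.5, -0.3, -0.0, 0.002, 0.0, 1],
[2.1, -8.5, -0.3, -0.0, 0.002, 0.0, 1],
[2.2, -8.5, -0.3, -0.0, 0.002, 0.0, 1],
[2.1, -8.5, -0.2, -0.0, 0.002, 0.0, 1],
end err mm [ 0. -0. -0.] deg 0.06 max [2.2e+00 8.5e+00 3.0e-01 0.0e+00 2.0e-03 0.0e+00]
```

>>> send_rows(
  series=[
    [2.1,-8.5,-0.3,0,0.002,0,1],
    [2.1,-8.5,-0.3,0,0.002,0,1],
    [2.1,-8.5,-0.3,0,0.002,0,1],
    [2.1,-8.5,-0.3,0,0.002,0,1],
    [2.1,-8.5,-0.3,0,0.002,0,1],
    [2.1,-8.5,-0.2,0,0.002,0,1],
    [0,0,0,0,0,0,1],
    [0,0,0,0,0,0,-1],
    [0,0,0,0,0,0,-1],
    [0,0,0,0,0,0,-1],
  ],
)

```text
clock: 16.8
eef_pos: [0.5192, 0.0122, 0.1062]
tool_rot: [0.707, 0.673, 0.215, 0.034]
wrist_force: [-0.1, -0.6, 0.1]
finger_gap: 0.0918
```

```bash
python3 - <<'E'
from h import *
show()
E
```

```text
t 16.8 j [-0.288  0.899  2.452  2.519  1.478 -1.697] tcp [0.5192 0.0122 0.1062] gp [0.5817 0.0355 0.0884] H 20.4 P 15.0 z [ 0.35  -0.937  0.001] gap 0.0918 F [-0.1 -0.6  0.1]
```

>>> send_rows(
  series=[
    [-12,0,0,0,0,0,-1],
    [-12,0,0,0,0,0,-1],
    [-12,0,0,0,0,0,-1],
    [-12,0,0,0,0,0,-1],
    [-12,0,0,0,0,0,-1],
    [-8,25,0,0,0,0,-1],
    [-7,25,0,0,0,0,-1],
    [-7,25,0,0,0,0,-1],
    [-7,25,0,0,0,0,-1],
    [0,0,0,0,0,0,-1],
  ],
)

```text
clock: 18.05
eef_pos: [0.4625, -0.009, 0.2272]
tool_rot: [0.708, 0.672, 0.214, 0.035]
wrist_force: [-0.6, -0.0, -0.7]
finger_gap: 0.092
```

```bash
python3 - <<'E'
from h import *
show()
snap("scene","s8")
snap("top","t8")
E
```

```text
t 18.05 j [-0.44   0.497  2.591  2.335  1.274 -1.535] tcp [ 0.4625 -0.009   0.2272] gp [0.525  0.0143 0.2096] H 20.4 P 14.8 z [ 0.35  -0.937  0.004] gap 0.092 F [-0.6 -0.  -0.7]
```

View pics/s8.png

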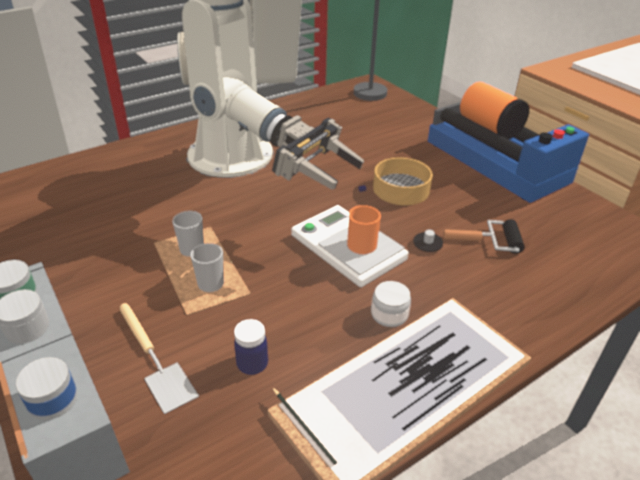

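View pics/t8.png

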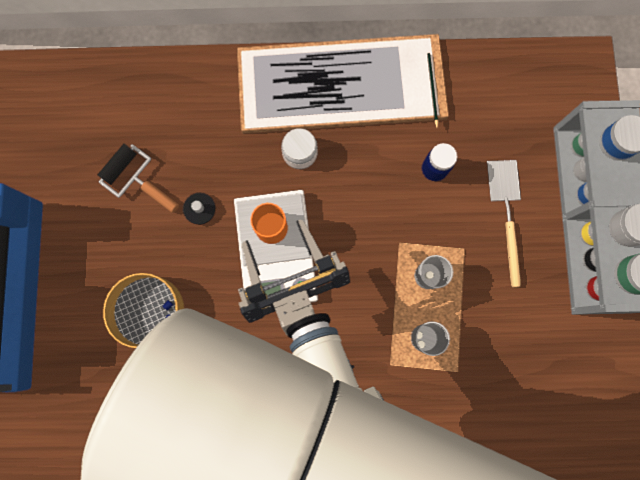

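```bash
python3 - <<'E'
from h import *
print(at("scene",362,188,.009),at("top",168,306,.01), at("top",168,306,.02))
chk([.55,-.1,.27],-10,80,-1,8)
go([.55,-.1,.27],-10,80,-1,10,-1)
E
```

```text
[0.36677911 0.20643444 0.009     ] [0.42469916 0.25853711 0.01      ] [0.42415453 0.25574707 0.02      ]
[-0.43  0.5   2.59  2.34  1.27 -1.54] 0.0
[-0.38  0.28  2.54  2.33  0.92 -1.28] 0.0
[-0.33  0.12  2.47  2.16  0.58 -0.95] 0.0
[-0.28  0.04  2.36  1.64  0.35 -0.31] 0.0
[-0.24  0.01  2.25  0.76  0.35  0.65] 0.0
[-0.21  0.02  2.12  0.28  0.53  1.19] 0.0
[-0.19  0.06  1.99  0.09  0.76  1.43] 0.0
[-0.18  0.13  1.86  0.    0.98  1.56] 0.0
[0.9, 11.9, 11.0, 0.041, -0.038, -0.111, -1],
[0.0, 12.4, 10.5, 0.041, -0.038, -0.111, -1],
[-1.0, 12.7, 10.0, 0.041, -0.038, -0.111, -1],
[-2.0, 13.0, 9.5, 0.041, -0.038, -0.111, -1],
[-3.2, 13.0, 9.1, 0.041, -0.038, -0.111, -1],
[-4.3, 13.1, 8.7, 0.041, -0.038, -0.111, -1],
[-5.3, 12.8, 8.3, 0.041, -0.038, -0.111, -1],
[-6.5, 12.5, 8.1, 0.041, -0.038, -0.111, -1],
[-7.6, 12.0, 7.8, 0.041, -0.038, -0.111, -1],
[-8.5, 11.5, 7.6, 0.041, -0.038, -0.111, -1],
end err mm [-0.  0. -0.] deg 0.32 max [ 8.5   13.1   11.     0.041  0.038  0.111]
```

>>> send_rows(
  series=[
    [0.9,12,11,0.041,-0.038,-0.111,-1],
    [0,12.4,10.5,0.041,-0.038,-0.111,-1],
    [-0.5,6.4,5,0.02,-0.019,-0.055,-1],
    [-0.5,6.4,5,0.02,-0.019,-0.055,-1],
    [-1,6.5,4.7,0.02,-0.019,-0.055,-1],
    [-1,6.5,4.7,0.02,-0.019,-0.055,-1],
    [-1.6,6.5,4.6,0.02,-0.019,-0.055,-1],
    [-1.6,6.5,4.6,0.02,-0.019,-0.055,-1],
    [-2.1,6.5,4.3,0.02,-0.019,-0.055,-1],
    [-2.1,6.5,4.3,0.02,-0.019,-0.055,-1],
  ],
)

```text
clock: 19.4
eef_pos: [0.5054, -0.0572, 0.2857]
tool_rot: [0.618, 0.648, 0.345, -0.281]
wrist_force: [0.1, -0.2, 0.5]
finger_gap: 0.0917
```

>>> send_rows(
  series=[
    [-2.6,6.4,4.2,0.02,-0.019,-0.055,-1],
    [-2.6,6.4,4.2,0.02,-0.019,-0.055,-1],
    [-3.2,6.3,4,0.02,-0.019,-0.055,-1],
    [-3.2,6.3,4,0.02,-0.019,-0.055,-1],
    [-7.6,12,7.8,0.041,-0.038,-0.111,-1],
    [-8.5,11.5,7.6,0.041,-0.038,-0.111,-1],
    [0,0,0,0,0,0,-1],
    [0,0,0,0,0,0,-1],
    [0,0,0,0,0,0,-1],
    [0,0,0,0,0,0,-1],
  ],
)

```text
clock: 20.65
eef_pos: [0.5354, -0.0924, 0.333]
tool_rot: [0.513, 0.583, 0.405, -0.482]
wrist_force: [0.1, 0.3, -0.8]
finger_gap: 0.0916
```

```bash
python3 - <<'E'
from h import *
show()
snap("top","t9");crop("t9",80,180,340,380,3,"t9c")
E
```

```text
t 20.65 j [-0.181  0.11   1.893  0.019  0.929  1.528] tcp [ 0.5354 -0.0924  0.333 ] gp [ 0.5497 -0.0939  0.2656] H -6.2 P 78.0 z [-0.147 -0.989 -0.009] gap 0.0916 F [ 0.1  0.3 -0.8]
```

View pics/t9c.png

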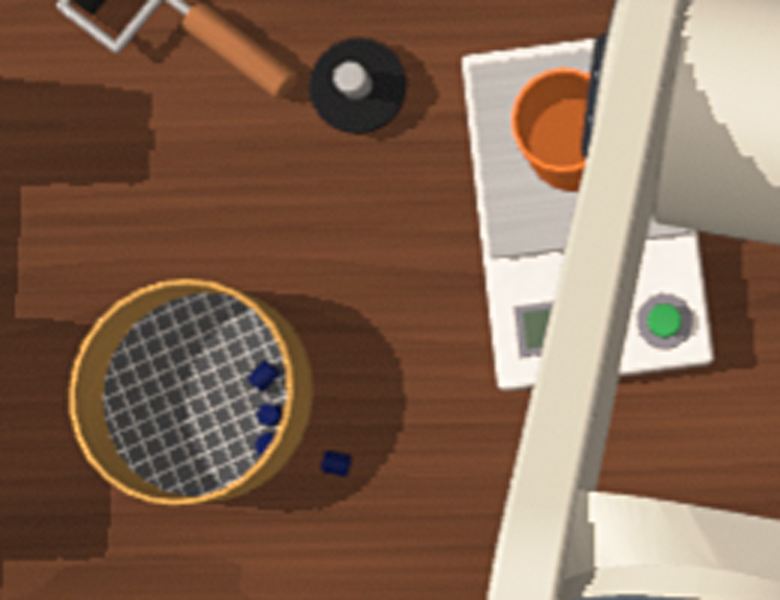

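```bash
python3 - <<'E'
from h import *
p=cv2.imread("pics/t9.png").astype(int);d=np.load("pics/t9.npy");P=cloud("top",d)
m=np.zeros((480,640),bool);w=p[315:350,175:212];mm=(w[:,:,0]>w[:,:,2]+15);m[315:350,175:212]=mm
ys,xs=np.nonzero(m);print(len(xs),xs.mean(),ys.mean());print(at("top",xs.mean(),ys.mean(),.011),P[m].mean(0),P[m][:,2].max())
print(cv2.minAreaRect((P[m][:,:2]*1000).astype(np.float32)))
p=cv2.imread("pics/s8.png").astype(int);w=p[170:205,345:372];mm=(w[:,:,0]>w[:,:,2]+15);ys,xs=np.nonzero(mm);print(len(xs),xs.mean()+345,ys.mean()+170,at("scene",xs.mean()+345,ys.mean()+170,.009))
g=[.366,.209,.12]
chk(g,80,90,-1,8);
E
```

```text
57 191.57894736842104 334.0877192982456
[0.36533001 0.20731213 0.011     ] [0.36532136 0.20614568 0.01598279] 0.02151701462429667
((365.3261413574219, 206.6094512939453), (18.119823455810547, 13.471508026123047), 77.23258972167969)
15 361.93333333333334 187.8 [0.3659068  0.20688035 0.009     ]
[-0.18  0.11  1.89  0.02  0.93  1.53] 0.0
[-0.11  0.09  1.96  0.03  0.91  1.38] 0.0
[-0.02  0.08  2.02  0.03  0.89  1.23] 0.0
[0.07 0.08 2.07 0.03 0.86 1.11] 0.0
[0.17 0.1  2.1  0.02 0.84 0.99] 0.0
[0.28 0.12 2.13 0.01 0.82 0.89] 0.0
[0.4  0.15 2.15 0.01 0.8  0.79] 0.0
[ 0.52  0.2   2.16 -0.    0.79  0.69] 0.0
```

```bash
python3 - <<'E'
from h import *
go([.3655,.207,.1],77,90,-1,10,0)
E
```

```text
[11.9, -24.2, -27.0, -0.149, 0.015, -0.018, 0],
[12.7, -19.8, -30.0, -0.149, 0.015, -0.018, 0],
[13.4, -14.9, -32.5, -0.149, 0.015, -0.018, 0],
[14.2, -9.6, -34.1, -0.149, 0.015, -0.018, 0],
[14.8, -4.2, -34.9, -0.149, 0.015, -0.018, 0],
[15.4, 1.2, -34.9, -0.149, 0.015, -0.018, 0],
[15.9, 6.7, -34.0, -0.149, 0.015, -0.018, 0],
[16.1, 11.9, -32.5, -0.149, 0.015, -0.018, 0],
[16.4, 16.9, -30.0, -0.149, 0.015, -0.018, 0],
[16.5, 21.4, -26.9, -0.149, 0.015, -0.018, 0],
end err mm [ 0.  -0.1 -0. ] deg 0.3 max [1.65e+01 2.42e+01 3.49e+01 1.49e-01 1.50e-02 1.80e-02]
```

>>> send_rows(
  series=[
    [12,-24,-27,-0.149,0.015,-0.018,0],
    [12.7,-20,-30,-0.149,0.015,-0.018,0],
    [13.4,-15,-32.5,-0.149,0.015,-0.018,0],
    [14.2,-9.6,-34,-0.149,0.015,-0.018,0],
    [14.8,-4.2,-35,-0.149,0.015,-0.018,0],
    [15.4,1.2,-35,-0.149,0.015,-0.018,0],
    [16,6.7,-34,-0.149,0.015,-0.018,0],
    [16,12,-32.5,-0.149,0.015,-0.018,0],
    [16.4,17,-30,-0.149,0.015,-0.018,0],
    [16.5,21.4,-27,-0.149,0.015,-0.018,0],
  ],
)

```text
clock: 21.95
eef_pos: [0.3654, 0.208, 0.1688]
tool_rot: [0.702, 0.076, 0.704, -0.078]
wrist_force: [-0.2, 0.1, -0.1]
finger_gap: 0.0461
```

```bash
python3 - <<'E'
from h import *
show()
go([.3655,.207,.022],77,90,-1,5,0)
E
```

```text
t 21.95 j [ 5.14e-01  2.37e-01  2.17e+00 -1.00e-03  7.38e-01  7.34e-01] tcp [0.3654 0.208  0.1688] gp [0.3652 0.2079 0.0998] H -140.3 P 89.8 z [ 0.976 -0.217 -0.002] gap 0.0461 F [-0.2  0.1 -0.1]
[15.6, -0.2, 0.1, 0.002, -0.0, 0.001, 0],
[15.5, -0.1, 0.1, 0.002, -0.0, 0.001, 0],
[15.6, -0.2, 0.1, 0.002, -0.0, 0.001, 0],
[15.6, -0.2, 0.1, 0.002, -0.0, 0.001, 0],
[15.5, -0.2, 0.1, 0.002, -0.0, 0.001, 0],
end err mm [0. 0. 0.] deg 0.2 max [1.56e+01 2.00e-01 1.00e-01 2.00e-03 0.00e+00 1.00e-03]
```

>>> send_rows(
  series=[
    [15.6,-0.2,0,0.002,0,0.001,0],
    [15.6,-0.2,0,0.002,0,0.001,0],
    [15.6,-0.2,0,0.002,0,0.001,0],
    [15.6,-0.2,0,0.002,0,0.001,0],
    [15.5,-0.2,0,0.002,0,0.001,0],
    [0,0,0,0,0,0,1],
    [0,0,0,0,0,0,1],
    [0,0,0,0,0,0,1],
    [0,0,0,0,0,0,1],
    [0,0,0,0,0,0,1],
  ],
  force=15,
)

```text
clock: 23.2
eef_pos: [0.3659, 0.2063, 0.0916]
tool_rot: [0.702, 0.083, 0.703, -0.081]
wrist_force: [-0.8, 0.4, 6.1]
finger_gap: 0.0155
```

```bash
python3 - <<'E'
from h import *
show()
p,Q=cur()
print("up then over");g1=np.array([.405,.285,.1])
plan(np.r_[g1[:2],.169],Q,4,np.r_[p[:2],.169],Q,1)
E
```

```text
t 23.2 j [0.508 0.396 2.212 0.006 0.533 0.736] tcp [0.3659 0.2063 0.0916] gp [0.3658 0.2065 0.0226] H 111.2 P 89.8 z [ 0.973 -0.232 -0.002] gap 0.0155 F [-0.8  0.4  6.1]
up then over
[0.0, 21.4, 4.9, 0.0, 0.0, 0.0, 1],
[0.1, 21.4, 5.0, 0.0, 0.0, 0.0, 1],
[0.0, 21.4, 4.9, 0.0, 0.0, 0.0, 1],
[0.1, 21.4, 5.0, 0.0, 0.0, 0.0, 1],
end err mm [ 0. -0. -0.] deg 0.0 max [ 0.1 21.4  5.   0.   0.   0. ]
```

>>> send_rows(
  series=[
    [-25,0,0,0,0,0,1],
    [-25,0,0,0,0,0,1],
    [-25,0,0,0,0,0,1],
    [0,23,6,0,0,0,1],
    [0,23,6,0,0,0,1],
    [0,23,6,0,0,0,1],
    [0,23,6,0,0,0,1],
    [15,0,0,0,0,0,1],
    [15,0,0,0,0,0,1],
    [0,0,0,0,0,0,0.4],
  ],
)

```text
clock: 24.45
eef_pos: [0.4087, 0.2884, 0.1344]
tool_rot: [0.7, 0.082, 0.704, -0.083]
wrist_force: [0.5, -0.2, 0.5]
finger_gap: 0.0235
```

>>> send_rows(
  series=[
    [0,0,0,0,0,0,0.2],
    [0,0,0,0,0,0,0.2],
    [-25,0,0,0,0,0,0],
    [-30,0,0,0,0,0,0],
    [-30,0,0,0,0,0,0],
    [-30,0,0,0,0,0,0],
    [0,-30,30,0,0,0,0],
    [0,-40,30,0,0,0,0],
    [0,-40,30,0,0,0,0],
    [0,-40,30,0,0,0,0],
  ],
)

```text
clock: 25.7
eef_pos: [0.4931, 0.1145, 0.2513]
tool_rot: [0.702, 0.083, 0.703, -0.081]
wrist_force: [0.2, 0.3, -0.3]
finger_gap: 0.046
```

```bash
python3 - <<'E'
from h import *
show()
snap("top","t10");crop("t10",80,180,340,380,3,"t10c")
snap("scene","s10")
E
```

```text
t 25.7 j [0.224 0.229 1.935 0.003 0.978 0.455] tcp [0.4931 0.1145 0.2513] gp [0.493  0.1146 0.1823] H 106.5 P 89.8 z [ 0.973 -0.231 -0.001] gap 0.046 F [ 0.2  0.3 -0.3]
```

View pics/t10c.png

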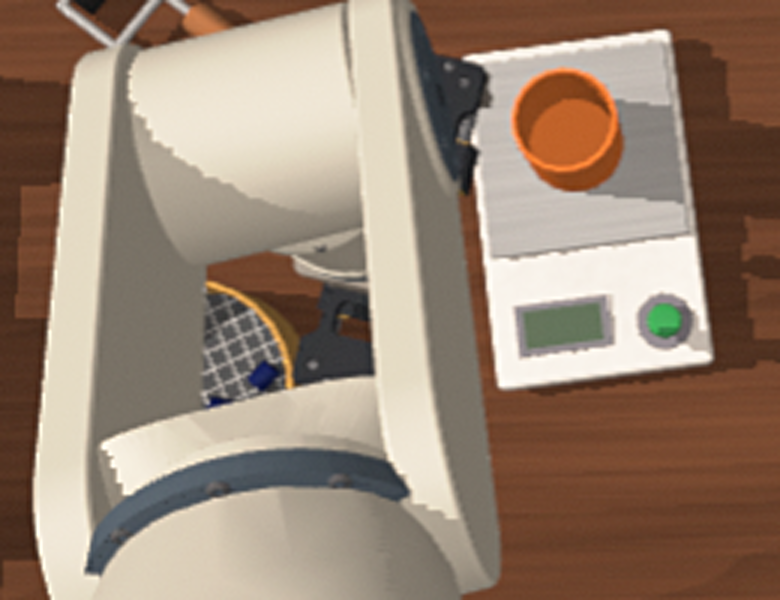

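View pics/s10.png

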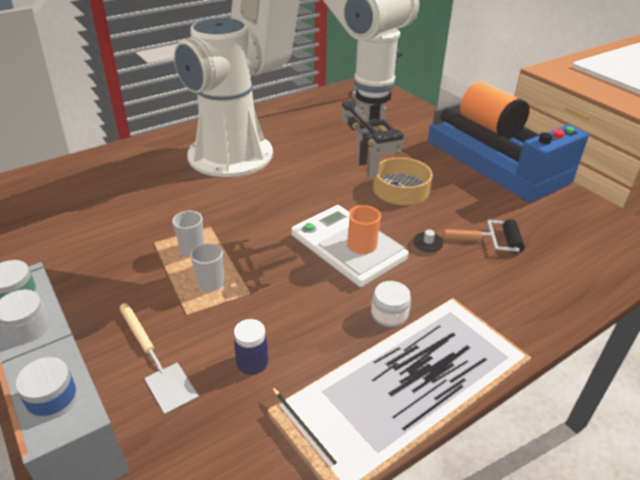

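```bash
python3 - <<'E'
from h import *
print(at("top",301.7,286.7,.036))
chk([.458,-.024,.075],25,90,-1,4)
go([.458,-.024,.075],25,90,-1,9,1)
E
```

```text
[ 0.45794525 -0.02498657  0.036     ]
[0.22 0.23 1.93 0.   0.98 0.46] 0.0
[0.14 0.25 2.01 0.   0.89 0.67] 0.0
[0.05 0.28 2.06 0.   0.79 0.88] 0.0
[-0.05  0.33  2.11  0.    0.7   1.08] 0.0
[11.9, -15.7, -0.3, 0.1, -0.0, -0.0, 1],
[11.9, -15.7, 1.2, 0.1, -0.0, -0.0, 1],
[11.9, -15.4, 2.8, 0.1, -0.0, -0.0, 1],
[11.9, -15.1, 4.4, 0.1, -0.0, -0.0, 1],
[11.9, -14.6, 5.8, 0.1, -0.0, -0.0, 1],
[11.9, -13.9, 7.2, 0.1, -0.0, -0.0, 1],
[11.9, -13.1, 8.6, 0.1, -0.0, -0.0, 1],
[11.9, -12.2, 9.9, 0.1, -0.0, -0.0, 1],
[11.9, -11.2, 11.1, 0.1, -0.0, -0.0, 1],
end err mm [ 0. -0. -0.] deg 0.18 max [11.9 15.7 11.1  0.1  0.   0. ]
```

>>> send_rows(
  series=[
    [12,-15.7,0,0.1,0,0,1],
    [12,-15.7,1.2,0.1,0,0,1],
    [12,-15.4,2.8,0.1,0,0,1],
    [12,-15,4.4,0.1,0,0,1],
    [12,-14.6,5.8,0.1,0,0,1],
    [12,-14,7.2,0.1,0,0,1],
    [12,-13,8.6,0.1,0,0,1],
    [12,-12.2,10,0.1,0,0,1],
    [12,-11.2,11,0.1,0,0,1],
    [0,0,0,0,0,0,1],
  ],
)

```text
clock: 27.05
eef_pos: [0.4565, -0.0207, 0.1422]
tool_rot: [0.595, 0.38, 0.598, -0.38]
wrist_force: [0.8, -0.7, -0.2]
finger_gap: -0.0
```

```bash
python3 - <<'E'
from h import *
show()
snap("scene","s11");crop("s11",280,100,440,240,4,"s11c")
E
```

```text
t 27.05 j [-0.05   0.334  2.113  0.004  0.698  1.081] tcp [ 0.4565 -0.0207  0.1422] gp [ 0.4563 -0.0205  0.0732] H 143.4 P 89.8 z [ 0.423 -0.906 -0.004] gap -0.0 F [ 0.8 -0.7 -0.2]
```

View pics/s11c.png

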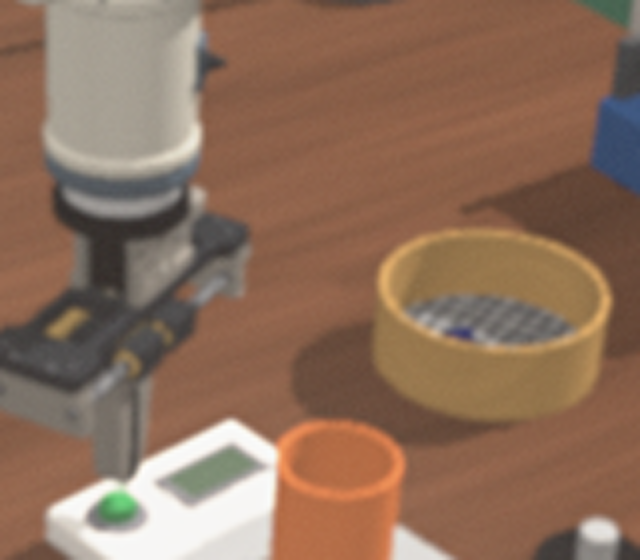

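>>> send_rows(
  series=[
    [8,0,4,0,0,0,1],
    [8,0,0,0,0,0,1],
    [3,0,0,0,0,0,1],
    [3,0,0,0,0,0,1],
    [2.5,0,0,0,0,0,1],
    [0,0,0,0,0,0,1],
    [0,0,0,0,0,0,1],
    [0,0,0,0,0,0,1],
    [0,0,0,0,0,0,1],
    [0,0,0,0,0,0,1],
  ],
)

```text
clock: 28.35
eef_pos: [0.4597, -0.024, 0.1214]
tool_rot: [0.596, 0.38, 0.597, -0.379]
wrist_force: [-13.4, 2.1, 62.4]
finger_gap: 0.0004
```

```bash
python3 - <<'E'
from h import *
show()
E
```

```text
t 28.35 j [-0.057  0.377  2.118  0.004  0.648  1.073] tcp [ 0.4597 -0.024   0.1214] gp [ 0.4597 -0.0238  0.0524] H 96.6 P 89.9 z [ 0.424 -0.906 -0.002] gap 0.0004 F [-13.4   2.1  62.4]
```

>>> send_rows(
  series=[
    [-5,0,0,0,0,0,1],
    [-25,0,0,0,0,0,0],
    [-25,0,0,0,0,0,-1],
    [-25,0,0,0,0,0,-1],
    [-25,0,0,0,0,0,-1],
    [0,0,0,0,0,0,-1],
    [0,0,0,0,0,0,-1],
    [0,0,0,0,0,0,-1],
    [0,0,0,0,0,0,-1],
    [0,0,0,0,0,0,-1],
  ],
)

```text
clock: 29.6
eef_pos: [0.4589, -0.0244, 0.2225]
tool_rot: [0.595, 0.38, 0.598, -0.38]
wrist_force: [-0.2, -0.4, -0.5]
finger_gap: 0.0884
```

```bash
python3 - <<'E'
from h import *; from kin import *
show()
p,D=snap("top","t12");P=cloud("top",D)
for nm,(u,v),z,r in [("jar",(269,223),.121,35),("cup1",(434,272),.089,35),("cup2",(431,338),.089,35),("knob",(197,206),.039,20)]:
    S=P[v-r:v+r,max(0,u-r):u+r].reshape(-1,3);S=S[abs(S[:,2]-z)<.005]
    if len(S)>5:
        c,rr=cv2.minEnclosingCircle((S[:,:2]*1000).astype(np.float32));print(nm,len(S),np.round(c,1),round(rr,1),S[:,2].mean().round(4))
np.set_printoptions(suppress=True)
# grasp scan
for nm,c in(("c1",(.479,-.291,.054)),("c2",(.349,-.277,.054))):
  for Pt in (15,25):
    for H in range(-120,0,15):
      for s in(-1,1):
        Q=ori(H,Pt,s);g=np.array(c);sol=[j for j in iks(g-.069*Q[:,0],Q)]
        sol2=[j for j in iks(g-.169*Q[:,0],Q)]
        if sol and sol2: print(nm,Pt,H,s,[x.round(2).tolist() for x in sol],'|',len(sol2),round(max(x[2] for x in sol2),2))
E
```

```text
t 29.6 j [-0.058  0.201  2.052  0.003  0.892  1.074] tcp [ 0.4589 -0.0244  0.2225] gp [ 0.4587 -0.0243  0.1535] H 140.5 P 89.8 z [ 0.423 -0.906 -0.003] gap 0.0884 F [-0.2 -0.4 -0.5]
jar 82 [591.7  37.2] 32.7 0.1213
cup1 194 [ 479.3 -290.6] 32.9 0.0895
cup2 188 [ 349.3 -276.5] 33.2 0.0899
knob 81 [634.4 195. ] 11.0 0.0393
c1 15 -120 -1 [[-0.01, 0.98, 1.69, -1.0, 1.55, -1.98]] | 1 1.58
c1 15 -120 1 [[-0.01, 0.98, 1.69, -1.0, 1.55, 1.17]] | 1 1.58
c1 15 -105 -1 [[0.05, 0.94, 1.87, -1.2, 1.42, -1.89]] | 1 1.8
c1 15 -105 1 [[0.05, 0.94, 1.87, -1.2, 1.42, 1.25]] | 1 1.8
c1 15 -60 -1 [[-0.02, 0.97, 2.37, 4.13, 1.41, -1.4]] | 1 2.46
c1 15 -60 1 [[-0.02, 0.97, 2.37, 4.13, 1.41, 1.74]] | 1 2.46
c1 15 -45 -1 [[-0.23, 1.05, 2.48, 3.67, 1.64, -1.37]] | 1 2.63
c1 15 -45 1 [[-0.23, 1.05, 2.48, 3.67, 1.64, 1.77]] | 1 2.63
c1 15 -15 -1 [[-0.91, 1.03, 2.46, 2.52, 1.59, -1.78]] | 1 2.61
c1 15 -15 1 [[-0.91, 1.03, 2.46, 2.52, 1.59, 1.36]] | 1 2.61
c1 25 -120 -1 [[-0.04, 0.88, 1.74, -0.95, 1.41, -2.03]] | 1 1.64
c1 25 -120 1 [[-0.04, 0.88, 1.74, -0.95, 1.41, 1.11]] | 1 1.64
c1 25 -105 -1 [[0.01, 0.83, 1.
[... 388 characters left out ...]
.67]] | 1 2.64
c1 25 -15 1 [[-0.86, 0.84, 2.48, 2.58, 1.28, 1.47]] | 1 2.64
c2 15 -120 -1 [[0.01, 0.92, 1.98, -0.99, 1.44, -1.78]] | 1 1.87
c2 15 -120 1 [[0.01, 0.92, 1.98, -0.99, 1.44, 1.36]] | 1 1.87
c2 15 -105 -1 [[0.09, 0.92, 2.14, -1.2, 1.34, -1.66]] | 1 2.07
c2 15 -105 1 [[0.09, 0.92, 2.14, -1.2, 1.34, 1.49]] | 1 2.07
c2 15 -15 -1 [[-1.41, 1.17, 2.57, 2.07, 1.58, -2.11]] | 1 2.63
c2 15 -15 1 [[-1.41, 1.17, 2.57, 2.07, 1.58, 1.03]] | 1 2.63
c2 25 -120 -1 [[-0.02, 0.81, 2.03, -0.97, 1.3, -1.85]] | 1 1.93
c2 25 -120 1 [[-0.02, 0.81, 2.03, -0.97, 1.3, 1.29]] | 1 1.93
c2 25 -105 -1 [[0.05, 0.79, 2.18, -1.19, 1.19, -1.75]] | 1 2.12
c2 25 -105 1 [[0.05, 0.79, 2.18, -1.19, 1.19, 1.4]] | 1 2.12
```

```bash
cat >> h.py <<'E'
JAR=np.array([.588,.036])
def axisrot(u,a): return R.from_rotvec(np.asarray(u)*a).as_matrix()
def pour(H,P,s,side,phi,h=.05,lipoff=-.022,lipz=.136,fo=0.,jar=None,rl=.033,top=.085):
    """TCP pose with cup tipped by phi toward side(+1 right); lip lowest point at lipoff (along tip dir) from jar centre, height lipz"""
    jar=JAR if jar is None else jar
    hh=np.radians(H);f=np.array([np.cos(hh),np.sin(hh),0]);t=side*np.array([f[1],-f[0],0]);up=np.array([0,0,1.])
    # rotation about f taking up->t : right tip = +rotation about f
    Rr=axisrot(f,side*phi)
    a=Rr@up; d=Rr@t  # d: the side of rim that becomes lowest
    lip=np.r_[jar,0]+lipoff*t+fo*f+np.array([0,0,lipz])
    g=lip-(top-h)*a-rl*d
    Q=Rr@ori(H,P,s);return g-.069*Q[:,0],Q,g
E
python3 - <<'E'
from h import *; from kin import *
np.set_printoptions(suppress=True)
for Pt in (20,):
  for H in range(-105,120,15):
   for s in (-1,1):
    for side in(1,-1):
      p,Q,g=pour(H,Pt,s,side,0.)
      for j in iks(p,Q):
        j0=j;em=0;mx=0;ok=True
        for phi in np.arange(.2,2.21,.2):
            p,Q,g=pour(H,Pt,s,side,phi);jn,e=ik(p,Q,j);mx=max(mx,abs(jn-j).max());j=jn;em=max(em,e)
        if em<3e-3 and mx<.8: print(Pt,H,s,side,j0.round(2),j.round(2),round(mx,2))
E
```

```text
20 -105 -1 1 [ 0.43  1.    1.33 -0.83  1.77 -2.18] [ 0.53  1.07  1.52 -1.23  2.01  0.07] 0.21
20 -105 1 -1 [ 0.53  0.92  1.55 -0.73  1.72  1.11] [ 0.42  1.15  1.27 -0.86  2.33 -1.14] 0.22
20 -90 1 -1 [ 0.59  0.85  1.73 -0.9   1.56  1.11] [ 0.5   1.1   1.43 -0.99  2.17 -1.11] 0.21
20 -75 1 -1 [ 0.63  0.8   1.91 -1.1   1.4   1.16] [ 0.57  1.05  1.61 -1.13  2.02 -1.05] 0.23
20 -30 -1 1 [ 0.62  0.74  2.21  4.36  1.15 -1.76] [0.47 1.04 2.34 3.9  1.96 0.77] 0.25
20 -15 -1 1 [ 0.53  0.74  2.37  3.94  1.2  -1.59] [0.22 1.1  2.42 3.37 2.14 0.68] 0.23
20 -15 1 -1 [0.24 0.78 2.5  3.63 1.34 1.64] [ 0.55  1.02  2.29  4.27  1.84 -0.45] 0.22
20 0 -1 1 [ 0.33  0.77  2.48  3.46  1.32 -1.54] [-0.1   1.1   2.42  2.69  2.12  0.44] 0.2
20 0 1 -1 [-0.07  0.78  2.51  3.07  1.37  1.56] [ 0.35  1.08  2.39  3.85  2.03 -0.39] 0.19
20 15 -1 1 [ 0.02  0.78  2.52  2.91  1.38 -1.61] [-0.35  1.04  2.34  2.19  1.92  0.4 ] 0.2
20 15 1 -1 [-0.33  0.75  2.43  2.56  1.25  1.55] [ 0.05  1.11  2.43  3.23  2.17 -0.56] 0.21
20 30 -1 1 [-0.26  0.76  2.46  2.37  1.28 -1.63] [-0.48  0.99  2.21  1.84  1.79  0.54] 0.24
20 30 1 -
[... 304 characters left out ...]
1.23 -1.33] [-0.51  0.99  1.87  1.36  1.84  0.88] 0.25
20 60 1 -1 [-0.51  0.79  1.94  1.44  1.25  2.  ] [-0.51  0.98  2.13  1.88  1.76 -0.57] 0.25
20 75 -1 1 [-0.52  0.78  2.    1.21  1.34 -1.21] [-0.47  1.02  1.69  1.19  1.96  1.  ] 0.24
20 75 1 -1 [-0.47  0.84  1.76  1.21  1.38  2.11] [-0.52  0.98  1.96  1.64  1.76 -0.39] 0.24
20 90 -1 1 [-0.49  0.83  1.81  0.98  1.48 -1.13] [-0.41  1.07  1.51  1.05  2.1   1.09] 0.22
20 90 1 -1 [-0.42  0.91  1.58  1.04  1.53  2.16] [-0.5   1.01  1.78  1.45  1.83 -0.24] 0.23
20 105 -1 1 [-0.43  0.89  1.63  0.81  1.64 -1.11] [-0.34  1.13  1.34  0.93  2.25  1.13] 0.21
20 105 1 -1 [-0.34  0.97  1.41  0.89  1.69  2.18] [-0.44  1.05  1.6   1.29  1.95 -0.12] 0.21
```

```bash
python3 - <<'E'
from h import *; from kin import *
np.set_printoptions(suppress=True)
for nm,c in(("c2",(.349,-.277,.054)),):
  for Pt in (15,20,35,45):
    for H in list(range(-120,120,15)):
      for s in(-1,):
        Q=ori(H,Pt,s);g=np.array(c);sol=[j for j in iks(g-.069*Q[:,0],Q)]
        sol2=[j for j in iks(g-.169*Q[:,0],Q)]
        sol3=[j for j in iks(g-.069*Q[:,0]+[0,0,.12],Q)]
        if sol: print(nm,Pt,H,s,[x.round(2).tolist() for x in sol],'|',len(sol2),len(sol3))
E
```

```text
c2 15 -120 -1 [[0.01, 0.92, 1.98, -0.99, 1.44, -1.78]] | 1 1
c2 15 -105 -1 [[0.09, 0.92, 2.14, -1.2, 1.34, -1.66]] | 1 1
c2 15 -60 -1 [[0.04, 1.2, 2.59, 4.17, 1.63, -1.01]] | 0 0
c2 15 -15 -1 [[-1.41, 1.17, 2.57, 2.07, 1.58, -2.11]] | 1 0
c2 15 0 -1 [[-1.5, 1.01, 2.43, 1.72, 1.34, -1.88]] | 1 1
c2 15 15 -1 [[-1.48, 0.94, 2.28, 1.42, 1.3, -1.64]] | 1 1
c2 15 30 -1 [[-1.43, 0.92, 2.12, 1.17, 1.35, -1.47]] | 1 1
c2 15 45 -1 [[-1.35, 0.93, 1.96, 0.97, 1.45, -1.35]] | 1 1
c2 15 60 -1 [[-1.25, 0.95, 1.81, 0.8, 1.57, -1.29]] | 1 1
c2 15 75 -1 [[-1.15, 0.99, 1.67, 0.66, 1.69, -1.27]] | 1 1
c2 15 90 -1 [[-1.05, 1.02, 1.56, 0.52, 1.8, -1.29]] | 1 1
c2 15 105 -1 [[-0.94, 1.05, 1.46, 0.38, 1.9, -1.35]] | 1 1
c2 20 -120 -1 [[-0.0, 0.87, 2.0, -0.98, 1.37, -1.81]] | 1 1
c2 20 -105 -1 [[0.07, 0.85, 2.16, -1.19, 1.27, -1.7]] | 1 1
c2 20 -60 -1 [[-0.0, 1.09, 2.62, 4.09, 1.54, -1.09]] | 0 0
c2 20 -15 -1 [[-1.37, 1.07, 2.6, 2.14, 1.49, -2.04]] | 0 0
c2 20 0 -1 [[-1.46, 0.92, 2.46, 1.76, 1.26, -1.82]] | 1 1
c2 20 15 -1 [[-1.46, 0.86, 2.3, 1.43, 1.22, -1.6]] | 1 1
c2 20 30 -1 [[-1.41, 0.85, 2.14, 1.17, 1.
[... 1262 characters left out ...]
-60 -1 [[-0.29, 0.51, 2.59, 3.93, 0.75, -1.62]] | 0 0
c2 45 -45 -1 [[-0.54, 0.52, 2.65, 3.38, 0.82, -1.56]] | 0 1
c2 45 -30 -1 [[-0.84, 0.52, 2.65, 2.83, 0.81, -1.58]] | 0 1
c2 45 -15 -1 [[-1.07, 0.5, 2.58, 2.29, 0.75, -1.51]] | 1 1
c2 45 0 -1 [[-1.2, 0.5, 2.47, 1.78, 0.74, -1.34]] | 1 1
c2 45 15 -1 [[-1.24, 0.52, 2.35, 1.37, 0.8, -1.19]] | 1 1
c2 45 30 -1 [[-1.23, 0.55, 2.22, 1.08, 0.91, -1.11]] | 1 1
c2 45 45 -1 [[-1.19, 0.59, 2.09, 0.86, 1.03, -1.08]] | 1 1
c2 45 60 -1 [[-1.13, 0.64, 1.98, 0.69, 1.15, -1.1]] | 1 1
c2 45 75 -1 [[-1.06, 0.68, 1.87, 0.55, 1.26, -1.15]] | 1 1
c2 45 90 -1 [[-0.98, 0.71, 1.78, 0.42, 1.36, -1.22]] | 1 1
c2 45 105 -1 [[-0.89, 0.74, 1.71, 0.29, 1.44, -1.31]] | 1 1
```

```bash
python3 - <<'E'
from h import *
np.set_printoptions(suppress=True)
chk([.45,-.40,.27],85,50,-1,7)
go([.45,-.40,.27],85,50,-1,10,-1)
E
```

```text
[-0.05  0.2   2.05  0.    0.89  1.08] 0.0
[-0.27  0.17  2.04  0.15  0.9   0.6 ] 0.0
[-0.48  0.2   1.99  0.29  0.99  0.15] 0.0
[-0.66  0.26  1.88  0.38  1.14 -0.22] 0.0
[-0.79  0.35  1.74  0.42  1.33 -0.5 ] 0.0
[-0.89  0.46  1.56  0.43  1.53 -0.73] 0.0
[-0.96  0.59  1.36  0.43  1.75 -0.92] 0.0
[-10.1, -18.9, 37.5, -0.1, 0.036, 0.063, -1],
[-12.7, -21.9, 34.9, -0.1, 0.036, 0.063, -1],
[-15.4, -24.3, 32.2, -0.1, 0.036, 0.063, -1],
[-18.1, -26.4, 29.1, -0.1, 0.036, 0.063, -1],
[-20.8, -27.8, 25.6, -0.1, 0.036, 0.063, -1],
[-23.4, -28.9, 22.0, -0.1, 0.036, 0.063, -1],
[-26.0, -29.3, 18.2, -0.1, 0.036, 0.063, -1],
[-28.4, -29.2, 14.3, -0.1, 0.036, 0.063, -1],
[-30.6, -28.6, 10.3, -0.1, 0.036, 0.063, -1],
[-32.8, -27.4, 6.4, -0.1, 0.036, 0.063, -1],
end err mm [ 0. -0.  0.] deg 0.22 max [32.8   29.3   37.5    0.1    0.036  0.063]
```

>>> send_rows(
  series=[
    [-10,-19,37.5,-0.1,0.036,0.063,-1],
    [-12.7,-22,35,-0.1,0.036,0.063,-1],
    [-15.4,-24.3,32.2,-0.1,0.036,0.063,-1],
    [-18,-26.4,29,-0.1,0.036,0.063,-1],
    [-20.8,-27.8,25.6,-0.1,0.036,0.063,-1],
    [-23.4,-29,22,-0.1,0.036,0.063,-1],
    [-26,-29.3,18.2,-0.1,0.036,0.063,-1],
    [-28.4,-29.2,14.3,-0.1,0.036,0.063,-1],
    [-30.6,-28.6,10.3,-0.1,0.036,0.063,-1],
    [-32.8,-27.4,6.4,-0.1,0.036,0.063,-1],
  ],
)

```text
clock: 30.9
eef_pos: [0.4435, -0.4425, 0.3237]
tool_rot: [0.675, 0.272, 0.654, 0.208]
wrist_force: [1.3, -1.0, -0.1]
finger_gap: 0.092
```

```bash
python3 - <<'E'
from h import *
np.set_printoptions(suppress=True)
show()
p,D=snap("top","t13");P=cloud("top",D)
for nm,(u,v),z,r in [("jar",(269,223),.121,35),("cup1",(434,272),.089,35),("cup2",(431,338),.089,35),("knob",(197,206),.039,20)]:
    S=P[v-r:v+r,max(0,u-r):u+r].reshape(-1,3);S=S[abs(S[:,2]-z)<.005]
    if len(S)>5:
        c,rr=cv2.minEnclosingCircle((S[:,:2]*1000).astype(np.float32));print(nm,len(S),np.round(c,1),round(rr,1),S[:,2].mean().round(4))
Q=ori(85,20,-1);g=np.array([.479,-.291,.055])-.12*Q[:,0];print(g)
chk(g,85,20,-1,5);go(g,85,20,-1,10,-1)
E
```

```text
t 30.9 j [-0.966  0.58   1.369  0.43   1.744 -0.916] tcp [ 0.4435 -0.4425  0.3237] gp [ 0.4475 -0.3985  0.2706] H 84.7 P 50.2 z [ 0.995 -0.095 -0.003] gap 0.092 F [ 1.3 -1.  -0.1]
jar 195 [582.6  38. ] 34.4 0.1214
cup1 190 [ 479.1 -290.8] 33.3 0.0894
cup2 194 [ 349.2 -276.4] 33.1 0.0895
knob 79 [634.6 194.8] 11.5 0.0393
[ 0.46917205 -0.40333402  0.09604242]
[-0.97  0.59  1.36  0.43  1.75 -0.92] 0.0
[-0.99  0.7   1.34  0.49  1.78 -0.96] 0.0
[-1.    0.81  1.3   0.54  1.83 -1.  ] 0.0
[-1.01  0.94  1.25  0.6   1.89 -1.03] 0.0
[-1.02  1.07  1.18  0.65  1.95 -1.05] 0.0
[14.4, -14.5, 2.2, -0.0, 0.0, 0.053, -1],
[13.7, -15.2, 2.3, -0.0, 0.0, 0.053, -1],
[12.8, -16.0, 2.2, -0.0, 0.0, 0.053, -1],
[11.9, -16.6, 2.3, -0.0, 0.0, 0.053, -1],
[11.1, -17.2, 2.2, -0.0, 0.0, 0.053, -1],
[10.1, -17.7, 2.3, -0.0, 0.0, 0.053, -1],
[9.2, -18.3, 2.2, -0.0, 0.0, 0.053, -1],
[8.1, -18.7, 2.2, -0.0, 0.0, 0.053, -1],
[7.2, -19.2, 2.3, -0.0, 0.0, 0.053, -1],
[6.2, -19.5, 2.2, -0.0, 0.0, 0.053, -1],
end err mm [-0. -0. -0.] deg 0.36 max [14.4   19.5    2.3    0.     0.     0.053]
```

View pics/t13.png

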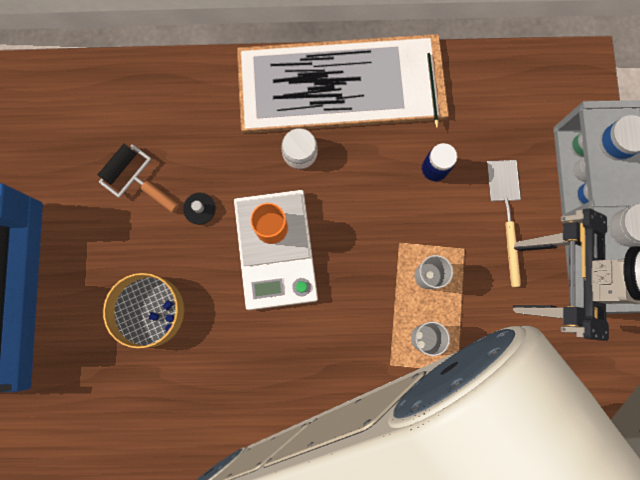

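```bash
python3 - <<'E'
from h import *
np.set_printoptions(suppress=True)
D=np.load("pics/top0.npy");P=cloud("top",D)
for u,v in [(560,140),(566,180),(572,230),(576,300),(600,290),(620,180),(630,222),(600,200),(600,308),(600,318),(590,312),(635,274),(625,420),(610,405),(588,232)]: print((u,v),P[v,u].round(3))
m=(P[:,:,1]<-.5)&(P[:,:,0]<.5)&(P[:,:,2]>.02)&(P[:,:,0]>.3);S=P[m];print(S.min(0),S.max(0))
for x in np.arange(.36,.56,.02):
    T=P[(abs(P[:,:,0]-x)<.01)&(P[:,:,2]>.02)&(P[:,:,1]<-.42)];print(x.round(2),len(T),T.max(0) if len(T) else '')
E
```

```text
(560, 140) [ 0.768 -0.593  0.024]
(566, 180) [ 0.678 -0.597  0.024]
(572, 230) [ 0.569 -0.601  0.02 ]
(576, 300) [ 0.42  -0.595  0.021]
(600, 290) [ 0.433 -0.589  0.132]
(620, 180) [ 0.643 -0.645  0.14 ]
(630, 222) [ 0.55  -0.624  0.192]
(600, 200) [ 0.603 -0.601  0.143]
(600, 308) [ 0.399 -0.587  0.128]
(600, 318) [ 0.383 -0.652 -0.   ]
(590, 312) [ 0.393 -0.59   0.083]
(635, 274) [ 0.456 -0.623  0.19 ]
(625, 420) [ 0.232 -0.492  0.345]
(610, 405) [ 0.25  -0.483  0.326]
(588, 232) [ 0.557 -0.616  0.056]
[ 0.39164551 -0.69531551  0.02000109] [ 0.49999764 -0.58608768  0.19691339]
0.36 0 
0.38 0 
0.4 678 [ 0.40993304 -0.5863257   0.14696169]
0.42 664 [ 0.42999665 -0.58672593  0.18409387]
0.44 687 [ 0.4499965  -0.58716962  0.19691339]
0.46 702 [ 0.46996981 -0.46667919  0.1958512 ]
0.48 684 [ 0.4899764  -0.46692178  0.19527469]
0.5 675 [ 0.5099584  -0.46398974  0.18735433]
0.52 789 [ 0.52995261 -0.46312952  0.19591744]
0.54 770 [ 0.54998867 -0.4646965   0.19688361]
0.56 728 [ 0.56997887 -0.46617355  0.19748524]
```

```bash
python3 - <<'E'
from h import *
np.set_printoptions(suppress=True)
Q=ori(65,20,-1);g=np.array([.349,-.2765,.055])-.12*Q[:,0];print(g)
chk(g,65,20,-1,5);go(g,65,20,-1,10,-1)
E
```

```text
[ 0.30134425 -0.37869809  0.09604242]
[-0.97  0.59  1.36  0.43  1.75 -0.92] 0.0
[-1.06  0.63  1.46  0.5   1.72 -0.99] 0.0
[-1.15  0.7   1.53  0.57  1.71 -1.06] 0.0
[-1.24  0.79  1.59  0.61  1.71 -1.13] 0.0
[-1.33  0.9   1.61  0.64  1.72 -1.19] 0.0
[15.2, -13.5, -16.9, 0.02, -0.028, 0.052, -1],
[14.1, -14.6, -17.1, 0.02, -0.028, 0.052, -1],
[12.8, -15.7, -17.1, 0.02, -0.028, 0.052, -1],
[11.4, -16.6, -17.1, 0.02, -0.028, 0.052, -1],
[10.1, -17.6, -17.1, 0.02, -0.028, 0.052, -1],
[8.7, -18.3, -17.0, 0.02, -0.028, 0.052, -1],
[7.2, -19.1, -16.8, 0.02, -0.028, 0.052, -1],
[5.7, -19.8, -16.7, 0.02, -0.028, 0.052, -1],
[4.3, -20.4, -16.3, 0.02, -0.028, 0.052, -1],
[2.7, -20.9, -16.1, 0.02, -0.028, 0.052, -1],
end err mm [ 0. -0. -0.] deg 0.29 max [15.2   20.9   17.1    0.02   0.028  0.052]
```

>>> send_rows(
  series=[
    [15.2,-13.5,-17,0.02,-0.028,0.052,-1],
    [14,-14.6,-17,0.02,-0.028,0.052,-1],
    [12.8,-15.7,-17,0.02,-0.028,0.052,-1],
    [11.4,-16.6,-17,0.02,-0.028,0.052,-1],
    [10,-17.6,-17,0.02,-0.028,0.052,-1],
    [8.7,-18.3,-17,0.02,-0.028,0.052,-1],
    [7.2,-19,-16.8,0.02,-0.028,0.052,-1],
    [5.7,-19.8,-16.7,0.02,-0.028,0.052,-1],
    [4.3,-20.4,-16.3,0.02,-0.028,0.052,-1],
    [2.7,-21,-16,0.02,-0.028,0.052,-1],
  ],
)

```text
clock: 32.2
eef_pos: [0.2733, -0.4312, 0.1194]
tool_rot: [0.652, 0.523, 0.479, 0.268]
wrist_force: [0.8, 0.5, -0.4]
finger_gap: 0.0918
```

```bash
python3 - <<'E'
from h import *
show()
go([.349,-.2765,.055],65,20,-1,6,-1)
E
```

```text
t 32.2 j [-1.328  0.895  1.628  0.64   1.713 -1.187] tcp [ 0.2733 -0.4312  0.1194] gp [ 0.3008 -0.3726  0.0956] H 64.9 P 20.2 z [ 0.905 -0.426 -0.006] gap 0.0918 F [ 0.8  0.5 -0.4]
[19.1, -0.2, 0.5, -0.001, 0.0, 0.0, -1],
[19.2, -0.2, 0.5, -0.001, 0.0, 0.0, -1],
[19.1, -0.3, 0.5, -0.001, 0.0, 0.0, -1],
[19.2, -0.2, 0.5, -0.001, 0.0, 0.0, -1],
[19.1, -0.2, 0.5, -0.001, 0.0, 0.0, -1],
[19.1, -0.2, 0.5, -0.001, 0.0, 0.0, -1],
end err mm [-0. -0.  0.] deg 0.21 max [1.92e+01 3.00e-01 5.00e-01 1.00e-03 0.00e+00 0.00e+00]
```

>>> send_rows(
  series=[
    [19,-0.2,0.5,-0.001,0,0,-1],
    [19,-0.2,0.5,-0.001,0,0,-1],
    [19,-0.2,0.5,-0.001,0,0,-1],
    [19,-0.2,0.5,-0.001,0,0,-1],
    [19,-0.2,0.5,-0.001,0,0,-1],
    [19,-0.2,0.5,-0.001,0,0,-1],
    [0,0,0,0,0,0,1],
    [0,0,0,0,0,0,1],
    [0,0,0,0,0,0,1],
    [0,0,0,0,0,0,1],
  ],
  force=25,
)

```text
clock: 33.45
eef_pos: [0.3221, -0.3367, 0.0801]
tool_rot: [0.655, 0.52, 0.479, 0.268]
wrist_force: [1.0, -1.4, 0.5]
finger_gap: 0.0632
```

```bash
python3 - <<'E'
from h import *; from kin import *
np.set_printoptions(suppress=True)
show()
JAR=np.array([.5826,.038])
j=state()['joint_pos'];p0,Q0=cur()
# lift .15 then to pour start
j,e=ik(p0+[0,0,.15],Q0,j);print(j.round(2),e)
for H in (65,75,85):
    jj=j.copy();p,Q,g=pour(H,20,-1,1,0.,jar=JAR);print(H,g.round(3))
    for t in np.linspace(0,1,6):
        g0=gp(p0,Q0)+[0,0,.15];G=g0*(1-t)+g*t;QQ=ori(65+(H-65)*t,20,-1);jj,e=ik(G-.069*QQ[:,0],QQ,jj);print(jj.round(2),round(e,3))
    for phi in np.arange(.4,2.5,.4):
        p,Q,g=pour(H,20,-1,1,phi,jar=JAR);jj,e=ik(p,Q,jj);print('   ',phi.round(1),g.round(3),jj.round(2),round(e,3))
E
```

```text
t 33.45 j [-1.212  0.903  1.793  0.735  1.539 -1.259] tcp [ 0.3221 -0.3367  0.0801] gp [ 0.3495 -0.2781  0.0561] H 64.9 P 20.4 z [ 0.906 -0.423  0.001] gap 0.0632 F [ 1.  -1.4  0.5]
[-1.21  0.65  1.82  0.75  1.71 -1.1 ] 1.2976780299514568e-10
65 [0.533 0.061 0.101]
[-1.21  0.65  1.82  0.75  1.71 -1.1 ] 0.0
[-1.11  0.64  1.93  0.83  1.6  -1.13] 0.0
[-0.98  0.65  2.01  0.94  1.49 -1.17] 0.0
[-0.84  0.67  2.08  1.07  1.4  -1.21] 0.0
[-0.69  0.71  2.12  1.22  1.32 -1.25] 0.0
[-0.52  0.75  2.13  1.4   1.26 -1.3 ] 0.0
    0.4 [0.523 0.066 0.117] [-0.52  0.75  2.06  1.26  1.34 -0.81] 0.0
    0.8 [0.519 0.068 0.135] [-0.51  0.78  1.98  1.18  1.46 -0.38] 0.0
    1.2 [0.522 0.066 0.154] [-0.51  0.83  1.92  1.16  1.6   0.01] 0.0
    1.6 [0.532 0.062 0.17 ] [-0.5   0.9   1.86  1.18  1.73  0.38] 0.0
    2.0 [0.546 0.055 0.181] [-0.5   0.97  1.83  1.25  1.83  0.74] 0.0
    2.4 [0.563 0.047 0.184] [-0.5   1.03  1.83  1.35  1.9   1.09] 0.0
75 [0.529 0.052 0.101]
[-1.21  0.65  1.82  0.75  1.71 -1.1 ] 0.0
[-1.1   0.65  1.9   0.81  1.62 -1.13] 0.0
[-0.97  0.67  1.97  0.89  1.53 -1.16] 0.0
[-0.82  0.69 
[... 527 characters left out ...]
] 0.0
85 [0.528 0.043 0.101]
[-1.21  0.65  1.82  0.75  1.71 -1.1 ] 0.0
[-1.08  0.66  1.88  0.79  1.64 -1.13] 0.0
[-0.95  0.68  1.92  0.84  1.57 -1.15] 0.0
[-0.8   0.71  1.94  0.91  1.51 -1.16] 0.0
[-0.65  0.76  1.93  0.98  1.46 -1.17] 0.0
[-0.5   0.8   1.89  1.05  1.43 -1.16] 0.0
    0.4 [0.517 0.044 0.117] [-0.48  0.81  1.82  0.96  1.53 -0.72] 0.0
    0.8 [0.513 0.044 0.135] [-0.46  0.85  1.74  0.91  1.66 -0.3 ] 0.0
    1.2 [0.516 0.044 0.154] [-0.44  0.9   1.67  0.91  1.8   0.09] 0.0
    1.6 [0.527 0.043 0.17 ] [-0.43  0.97  1.62  0.96  1.93  0.47] 0.0
    2.0 [0.543 0.041 0.181] [-0.43  1.03  1.59  1.04  2.01  0.86] 0.0
    2.4 [0.561 0.04  0.184] [-0.44  1.08  1.59  1.15  2.06  1.25] 0.0
```

```bash
python3 - <<'E'
from h import *
np.set_printoptions(suppress=True)
p,Q=cur();print((Q.T@[0,0,40]).round(1))
Q1=ori(75,20,-1)
plan(np.array([.51,.055,.235])-.069*Q1[:,0],Q1,12,p+[0,0,.16],Q,1)
E
```

```text
[-13.9  37.5   0. ]
[28.4, 12.2, 1.3, -0.005, 0.014, 0.001, 1],
[28.4, 12.2, 1.8, -0.005, 0.014, 0.001, 1],
[28.4, 12.1, 2.2, -0.005, 0.014, 0.001, 1],
[28.4, 12.1, 2.7, -0.005, 0.014, 0.001, 1],
[28.3, 12.0, 3.2, -0.005, 0.014, 0.001, 1],
[28.3, 12.0, 3.6, -0.005, 0.014, 0.001, 1],
[28.3, 12.0, 4.1, -0.005, 0.014, 0.001, 1],
[28.2, 11.9, 4.5, -0.005, 0.014, 0.001, 1],
[28.1, 11.8, 5.0, -0.005, 0.014, 0.001, 1],
[28.1, 11.8, 5.4, -0.005, 0.014, 0.001, 1],
[28.1, 11.7, 5.9, -0.005, 0.014, 0.001, 1],
[27.9, 11.7, 6.3, -0.005, 0.014, 0.001, 1],
end err mm [-0. -0.  0.] deg 0.36 max [28.4   12.2    6.3    0.005  0.014  0.001]
```

>>> send_rows(
  series=[
    [-7,19,0,0,0,0,1],
    [-7,19,0,0,0,0,1],
    [-14,37.5,0,0,0,0,1],
    [-14,37.5,0,0,0,0,1],
    [-14,37.5,0,0,0,0,1],
    [0,0,0,0,0,0,1],
    [28.4,12.2,1.3,-0.005,0.014,0.001,1],
    [28.4,12.2,1.8,-0.005,0.014,0.001,1],
    [28.4,12.1,2.2,-0.005,0.014,0.001,1],
    [28.4,12.1,2.7,-0.005,0.014,0.001,1],
  ],
)

```text
clock: 34.7
eef_pos: [0.3789, -0.2252, 0.2464]
tool_rot: [0.645, 0.506, 0.494, 0.289]
wrist_force: [-0.4, -0.5, -2.3]
finger_gap: 0.063
```

>>> send_rows(
  series=[
    [28.3,12,3.2,-0.005,0.014,0.001,1],
    [28.3,12,3.6,-0.005,0.014,0.001,1],
    [28.3,12,4,-0.005,0.014,0.001,1],
    [28.2,12,4.5,-0.005,0.014,0.001,1],
    [28,11.8,5,-0.005,0.014,0.001,1],
    [28,11.8,5.4,-0.005,0.014,0.001,1],
    [28,11.7,6,-0.005,0.014,0.001,1],
    [28,11.7,6.3,-0.005,0.014,0.001,1],
    [0,0,0,0,0,0,1],
    [0,0,0,0,0,0,1],
  ],
)

```text
clock: 35.95
eef_pos: [0.4922, -0.0071, 0.259]
tool_rot: [0.625, 0.478, 0.522, 0.329]
wrist_force: [-0.5, 0.4, -1.4]
finger_gap: 0.0632
```

```bash
python3 - <<'E'
from h import *
show()
snap("top","t14");crop("t14",200,150,480,400,2.6,"t14c")
J=np.array([.5826,.038])
# measured cup rim position?
D=np.load("pics/t14.npy");P=cloud("top",D);p,Q=cur();g=gp(p,Q)
S=P[(abs(P[:,:,0]-g[0])<.045)&(abs(P[:,:,1]-g[1])<.045)&(abs(P[:,:,2]-g[2]-.034)<.005)]
c,r=cv2.minEnclosingCircle((S[:,:2]*1000).astype(np.float32));print(len(S),c,r,S[:,2].max())
p1,Q1,_=pour(75,20,-1,1,1.2,jar=J,h=.052);plan(p1,Q1,10,p,Q,1)
E
```

```text
t 35.95 j [-0.54   0.496  2.054  1.149  1.437 -0.999] tcp [ 0.4922 -0.0071  0.259 ] gp [0.5087 0.0557 0.2358] H 75.3 P 19.7 z [ 0.967 -0.254 -0.001] gap 0.0632 F [-0.5  0.4 -1.4]
255 (507.76348876953125, 56.9957389831543) 32.99997329711914 0.2740654604788665
[3.4, -8.9, 3.3, 0.113, 0.04, -0.0, 1],
[3.3, -8.5, 4.4, 0.113, 0.04, -0.0, 1],
[3.1, -8.0, 5.5, 0.113, 0.04, -0.0, 1],
[2.9, -7.2, 6.4, 0.113, 0.04, -0.0, 1],
[2.6, -6.5, 7.3, 0.113, 0.04, -0.0, 1],
[2.2, -5.6, 8.1, 0.113, 0.04, -0.0, 1],
[2.0, -4.7, 8.8, 0.113, 0.04, -0.0, 1],
[1.5, -3.6, 9.3, 0.113, 0.04, -0.0, 1],
[1.2, -2.6, 9.7, 0.113, 0.04, -0.0, 1],
[0.8, -1.4, 10.0, 0.113, 0.04, -0.0, 1],
end err mm [0. 0. 0.] deg 0.24 max [ 3.4    8.9   10.     0.113  0.04   0.   ]
```

View pics/t14c.png

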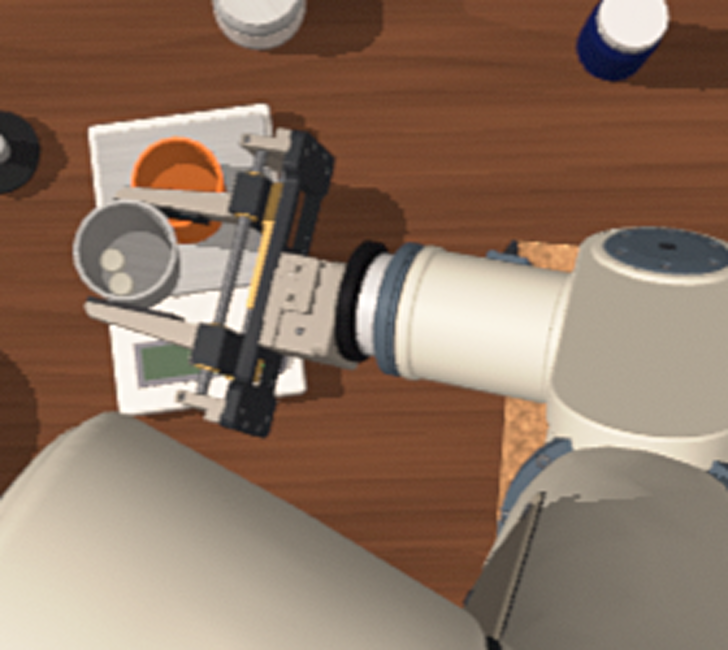

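```bash
python3 - <<'E'
from h import *
J=np.array([.5826,.038]);p,Q=cur()
p1,Q1,g1=pour(75,20,-1,1,1.3,jar=J,h=.052,lipz=.165,lipoff=-.035);plan(p1,Q1,10,p,Q,1)
p2,Q2,g2=pour(75,20,-1,1,2.3,jar=J,h=.052,lipz=.14,lipoff=-.022);plan(p2,Q2,16,p1,Q1,1)
print(g1,g2)
E
```

```text
[2.4, -6.0, 2.3, 0.122, 0.044, -0.0, 1],
[2.3, -5.7, 3.0, 0.122, 0.044, -0.0, 1],
[2.1, -5.3, 3.9, 0.122, 0.044, -0.0, 1],
[2.0, -4.7, 4.5, 0.122, 0.044, -0.0, 1],
[1.7, -4.2, 5.2, 0.122, 0.044, -0.0, 1],
[1.5, -3.5, 5.7, 0.122, 0.044, -0.0, 1],
[1.2, -2.8, 6.2, 0.122, 0.044, -0.0, 1],
[1.0, -2.0, 6.5, 0.122, 0.044, -0.0, 1],
[0.7, -1.1, 6.7, 0.122, 0.044, -0.0, 1],
[0.3, -0.4, 6.8, 0.122, 0.044, -0.0, 1],
end err mm [-0.  -0.   0.1] deg 0.23 max [2.4   6.    6.8   0.122 0.044 0.   ]
[-0.8, 2.2, 2.2, 0.059, 0.021, 0.0, 1],
[-0.9, 2.4, 2.0, 0.059, 0.021, 0.0, 1],
[-0.9, 2.4, 1.9, 0.059, 0.021, 0.0, 1],
[-0.9, 2.6, 1.7, 0.059, 0.021, 0.0, 1],
[-1.0, 2.7, 1.5, 0.059, 0.021, 0.0, 1],
[-1.0, 2.7, 1.3, 0.059, 0.021, 0.0, 1],
[-1.0, 2.9, 1.2, 0.059, 0.021, 0.0, 1],
[-1.0, 2.8, 0.9, 0.059, 0.021, 0.0, 1],
[-1.1, 3.0, 0.8, 0.059, 0.021, 0.0, 1],
[-1.1, 3.0, 0.6, 0.059, 0.021, 0.0, 1],
[-1.1, 3.0, 0.4, 0.059, 0.021, 0.0, 1],
[-1.0, 3.0, 0.1, 0.059, 0.021, 0.0, 1],
[-1.1, 3.0, 0.0, 0.059, 0.021, 0.0, 1],
[-1.1, 3.0, -0.2, 0.059, 0.021, 0.0, 1],
[-1.1, 3.0, -0.5, 0.059, 0.021, 0.0, 1],
[-1.1, 3.0, -0.6, 0.059, 0.021, 0.0, 1],
end err mm [ 0. -0.  0.] deg 0.41 max [1.1   3.    2.2   0.059 0.021 0.   ]
[0.50955197 0.05757316 0.18796996] [0.55881778 0.04437243 0.18659538]
```

>>> send_rows(
  series=[
    [2.4,-6,2.3,0.122,0.044,0,1],
    [2.3,-5.7,3,0.122,0.044,0,1],
    [2,-5.3,4,0.122,0.044,0,1],
    [2,-4.7,4.5,0.122,0.044,0,1],
    [1.7,-4.2,5.2,0.122,0.044,0,1],
    [1.5,-3.5,5.7,0.122,0.044,0,1],
    [1.2,-2.8,6.2,0.122,0.044,0,1],
    [1,-2,6.5,0.122,0.044,0,1],
    [0.7,-1,6.7,0.122,0.044,0,1],
    [0.3,-0.4,6.8,0.122,0.044,0,1],
  ],
)

```text
clock: 37.25
eef_pos: [0.5153, -0.0118, 0.1943]
tool_rot: [0.118, 0.67, 0.73, 0.063]
wrist_force: [0.1, 0.9, -1.8]
finger_gap: 0.0632
```

```bash
python3 - <<'E'
from h import *
show();snap("scene","s15");crop("s15",270,120,440,270,4,"s15c")
J=np.array([.5826,.038]);p,Q=cur()
p1,Q1,g1=pour(75,20,-1,1,1.65,jar=J,h=.052,lipz=.14,lipoff=-.022);plan(p1,Q1,5,p,Q,1)
p2,Q2,g2=pour(75,20,-1,1,2.3,jar=J,h=.052,lipz=.14,lipoff=-.022);plan(p2,Q2,12,p1,Q1,1)
E
```

```text
t 37.25 j [-0.486  0.826  1.812  1.03   1.751  0.174] tcp [ 0.5153 -0.0118  0.1943] gp [0.5102 0.0568 0.1882] H 94.3 P 5.0 z [ 0.258 -0.066 -0.964] gap 0.0632 F [ 0.1  0.9 -1.8]
[-1.1, 3.3, 5.0, 0.064, 0.023, -0.0, 1],
[-1.2, 3.7, 4.7, 0.064, 0.023, -0.0, 1],
[-1.4, 3.9, 4.4, 0.064, 0.023, -0.0, 1],
[-1.4, 4.2, 4.2, 0.064, 0.023, -0.0, 1],
[-1.5, 4.5, 3.8, 0.064, 0.023, -0.0, 1],
end err mm [-0.  0.  0.] deg 0.1 max [1.5   4.5   5.    0.064 0.023 0.   ]
[-0.6, 1.7, 0.1, 0.051, 0.019, 0.0, 1],
[-0.6, 1.7, -0.0, 0.051, 0.019, 0.0, 1],
[-0.7, 1.7, -0.1, 0.051, 0.019, 0.0, 1],
[-0.6, 1.7, -0.3, 0.051, 0.019, 0.0, 1],
[-0.6, 1.7, -0.3, 0.051, 0.019, 0.0, 1],
[-0.6, 1.7, -0.4, 0.051, 0.019, 0.0, 1],
[-0.6, 1.7, -0.5, 0.051, 0.019, 0.0, 1],
[-0.6, 1.6, -0.6, 0.051, 0.019, 0.0, 1],
[-0.6, 1.6, -0.7, 0.051, 0.019, 0.0, 1],
[-0.5, 1.5, -0.7, 0.051, 0.019, 0.0, 1],
[-0.6, 1.5, -0.9, 0.051, 0.019, 0.0, 1],
[-0.5, 1.5, -1.0, 0.051, 0.019, 0.0, 1],
end err mm [0. 0. 0.] deg 0.33 max [0.7   1.7   1.    0.051 0.019 0.   ]
```

View pics/s15c.png

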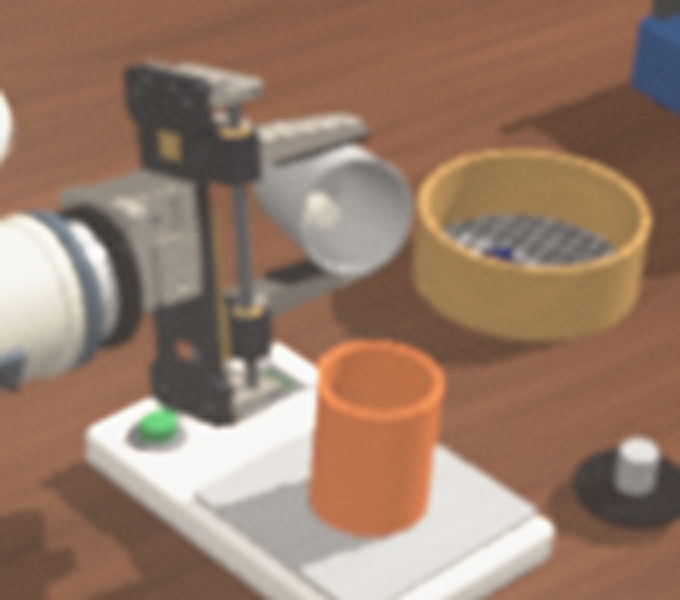

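Beaker points at the viewer, white piece inside; the jar is clear below. Continue tipping.

>>> send_rows(
  series=[
    [-1.1,3.3,5,0.064,0.023,0,1],
    [-1.2,3.7,4.7,0.064,0.023,0,1],
    [-1.4,3.9,4.4,0.064,0.023,0,1],
    [-1.4,4.2,4.2,0.064,0.023,0,1],
    [-1.5,4.5,3.8,0.064,0.023,0,1],
    [-0.6,1.7,0,0.051,0.019,0,1],
    [-0.6,1.7,0,0.051,0.019,0,1],
    [-0.6,1.7,0,0.051,0.019,0,1],
    [-0.6,1.7,-0.3,0.051,0.019,0,1],
    [-0.6,1.7,-0.3,0.051,0.019,0,1],
  ],
)

```text
clock: 38.55
eef_pos: [0.5469, -0.0193, 0.1745]
tool_rot: [-0.15, 0.666, 0.727, -0.076]
wrist_force: [0.0, 0.4, -2.1]
finger_gap: 0.0631
```

>>> send_rows(
  series=[
    [-0.6,1.7,-0.4,0.051,0.019,0,1],
    [-0.6,1.7,-0.5,0.051,0.019,0,1],
    [-0.6,1.6,-0.6,0.051,0.019,0,1],
    [-0.6,1.6,-0.7,0.051,0.019,0,1],
    [-0.6,1.5,-0.8,0.051,0.019,0,1],
    [-0.6,1.5,-0.9,0.051,0.019,0,1],
    [-0.5,1.5,-1,0.051,0.019,0,1],
    [0,0,0,0,0,0,1],
    [0,0,0,0,0,0,1],
    [0,0,0,0,0,0,1],
  ],
)

```text
clock: 39.8
eef_pos: [0.5594, -0.022, 0.1732]
tool_rot: [-0.313, 0.632, 0.691, -0.159]
wrist_force: [0.1, -0.5, -1.8]
finger_gap: 0.063
```

```bash
python3 - <<'E'
from h import *
show();snap("scene","s16");crop("s16",270,120,440,270,4,"s16c")
E
```

```text
t 39.8 j [-0.474  1.028  1.704  1.216  1.972  1.08 ] tcp [ 0.5594 -0.022   0.1732] gp [0.559  0.0451 0.1892] H 90.3 P -13.4 z [-0.635  0.176 -0.753] gap 0.063 F [ 0.1 -0.5 -1.8]
```

View pics/s16c.png

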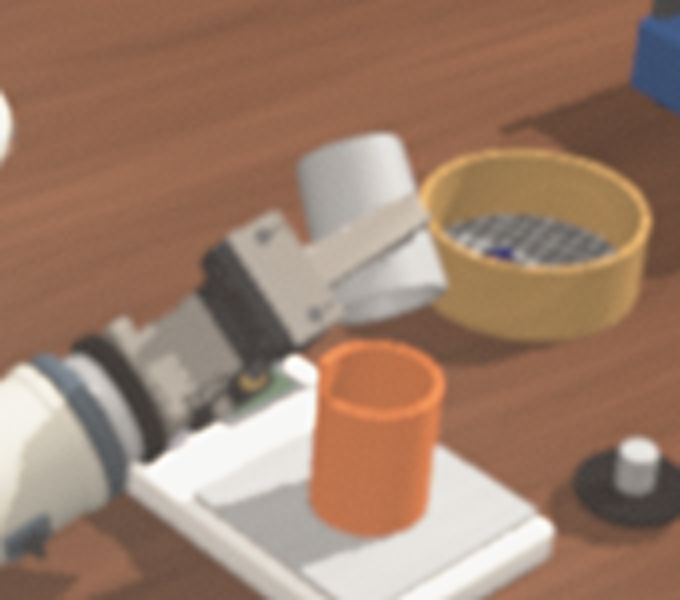

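```bash
python3 - <<'E'
from h import *
J=np.array([.5826,.038]);p,Q=cur()
p1,Q1,g1=pour(75,20,-1,1,1.3,jar=J,h=.052,lipz=.165,lipoff=-.035);plan(p1,Q1,7,p,Q,1)
Q2=ori(75,20,-1);plan(np.array([.509,.056,.236])-.069*Q2[:,0],Q2,9,p1,Q1,1)
E
```

```text
[2.3, -6.5, 2.1, -0.133, -0.049, 0.0, 1],
[2.3, -6.8, 1.0, -0.133, -0.049, 0.0, 1],
[2.3, -6.8, 0.1, -0.133, -0.049, 0.0, 1],
[2.4, -6.8, -1.0, -0.133, -0.049, 0.0, 1],
[2.2, -6.6, -2.0, -0.133, -0.049, 0.0, 1],
[2.2, -6.2, -3.0, -0.133, -0.049, 0.0, 1],
[1.9, -5.8, -3.8, -0.133, -0.049, 0.0, 1],
end err mm [-0. -0. -0.] deg 0.22 max [2.4   6.8   3.8   0.133 0.049 0.   ]
[-0.0, -0.5, -7.7, -0.136, -0.049, 0.0, 1],
[-0.4, 0.5, -7.6, -0.136, -0.049, 0.0, 1],
[-0.7, 1.5, -7.5, -0.136, -0.049, 0.0, 1],
[-1.1, 2.6, -7.2, -0.136, -0.049, 0.0, 1],
[-1.5, 3.4, -6.7, -0.136, -0.049, 0.0, 1],
[-1.8, 4.4, -6.1, -0.136, -0.049, 0.0, 1],
[-2.0, 5.1, -5.4, -0.136, -0.049, 0.0, 1],
[-2.3, 5.8, -4.5, -0.136, -0.049, 0.0, 1],
[-2.5, 6.4, -3.5, -0.136, -0.049, 0.0, 1],
end err mm [ 0. -0.  0.] deg 0.23 max [2.5   6.4   7.7   0.136 0.049 0.   ]
```

>>> send_rows(
  series=[
    [2.3,-6.5,2,-0.133,-0.049,0,1],
    [2.3,-6.8,1,-0.133,-0.049,0,1],
    [2.3,-6.8,0,-0.133,-0.049,0,1],
    [2.3,-6.8,-1,-0.133,-0.049,0,1],
    [2.2,-6.6,-2,-0.133,-0.049,0,1],
    [2.2,-6.2,-3,-0.133,-0.049,0,1],
    [1.9,-5.8,-3.8,-0.133,-0.049,0,1],
    [0,-0.5,-7.7,-0.136,-0.049,0,1],
    [-0.4,0.5,-7.6,-0.136,-0.049,0,1],
    [-0.7,1.5,-7.5,-0.136,-0.049,0,1],
  ],
)

```text
clock: 41.1
eef_pos: [0.5072, -0.0095, 0.2164]
tool_rot: [0.308, 0.633, 0.691, 0.163]
wrist_force: [0.6, 0.4, -1.5]
finger_gap: 0.063
```

>>> send_rows(
  series=[
    [-1.1,2.6,-7.2,-0.136,-0.049,0,1],
    [-1.5,3.4,-6.7,-0.136,-0.049,0,1],
    [-1.8,4.4,-6.1,-0.136,-0.049,0,1],
    [-2,5,-5.4,-0.136,-0.049,0,1],
    [-2.3,5.8,-4.5,-0.136,-0.049,0,1],
    [-2.5,6.4,-3.5,-0.136,-0.049,0,1],
    [0,0,0,0,0,0,1],
    [0,0,0,0,0,0,1],
    [0,0,0,0,0,0,1],
    [0,0,0,0,0,0,1],
  ],
)

```text
clock: 42.35
eef_pos: [0.4923, -0.0069, 0.2593]
tool_rot: [0.626, 0.478, 0.521, 0.33]
wrist_force: [0.3, 0.2, -1.0]
finger_gap: 0.063
```

```bash
python3 - <<'E'
from h import *
show()
snap("top","t17");crop("t17",200,150,480,400,2.6,"t17c")
D=np.load("pics/t17.npy");P=cloud("top",D);p,Q=cur();g=gp(p,Q)
S=P[(abs(P[:,:,0]-g[0])<.045)&(abs(P[:,:,1]-g[1])<.045)&(abs(P[:,:,2]-g[2]-.034)<.005)]
c,r=cv2.minEnclosingCircle((S[:,:2]*1000).astype(np.float32));print(len(S),c,r,S[:,2].mean(),S[:,2].max())
E
```

```text
t 42.35 j [-0.539  0.495  2.056  1.151  1.436 -1.002] tcp [ 0.4923 -0.0069  0.2593] gp [0.5089 0.0559 0.2361] H 75.2 P 19.7 z [ 0.967 -0.255  0.001] gap 0.063 F [ 0.3  0.2 -1. ]
244 (507.9306640625, 57.36824035644531) 32.859745025634766 0.2696649805894505 0.2742135747939044
```

View pics/t17c.png

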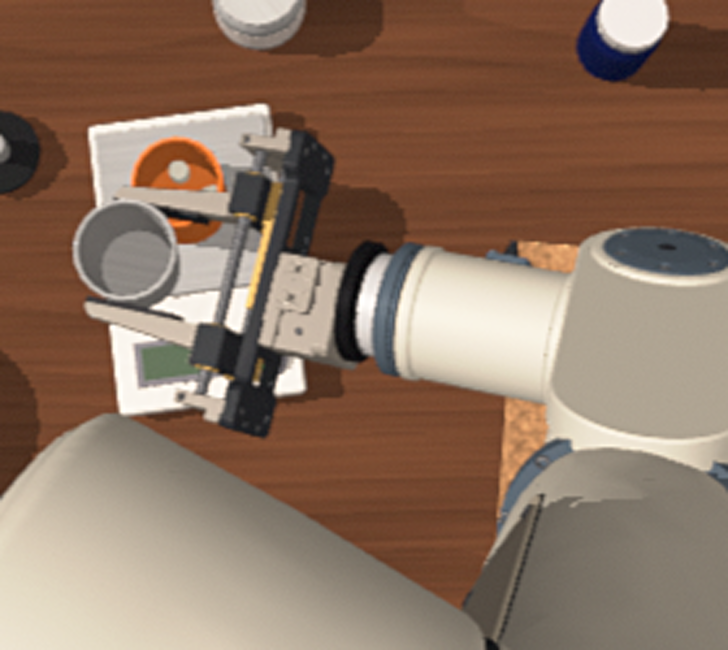

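```bash
python3 - <<'E'
from h import *
np.set_printoptions(suppress=True)
chk([.321,-.28,.17],62,20,-1,4)
go([.321,-.28,.17],62,20,-1,14,1)
E
```

```text
[-0.54  0.5   2.06  1.15  1.43 -1.  ] 0.0
[-0.81  0.53  2.06  1.    1.5  -1.09] 0.0
[-1.06  0.6   2.    0.84  1.57 -1.15] 0.0
[-1.28  0.69  1.86  0.73  1.65 -1.17] 0.0
[-23.4, -13.3, -7.9, 0.006, -0.015, -0.0, 1],
[-23.4, -13.4, -7.5, 0.006, -0.015, -0.0, 1],
[-23.6, -13.4, -7.0, 0.006, -0.015, -0.0, 1],
[-23.7, -13.5, -6.7, 0.006, -0.015, -0.0, 1],
[-23.8, -13.5, -6.1, 0.006, -0.015, -0.0, 1],
[-23.9, -13.5, -5.8, 0.006, -0.015, -0.0, 1],
[-24.0, -13.6, -5.3, 0.006, -0.015, -0.0, 1],
[-24.0, -13.6, -4.8, 0.006, -0.015, -0.0, 1],
[-24.1, -13.6, -4.4, 0.006, -0.015, -0.0, 1],
[-24.2, -13.7, -4.0, 0.006, -0.015, -0.0, 1],
[-24.2, -13.7, -3.5, 0.006, -0.015, -0.0, 1],
[-24.3, -13.7, -3.1, 0.006, -0.015, -0.0, 1],
[-24.3, -13.7, -2.6, 0.006, -0.015, -0.0, 1],
[-24.4, -13.7, -2.2, 0.006, -0.015, -0.0, 1],
end err mm [-0. -0.  0.] deg 0.55 max [24.4   13.7    7.9    0.006  0.015  0.   ]
```

>>> send_rows(
  series=[
    [-33,-18.7,-10.8,0.008,-0.021,0,1],
    [-33,-18.8,-10,0.008,-0.021,0,1],
    [-33.2,-18.8,-9.3,0.008,-0.021,0,1],
    [-33.4,-19,-8.5,0.008,-0.021,0,1],
    [-33.6,-19,-7.5,0.008,-0.021,0,1],
    [-33.7,-19,-6.7,0.008,-0.021,0,1],
    [-33.8,-19,-5.8,0.008,-0.021,0,1],
    [-34,-19.2,-4.9,0.008,-0.021,0,1],
    [-34,-19.2,-4,0.008,-0.021,0,1],
    [-34,-19.2,-3.2,0.008,-0.021,0,1],
  ],
)

```text
clock: 43.65
eef_pos: [0.2913, -0.3397, 0.1934]
tool_rot: [0.658, 0.535, 0.464, 0.256]
wrist_force: [1.4, 0.1, -1.9]
finger_gap: 0.0634
```

```bash
python3 - <<'E'
from h import *
show()
p,D=snap("top","t18");crop("t18",340,170,640,420,2.6,"t18c");P=cloud("top",D)
u,v,r=434,272,45;S=P[v-r:v+r,u-r:u+r].reshape(-1,3);S=S[abs(S[:,2]-.089)<.005]
if len(S)>5: print(len(S),cv2.minEnclosingCircle((S[:,:2]*1000).astype(np.float32)))
go([.321,-.28,.0575],62,20,-1,6,1)
E
```

```text
t 43.65 j [-1.277  0.7    1.853  0.725  1.663 -1.167] tcp [ 0.2913 -0.3397  0.1934] gp [ 0.3214 -0.2822  0.1701] H 62.3 P 19.7 z [ 0.885 -0.465 -0.003] gap 0.0634 F [ 1.4  0.1 -1.9]
194 ((479.72442626953125, -288.67535400390625), 33.354801177978516)
[7.2, -17.1, -0.3, -0.0, -0.0, -0.0, 1],
[7.1, -17.2, -0.3, -0.0, -0.0, -0.0, 1],
[7.2, -17.1, -0.3, -0.0, -0.0, -0.0, 1],
[7.2, -17.2, -0.3, -0.0, -0.0, -0.0, 1],
[7.2, -17.1, -0.3, -0.0, -0.0, -0.0, 1],
[7.1, -17.2, -0.3, -0.0, -0.0, -0.0, 1],
end err mm [-0.1 -0.  -0. ] deg 0.22 max [ 7.2 17.2  0.3  0.   0.   0. ]
```

View pics/t18c.png

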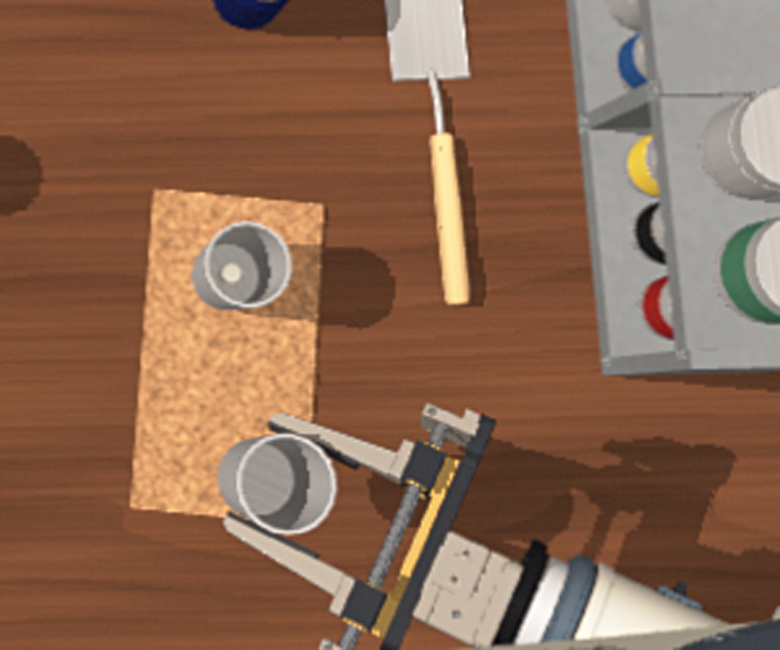

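>>> send_rows(
  series=[
    [7.2,-17.1,-0.3,0,0,0,1],
    [7.2,-17.1,-0.3,0,0,0,1],
    [7.2,-17.1,-0.3,0,0,0,1],
    [7.2,-17.1,-0.3,0,0,0,1],
    [7.2,-17.1,-0.3,0,0,0,1],
    [7.2,-17.1,-0.3,0,0,0,1],
    [0,0,0,0,0,0,1],
    [0,0,0,0,0,0,-1],
    [0,0,0,0,0,0,-1],
    [0,0,0,0,0,0,-1],
  ],
)

```text
clock: 44.95
eef_pos: [0.293, -0.3324, 0.0832]
tool_rot: [0.658, 0.534, 0.464, 0.257]
wrist_force: [0.5, -0.4, 0.3]
finger_gap: 0.0908
```

>>> send_rows(
  series=[
    [-15,0,0,0,0,0,-1],
    [-20,0,0,0,0,0,-1],
    [-20,0,0,0,0,0,-1],
    [-20,0,0,0,0,0,-1],
    [-15,12,0,0,0,0,-1],
    [-10,15,0,0,0,0,-1],
    [-10,15,0,0,0,0,-1],
    [0,15,0,0,0,0,-1],
    [0,10,0,0,0,0,-1],
    [0,0,0,0,0,0,-1],
  ],
)

```text
clock: 46.2
eef_pos: [0.2558, -0.4035, 0.1834]
tool_rot: [0.658, 0.534, 0.465, 0.257]
wrist_force: [0.5, 0.2, 1.4]
finger_gap: 0.0923
```

```bash
python3 - <<'E'
from h import *
np.set_printoptions(suppress=True)
show()
p,D=snap("top","t19");P=cloud("top",D)
for nm,z,c0 in(("c1",.089,(.479,-.29)),("c2",.089,(.321,-.28)),("jar",.121,(.583,.038)),("knob",.039,(.634,.195))):
    S=P[(np.hypot(P[:,:,0]-c0[0],P[:,:,1]-c0[1])<.06)&(abs(P[:,:,2]-z)<.005)]
    if len(S)>5:
        c,r=cv2.minEnclosingCircle((S[:,:2]*1000).astype(np.float32));print(nm,len(S),np.round(c,1),round(r,1),S[:,2].mean().round(4))
crop("t19",210,170,500,400,2.6,"t19c")
E
```

```text
t 46.2 j [-1.358  0.764  1.73   0.657  1.739 -1.166] tcp [ 0.2558 -0.4035  0.1834] gp [ 0.2859 -0.346   0.1601] H 62.4 P 19.7 z [ 0.886 -0.464 -0.002] gap 0.0923 F [0.5 0.2 1.4]
c1 194 [ 479.1 -288.6] 33.3 0.0892
c2 201 [ 322.9 -272.1] 33.3 0.0896
jar 198 [583.   37.9] 34.6 0.1212
knob 84 [634.8 194.6] 11.3 0.0394
```

View pics/t19c.png

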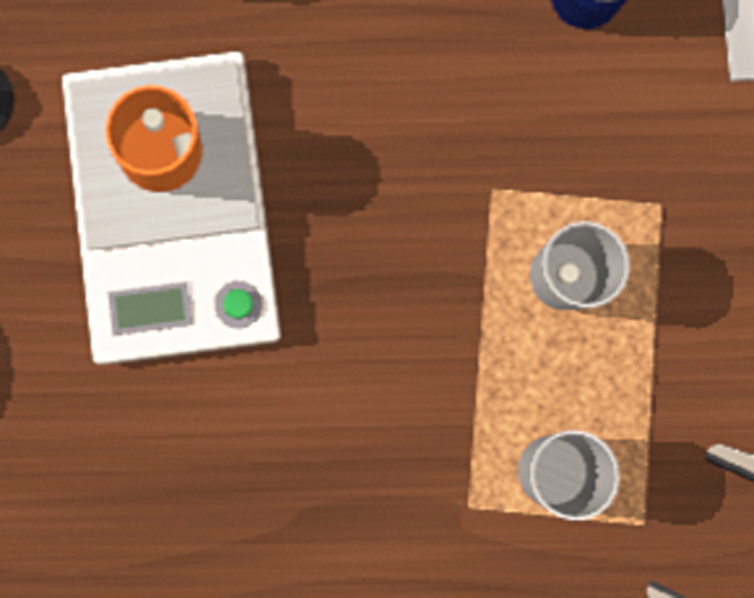

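```bash
python3 - <<'E'
from h import *
np.set_printoptions(suppress=True)
Q=ori(58,20,-1);c=np.array([.4795,-.289,.055]);g=c-.12*Q[:,0]+[0,0,.01];print(g)
chk(g,58,20,-1,4);go(g,58,20,-1,10,-1)
E
```

```text
[ 0.41974465 -0.38462854  0.10604242]
[-1.36  0.77  1.73  0.66  1.74 -1.17] 0.0
[-1.3   0.81  1.69  0.73  1.71 -1.13] 0.0
[-1.25  0.85  1.64  0.79  1.68 -1.09] 0.0
[-1.21  0.9   1.58  0.85  1.65 -1.06] 0.0
[4.4, -4.0, 13.2, 0.002, -0.007, -0.001, -1],
[4.6, -4.0, 13.1, 0.002, -0.007, -0.001, -1],
[4.6, -4.0, 13.1, 0.002, -0.007, -0.001, -1],
[4.8, -4.0, 13.1, 0.002, -0.007, -0.001, -1],
[4.8, -3.9, 13.1, 0.002, -0.007, -0.001, -1],
[4.9, -3.9, 13.0, 0.002, -0.007, -0.001, -1],
[5.0, -3.8, 13.1, 0.002, -0.007, -0.001, -1],
[5.1, -3.8, 12.9, 0.002, -0.007, -0.001, -1],
[5.2, -3.8, 13.0, 0.002, -0.007, -0.001, -1],
[5.3, -3.8, 12.9, 0.002, -0.007, -0.001, -1],
end err mm [-0.1 -0.  -0. ] deg 0.37 max [ 5.3    4.    13.2    0.002  0.007  0.001]
```

>>> send_rows(
  series=[
    [4.4,-4,13.2,0.002,-0.007,-0.001,-1],
    [4.6,-4,13.1,0.002,-0.007,-0.001,-1],
    [4.6,-4,13.1,0.002,-0.007,-0.001,-1],
    [4.8,-4,13.1,0.002,-0.007,-0.001,-1],
    [4.8,-4,13.1,0.002,-0.007,-0.001,-1],
    [5,-4,13,0.002,-0.007,-0.001,-1],
    [5,-3.8,13,0.002,-0.007,-0.001,-1],
    [5,-3.8,13,0.002,-0.007,-0.001,-1],
    [5.2,-3.8,13,0.002,-0.007,-0.001,-1],
    [5.3,-3.8,13,0.002,-0.007,-0.001,-1],
  ],
)

```text
clock: 47.5
eef_pos: [0.386, -0.4404, 0.1289]
tool_rot: [0.67, 0.547, 0.446, 0.23]
wrist_force: [0.7, -0.6, -0.3]
finger_gap: 0.0922
```

```bash
python3 - <<'E'
from h import *
show()
p,D=snap("top","t20");P=cloud("top",D);crop("t20",340,220,640,440,2.6,"t20c")
for nm,z,c0 in(("c1",.089,(.479,-.29)),("c2",.089,(.321,-.28))):
    S=P[(np.hypot(P[:,:,0]-c0[0],P[:,:,1]-c0[1])<.06)&(abs(P[:,:,2]-z)<.005)]
    if len(S)>5:
        c,r=cv2.minEnclosingCircle((S[:,:2]*1000).astype(np.float32));print(nm,len(S),np.round(c,1),round(r,1),S[:,2].mean().round(4))
go([.4795,-.289,.055],58,20,-1,6,-1)
E
```

```text
t 47.5 j [-1.207  0.898  1.579  0.847  1.648 -1.059] tcp [ 0.386  -0.4404  0.1289] gp [ 0.4203 -0.3855  0.1051] H 58.1 P 20.3 z [ 0.849 -0.528  0.003] gap 0.0922 F [ 0.7 -0.6 -0.3]
c1 182 [ 479.5 -288.7] 33.2 0.0895
c2 198 [ 322.4 -272.2] 33.1 0.0896
[20.5, -1.3, -0.3, 0.001, -0.0, 0.001, -1],
[20.5, -1.3, -0.4, 0.001, -0.0, 0.001, -1],
[20.4, -1.3, -0.3, 0.001, -0.0, 0.001, -1],
[20.5, -1.4, -0.3, 0.001, -0.0, 0.001, -1],
[20.5, -1.3, -0.3, 0.001, -0.0, 0.001, -1],
[20.5, -1.4, -0.3, 0.001, -0.0, 0.001, -1],
end err mm [0.1 0.  0. ] deg 0.16 max [2.05e+01 1.40e+00 4.00e-01 1.00e-03 0.00e+00 1.00e-03]
```

View pics/t20c.png

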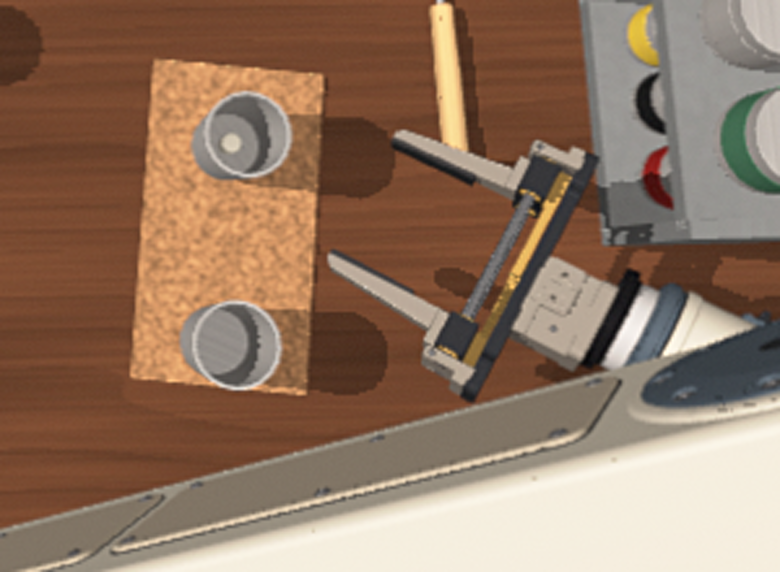

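>>> send_rows(
  series=[
    [20.5,-1.3,-0.3,0.001,0,0.001,-1],
    [20.5,-1.3,-0.3,0.001,0,0.001,-1],
    [20.5,-1.3,-0.3,0.001,0,0.001,-1],
    [20.5,-1.3,-0.3,0.001,0,0.001,-1],
    [20.5,-1.3,-0.3,0.001,0,0.001,-1],
    [20.5,-1.3,-0.3,0.001,0,0.001,-1],
    [0,0,0,0,0,0,1],
    [0,0,0,0,0,0,1],
    [0,0,0,0,0,0,1],
    [0,0,0,0,0,0,1],
  ],
)

```text
clock: 48.8
eef_pos: [0.4434, -0.3443, 0.0801]
tool_rot: [0.668, 0.55, 0.445, 0.23]
wrist_force: [1.0, -0.3, 1.1]
finger_gap: 0.0623
```

```bash
python3 - <<'E'
from h import *
np.set_printoptions(suppress=True)
show()
p,Q=cur();print((Q.T@[0,0,40]).round(1))
Q1=ori(75,20,-1)
plan(np.array([.509,.056,.236])-.069*Q1[:,0],Q1,12,p+[0,0,.14],Q,1)
E
```

```text
t 48.8 j [-1.07   0.928  1.715  0.965  1.492 -1.138] tcp [ 0.4434 -0.3443  0.0801] gp [ 0.4777 -0.2893  0.0566] H 58.0 P 19.9 z [ 0.848 -0.53  -0.002] gap 0.0623 F [ 1.  -0.3  1.1]
[-13.6  37.6  -0.1]
[23.3, 11.9, -11.5, -0.009, 0.023, -0.0, 1],
[23.6, 12.1, -10.8, -0.009, 0.023, -0.0, 1],
[23.9, 12.1, -10.2, -0.009, 0.023, -0.0, 1],
[24.0, 12.3, -9.5, -0.009, 0.023, -0.0, 1],
[24.3, 12.3, -8.8, -0.009, 0.023, -0.0, 1],
[24.5, 12.4, -8.2, -0.009, 0.023, -0.0, 1],
[24.7, 12.4, -7.5, -0.009, 0.023, -0.0, 1],
[24.8, 12.5, -6.8, -0.009, 0.023, -0.0, 1],
[24.9, 12.6, -6.1, -0.009, 0.023, -0.0, 1],
[25.1, 12.7, -5.5, -0.009, 0.023, -0.0, 1],
[25.3, 12.6, -4.7, -0.009, 0.023, -0.0, 1],
[25.3, 12.7, -4.1, -0.009, 0.023, -0.0, 1],
end err mm [-0.   0.  -0.1] deg 0.34 max [25.3   12.7   11.5    0.009  0.023  0.   ]
```

>>> send_rows(
  series=[
    [-7,19,0,0,0,0,1],
    [-7,19,0,0,0,0,1],
    [-11.5,31.5,0,0,0,0,1],
    [-11.5,31.5,0,0,0,0,1],
    [-11.5,31.5,0,0,0,0,1],
    [0,0,0,0,0,0,1],
    [23.3,12,-11.5,-0.009,0.023,0,1],
    [23.6,12,-10.8,-0.009,0.023,0,1],
    [24,12,-10.2,-0.009,0.023,0,1],
    [24,12.3,-9.5,-0.009,0.023,0,1],
  ],
)

```text
clock: 50.05
eef_pos: [0.4596, -0.2294, 0.2339]
tool_rot: [0.656, 0.527, 0.472, 0.264]
wrist_force: [0.1, 0.8, -2.5]
finger_gap: 0.0621
```

>>> send_rows(
  series=[
    [24.3,12.3,-8.8,-0.009,0.023,0,1],
    [24.5,12.4,-8.2,-0.009,0.023,0,1],
    [24.7,12.4,-7.5,-0.009,0.023,0,1],
    [24.8,12.5,-6.8,-0.009,0.023,0,1],
    [25,12.6,-6,-0.009,0.023,0,1],
    [25,12.7,-5.5,-0.009,0.023,0,1],
    [25.3,12.6,-4.7,-0.009,0.023,0,1],
    [25.3,12.7,-4,-0.009,0.023,0,1],
    [0,0,0,0,0,0,1],
    [0,0,0,0,0,0,1],
  ],
)

```text
clock: 51.3
eef_pos: [0.4918, -0.0061, 0.2603]
tool_rot: [0.628, 0.477, 0.52, 0.328]
wrist_force: [-0.3, -0.8, -2.4]
finger_gap: 0.0623
```

```bash
python3 - <<'E'
from h import *
show()
snap("top","t21");crop("t21",200,150,480,400,2.6,"t21c")
J=np.array([.583,.038])
D=np.load("pics/t21.npy");P=cloud("top",D);p,Q=cur();g=gp(p,Q)
S=P[(abs(P[:,:,0]-g[0])<.045)&(abs(P[:,:,1]-g[1])<.045)&(abs(P[:,:,2]-g[2]-.034)<.005)]
c,r=cv2.minEnclosingCircle((S[:,:2]*1000).astype(np.float32));print(len(S),c,r,S[:,2].max())
p1,Q1,g1=pour(75,20,-1,1,1.3,jar=J,h=.052,lipz=.165,lipoff=-.035);plan(p1,Q1,10,p,Q,1)
E
```

```text
t 51.3 j [-0.538  0.489  2.059  1.152  1.431 -1.002] tcp [ 0.4918 -0.0061  0.2603] gp [0.5086 0.0566 0.2367] H 75.0 P 19.9 z [ 0.966 -0.258  0.005] gap 0.0623 F [-0.3 -0.8 -2.4]
252 (511.7239990234375, 48.920719146728516) 42.40991973876953 0.27442491779093636
[2.4, -6.2, 2.3, 0.123, 0.045, -0.0, 1],
[2.3, -5.8, 3.2, 0.123, 0.045, -0.0, 1],
[2.1, -5.3, 3.9, 0.123, 0.045, -0.0, 1],
[2.0, -4.9, 4.7, 0.123, 0.045, -0.0, 1],
[1.7, -4.2, 5.3, 0.123, 0.045, -0.0, 1],
[1.4, -3.5, 5.9, 0.123, 0.045, -0.0, 1],
[1.2, -2.8, 6.3, 0.123, 0.045, -0.0, 1],
[0.9, -2.0, 6.7, 0.123, 0.045, -0.0, 1],
[0.6, -1.1, 6.9, 0.123, 0.045, -0.0, 1],
[0.3, -0.3, 7.0, 0.123, 0.045, -0.0, 1],
end err mm [ 0.1  0.  -0. ] deg 0.33 max [2.4   6.2   7.    0.123 0.045 0.   ]
```

View pics/t21c.png

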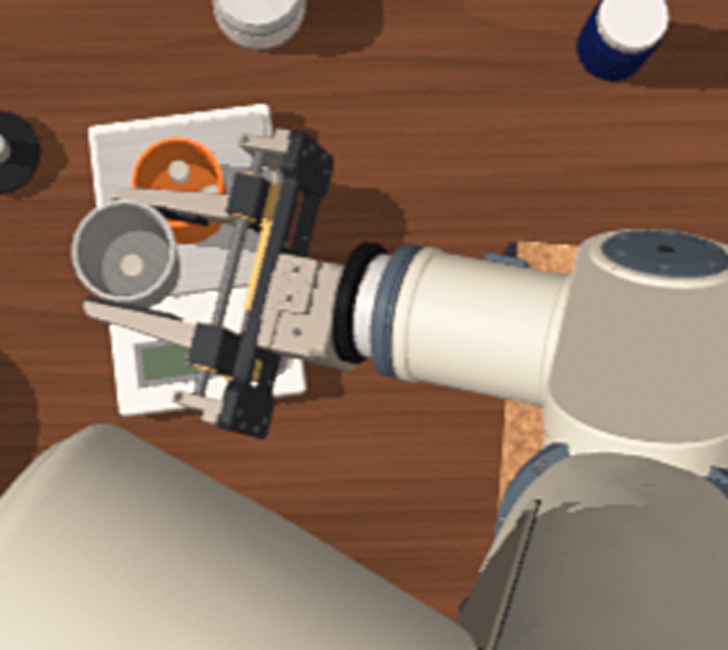

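Same geometry as the first pour, with one piece in the beaker. I repeat the same rows.

>>> send_rows(
  series=[
    [2.4,-6.2,2.3,0.123,0.045,0,1],
    [2.3,-5.8,3.2,0.123,0.045,0,1],
    [2,-5.3,4,0.123,0.045,0,1],
    [2,-4.9,4.7,0.123,0.045,0,1],
    [1.7,-4.2,5.3,0.123,0.045,0,1],
    [1.5,-3.5,5.9,0.123,0.045,0,1],
    [1.2,-2.8,6.3,0.123,0.045,0,1],
    [1,-2,6.7,0.123,0.045,0,1],
    [0.7,-1,6.9,0.123,0.045,0,1],
    [0.3,-0.3,7,0.123,0.045,0,1],
  ],
)

```text
clock: 52.6
eef_pos: [0.5157, -0.0116, 0.1939]
tool_rot: [0.115, 0.67, 0.731, 0.061]
wrist_force: [1.1, -0.2, -1.7]
finger_gap: 0.0623
```

```bash
python3 - <<'E'
from h import *
show()
J=np.array([.583,.038]);p,Q=cur()
p1,Q1,g1=pour(75,20,-1,1,1.65,jar=J,h=.052,lipz=.14,lipoff=-.022);plan(p1,Q1,5,p,Q,1)
E
```

```text
t 52.6 j [-0.485  0.827  1.81   1.03   1.752  0.181] tcp [ 0.5157 -0.0116  0.1939] gp [0.5104 0.057  0.1879] H 94.4 P 5.0 z [ 0.251 -0.065 -0.966] gap 0.0623 F [ 1.1 -0.2 -1.7]
[-1.1, 3.3, 5.1, 0.064, 0.023, 0.0, 1],
[-1.2, 3.6, 4.9, 0.064, 0.023, 0.0, 1],
[-1.4, 3.9, 4.6, 0.064, 0.023, 0.0, 1],
[-1.4, 4.2, 4.3, 0.064, 0.023, 0.0, 1],
[-1.6, 4.5, 4.0, 0.064, 0.023, 0.0, 1],
end err mm [ 0. -0.  0.] deg 0.08 max [1.6   4.5   5.1   0.064 0.023 0.   ]
```

>>> send_rows(
  series=[
    [-1.1,3.3,5,0.064,0.023,0,1],
    [-1.2,3.7,4.8,0.064,0.023,0,1],
    [-1.4,3.9,4.5,0.064,0.023,0,1],
    [-1.4,4.2,4.2,0.064,0.023,0,1],
    [-1.5,4.5,4,0.064,0.023,0,1],
    [-0.6,1.7,0,0.051,0.019,0,1],
    [-0.6,1.7,0,0.051,0.019,0,1],
    [-0.6,1.7,0,0.051,0.019,0,1],
    [-0.6,1.7,-0.3,0.051,0.019,0,1],
    [-0.6,1.7,-0.3,0.051,0.019,0,1],
  ],
)

```text
clock: 53.85
eef_pos: [0.5472, -0.0193, 0.1732]
tool_rot: [-0.154, 0.665, 0.726, -0.079]
wrist_force: [-0.4, 0.5, -2.3]
finger_gap: 0.0621
```

>>> send_rows(
  series=[
    [-0.6,1.7,-0.4,0.051,0.019,0,1],
    [-0.6,1.7,-0.5,0.051,0.019,0,1],
    [-0.6,1.6,-0.6,0.051,0.019,0,1],
    [-0.6,1.6,-0.7,0.051,0.019,0,1],
    [-0.6,1.5,-0.8,0.051,0.019,0,1],
    [-0.6,1.5,-0.9,0.051,0.019,0,1],
    [-0.5,1.5,-1,0.051,0.019,0,1],
    [0,0,0,0,0,0,1],
    [0,0,0,0,0,0,1],
    [0,0,0,0,0,0,1],
  ],
)

```text
clock: 55.1
eef_pos: [0.5594, -0.0219, 0.1721]
tool_rot: [-0.316, 0.631, 0.69, -0.162]
wrist_force: [-0.5, 0.5, -2.3]
finger_gap: 0.0623
```

>>> send_rows(
  series=[
    [2.3,-6.5,2,-0.133,-0.049,0,1],
    [2.3,-6.8,1,-0.133,-0.049,0,1],
    [2.3,-6.8,0,-0.133,-0.049,0,1],
    [2.3,-6.8,-1,-0.133,-0.049,0,1],
    [2.2,-6.6,-2,-0.133,-0.049,0,1],
    [2.2,-6.2,-3,-0.133,-0.049,0,1],
    [1.9,-5.8,-3.8,-0.133,-0.049,0,1],
    [0,-0.5,-7.7,-0.136,-0.049,0,1],
    [-0.4,0.5,-7.6,-0.136,-0.049,0,1],
    [-0.7,1.5,-7.5,-0.136,-0.049,0,1],
  ],
)

```text
clock: 56.35
eef_pos: [0.5076, -0.0096, 0.2159]
tool_rot: [0.305, 0.634, 0.692, 0.161]
wrist_force: [0.4, 0.1, -1.1]
finger_gap: 0.0624
```

>>> send_rows(
  series=[
    [-1.1,2.6,-7.2,-0.136,-0.049,0,1],
    [-1.5,3.4,-6.7,-0.136,-0.049,0,1],
    [-1.8,4.4,-6.1,-0.136,-0.049,0,1],
    [-2,5,-5.4,-0.136,-0.049,0,1],
    [-2.3,5.8,-4.5,-0.136,-0.049,0,1],
    [-2.5,6.4,-3.5,-0.136,-0.049,0,1],
    [0,0,0,0,0,0,1],
    [0,0,0,0,0,0,1],
    [0,0,0,0,0,0,1],
    [0,0,0,0,0,0,1],
  ],
)

```text
clock: 57.6
eef_pos: [0.493, -0.007, 0.2588]
tool_rot: [0.624, 0.479, 0.523, 0.328]
wrist_force: [0.1, 0.4, -2.2]
finger_gap: 0.0621
```

```bash
python3 - <<'E'
from h import *
np.set_printoptions(suppress=True)
show()
p,D=snap("top","t22");P=cloud("top",D);crop("t22",200,150,480,400,2.6,"t22c")
g=gp(*cur())
S=P[(abs(P[:,:,0]-g[0])<.045)&(abs(P[:,:,1]-g[1])<.045)&(abs(P[:,:,2]-g[2]-.034)<.006)]
c,r=cv2.minEnclosingCircle((S[:,:2]*1000).astype(np.float32));print(len(S),c,r,S[:,2].max())
chk([.478,-.289,.17],58,20,-1,4)
go([.478,-.289,.17],58,20,-1,10,1)
E
```

```text
t 57.6 j [-0.538  0.497  2.053  1.148  1.436 -0.993] tcp [ 0.493  -0.007   0.2588] gp [0.5094 0.0559 0.2355] H 75.4 P 19.7 z [ 0.967 -0.255 -0.006] gap 0.0621 F [ 0.1  0.4 -2.2]
249 (508.6045837402344, 57.49668884277344) 33.03657913208008 0.27299833448182753
[-0.53  0.5   2.05  1.15  1.43 -0.99] 0.0
[-0.75  0.56  1.99  1.06  1.48 -1.03] 0.0
[-0.92  0.65  1.89  1.    1.53 -1.03] 0.0
[-1.07  0.74  1.74  0.96  1.58 -1.01] 0.0
[-29.7, -17.6, 3.9, 0.01, -0.028, -0.0, 1],
[-29.5, -17.5, 4.8, 0.01, -0.028, -0.0, 1],
[-29.4, -17.4, 5.9, 0.01, -0.028, -0.0, 1],
[-29.2, -17.4, 6.9, 0.01, -0.028, -0.0, 1],
[-29.0, -17.3, 7.8, 0.01, -0.028, -0.0, 1],
[-28.8, -17.3, 8.9, 0.01, -0.028, -0.0, 1],
[-28.5, -17.1, 9.8, 0.01, -0.028, -0.0, 1],
[-28.2, -17.1, 10.7, 0.01, -0.028, -0.0, 1],
[-27.9, -16.9, 11.8, 0.01, -0.028, -0.0, 1],
[-27.6, -16.8, 12.6, 0.01, -0.028, -0.0, 1],
end err mm [-0.  0. -0.] deg 0.39 max [29.7   17.6   12.6    0.01   0.028  0.   ]
```

View pics/t22c.png

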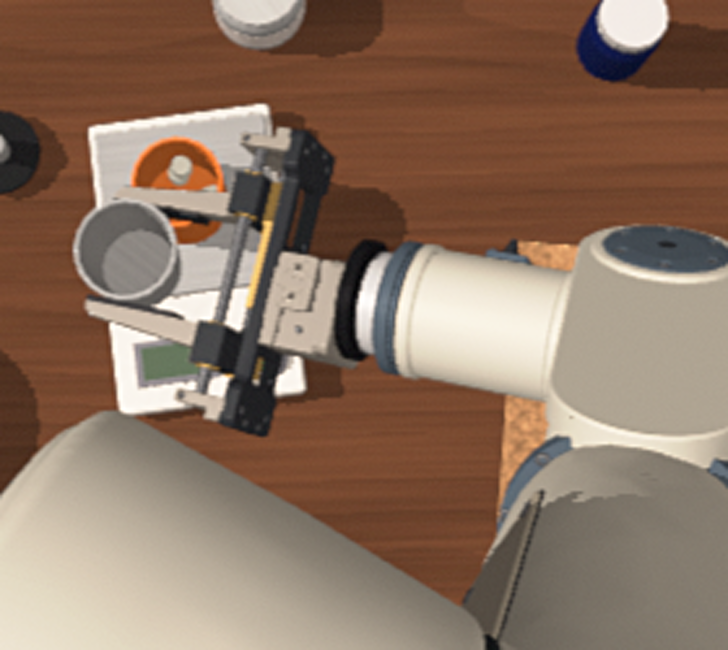

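>>> send_rows(
  series=[
    [-29.7,-17.6,4,0.01,-0.028,0,1],
    [-29.5,-17.5,4.8,0.01,-0.028,0,1],
    [-29.4,-17.4,5.9,0.01,-0.028,0,1],
    [-29.2,-17.4,6.9,0.01,-0.028,0,1],
    [-29,-17.3,7.8,0.01,-0.028,0,1],
    [-28.8,-17.3,8.9,0.01,-0.028,0,1],
    [-28.5,-17.1,9.8,0.01,-0.028,0,1],
    [-28.2,-17.1,10.7,0.01,-0.028,0,1],
    [-28,-17,11.8,0.01,-0.028,0,1],
    [-27.6,-16.8,12.6,0.01,-0.028,0,1],
  ],
)

```text
clock: 58.9
eef_pos: [0.4433, -0.3453, 0.1934]
tool_rot: [0.666, 0.551, 0.446, 0.232]
wrist_force: [0.5, -0.2, -1.1]
finger_gap: 0.0621
```

```bash
python3 - <<'E'
from h import *
np.set_printoptions(suppress=True)
show()
p,D=snap("top","t23");P=cloud("top",D);crop("t23",190,170,490,400,2.6,"t23c")
for nm,z,c0 in(("c2",.089,(.321,-.28)),("jar",.121,(.583,.038))):
    S=P[(np.hypot(P[:,:,0]-c0[0],P[:,:,1]-c0[1])<.06)&(abs(P[:,:,2]-z)<.005)]
    if len(S)>5:
        c,r=cv2.minEnclosingCircle((S[:,:2]*1000).astype(np.float32));print(nm,len(S),np.round(c,1),round(r,1),S[:,2].mean().round(4))
go([.478,-.289,.0575],58,20,-1,6,1)
E
```

```text
t 58.9 j [-1.071  0.744  1.738  0.958  1.587 -1.003] tcp [ 0.4433 -0.3453  0.1934] gp [ 0.4775 -0.2901  0.17  ] H 58.2 P 19.8 z [ 0.849 -0.528 -0.005] gap 0.0621 F [ 0.5 -0.2 -1.1]
c2 109 [ 305.5 -235.7] 32.5 0.0893
jar 196 [583.1  37.7] 34.7 0.1212
[7.0, -17.2, -0.3, -0.001, 0.0, -0.0, 1],
[7.1, -17.2, -0.3, -0.001, 0.0, -0.0, 1],
[7.0, -17.3, -0.3, -0.001, 0.0, -0.0, 1],
[7.0, -17.2, -0.3, -0.001, 0.0, -0.0, 1],
[7.1, -17.2, -0.4, -0.001, 0.0, -0.0, 1],
[7.0, -17.2, -0.3, -0.001, 0.0, -0.0, 1],
end err mm [ 0. -0.  0.] deg 0.14 max [ 7.1   17.3    0.4    0.001  0.     0.   ]
```

View pics/t23c.png

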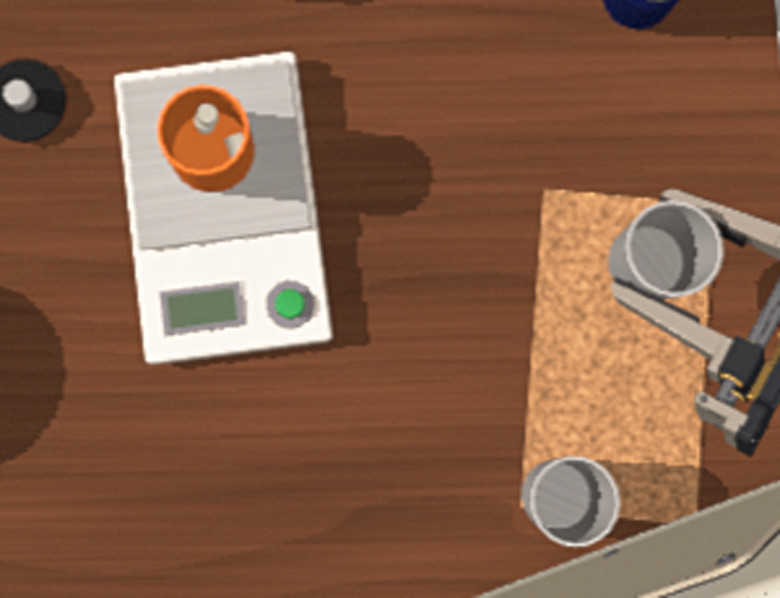

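>>> send_rows(
  series=[
    [7,-17.2,-0.3,0,0,0,1],
    [7,-17.2,-0.3,0,0,0,1],
    [7,-17.2,-0.3,0,0,0,1],
    [7,-17.2,-0.3,0,0,0,1],
    [7,-17.2,-0.3,0,0,0,1],
    [7,-17.2,-0.3,0,0,0,1],
    [0,0,0,0,0,0,1],
    [0,0,0,0,0,0,-1],
    [0,0,0,0,0,0,-1],
    [0,0,0,0,0,0,-1],
  ],
)

```text
clock: 60.2
eef_pos: [0.4441, -0.3393, 0.0832]
tool_rot: [0.667, 0.55, 0.446, 0.232]
wrist_force: [0.2, -0.5, 0.2]
finger_gap: 0.0901
```

>>> send_rows(
  series=[
    [-15,0,0,0,0,0,-1],
    [-20,0,0,0,0,0,-1],
    [-20,0,0,0,0,0,-1],
    [-20,0,0,0,0,0,-1],
    [-15,12,0,0,0,0,-1],
    [-10,15,0,0,0,0,-1],
    [-10,15,0,0,0,0,-1],
    [0,20,0,0,0,0,-1],
    [0,20,0,0,0,0,-1],
    [0,0,0,0,0,0,-1],
  ],
)

```text
clock: 61.45
eef_pos: [0.4052, -0.4031, 0.1987]
tool_rot: [0.667, 0.55, 0.446, 0.232]
wrist_force: [-0.9, 0.2, 0.6]
finger_gap: 0.0921
```

```bash
python3 - <<'E'
from h import *
np.set_printoptions(suppress=True)
show()
p,D=snap("top","t24");P=cloud("top",D);crop("t24",190,170,490,400,2.6,"t24c")
for nm,z,c0 in(("c1",.089,(.479,-.29)),("c2",.089,(.305,-.236)),("c2",.085,(.305,-.236)),("jar",.121,(.583,.038)),("knob",.039,(.634,.195))):
    S=P[(np.hypot(P[:,:,0]-c0[0],P[:,:,1]-c0[1])<.06)&(abs(P[:,:,2]-z)<.005)]
    if len(S)>5:
        c,r=cv2.minEnclosingCircle((S[:,:2]*1000).astype(np.float32));print(nm,len(S),np.round(c,1),round(r,1),S[:,2].mean().round(4))
E
```

```text
t 61.45 j [-1.161  0.77   1.653  0.888  1.668 -0.995] tcp [ 0.4052 -0.4031  0.1987] gp [ 0.4393 -0.3479  0.1752] H 58.3 P 19.9 z [ 0.85  -0.526 -0.002] gap 0.0921 F [-0.9  0.2  0.6]
c1 185 [ 477.6 -282. ] 33.2 0.0895
c2 193 [ 304.2 -232.8] 33.0 0.0896
c2 125 [ 304.1 -232.9] 33.0 0.0867
jar 185 [583.   38.1] 34.7 0.1213
knob 83 [634.7 194.9] 11.3 0.0397
```

View pics/t24c.png

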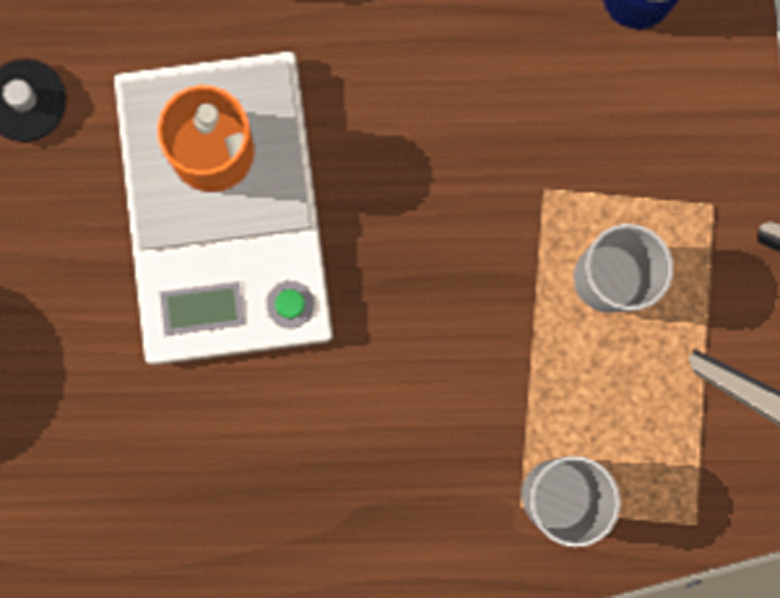

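```bash
python3 - <<'E'
from h import *; from kin import ik
np.set_printoptions(suppress=True)
H=70
Q=ori(H,20,-1);c=np.array([.304,-.233,.057]);g=c-.12*Q[:,0];print(g)
j=chk(g,H,20,-1,4);
for b in(.06,0): j,e=ik(c-(b+.069)*Q[:,0],Q,j);print(j.round(2),e)
go(g,H,20,-1,10,-1)
E
```

```text
[ 0.26543274 -0.33896267  0.09804242]
[-1.16  0.77  1.65  0.89  1.67 -0.99] 0.0
[-1.22  0.8   1.67  0.78  1.69 -1.08] 0.0
[-1.27  0.84  1.68  0.67  1.71 -1.17] 0.0
[-1.33  0.87  1.69  0.56  1.72 -1.26] 0.0
[-1.28  0.87  1.79  0.6   1.62 -1.29] 7.993605777301127e-14
[-1.22  0.88  1.88  0.65  1.52 -1.33] 6.744604874597826e-14
[-5.1, -10.0, -13.9, -0.007, 0.019, -0.0, -1],
[-4.9, -9.9, -14.1, -0.007, 0.019, -0.0, -1],
[-4.6, -9.8, -14.2, -0.007, 0.019, -0.0, -1],
[-4.3, -9.7, -14.3, -0.007, 0.019, -0.0, -1],
[-4.1, -9.6, -14.6, -0.007, 0.019, -0.0, -1],
[-3.8, -9.5, -14.6, -0.007, 0.019, -0.0, -1],
[-3.5, -9.4, -14.8, -0.007, 0.019, -0.0, -1],
[-3.2, -9.2, -14.9, -0.007, 0.019, -0.0, -1],
[-2.9, -9.2, -15.1, -0.007, 0.019, -0.0, -1],
[-2.7, -9.1, -15.2, -0.007, 0.019, -0.0, -1],
end err mm [-0.1 -0.   0. ] deg 0.24 max [ 5.1   10.    15.2    0.007  0.019  0.   ]
```

>>> send_rows(
  series=[
    [-5,-10,-14,-0.007,0.019,0,-1],
    [-5,-10,-14,-0.007,0.019,0,-1],
    [-4.6,-9.8,-14.2,-0.007,0.019,0,-1],
    [-4.3,-9.7,-14.3,-0.007,0.019,0,-1],
    [-4,-9.6,-14.6,-0.007,0.019,0,-1],
    [-3.8,-9.5,-14.6,-0.007,0.019,0,-1],
    [-3.5,-9.4,-14.8,-0.007,0.019,0,-1],
    [-3.2,-9.2,-15,-0.007,0.019,0,-1],
    [-3,-9.2,-15,-0.007,0.019,0,-1],
    [-2.7,-9,-15.2,-0.007,0.019,0,-1],
  ],
)

```text
clock: 62.75
eef_pos: [0.2418, -0.4001, 0.1205]
tool_rot: [0.64, 0.502, 0.499, 0.299]
wrist_force: [0.5, 0.3, 0.2]
finger_gap: 0.0917
```

```bash
python3 - <<'E'
from h import *
np.set_printoptions(suppress=True)
show()
go([.304,-.233,.057],70,20,-1,6,-1)
E
```

```text
t 62.75 j [-1.337  0.876  1.686  0.553  1.718 -1.257] tcp [ 0.2418 -0.4001  0.1205] gp [ 0.264  -0.3392  0.0972] H 69.9 P 19.8 z [ 0.939 -0.344 -0.003] gap 0.0917 F [0.5 0.3 0.2]
[20.1, 0.1, 0.2, -0.001, 0.0, -0.001, -1],
[20.0, 0.2, 0.2, -0.001, 0.0, -0.001, -1],
[20.1, 0.2, 0.2, -0.001, 0.0, -0.001, -1],
[20.0, 0.2, 0.2, -0.001, 0.0, -0.001, -1],
[20.1, 0.2, 0.2, -0.001, 0.0, -0.001, -1],
[20.0, 0.3, 0.2, -0.001, 0.0, -0.001, -1],
end err mm [ 0. -0.  0.] deg 0.22 max [20.1    0.3    0.2    0.001  0.     0.001]
```

>>> send_rows(
  series=[
    [20,0.2,0.2,0,0,0,-1],
    [20,0.2,0.2,0,0,0,-1],
    [20,0.2,0.2,0,0,0,-1],
    [20,0.2,0.2,0,0,0,-1],
    [20,0.2,0.2,0,0,0,-1],
    [20,0.2,0.2,0,0,0,-1],
    [0,0,0,0,0,0,1],
    [0,0,0,0,0,0,1],
    [0,0,0,0,0,0,1],
    [0,0,0,0,0,0,1],
  ],
)

```text
clock: 64.0
eef_pos: [0.283, -0.2948, 0.0816]
tool_rot: [0.64, 0.502, 0.499, 0.298]
wrist_force: [-0.6, -1.7, 0.1]
finger_gap: 0.0635
```

>>> send_rows(
  series=[
    [-5,14,0,0,0,0,1],
    [-5,14,0,0,0,0,1],
    [-8.2,-3,14,0,0,0,1],
    [-8.2,-3,14,0,0,0,1],
    [-8.2,-3,14,0,0,0,1],
    [-8.2,-3,14,0,0,0,1],
    [0,0,0,0,0,0,1],
    [4,-11,0,0,0,0,1],
    [4,-11,0,0,0,0,1],
    [0,0,0,0,0,0,1],
  ],
)

```text
clock: 65.25
eef_pos: [0.3231, -0.3454, 0.0864]
tool_rot: [0.639, 0.503, 0.499, 0.299]
wrist_force: [0.0, 0.5, -1.7]
finger_gap: 0.0631
```

```bash
python3 - <<'E'
from h import *
np.set_printoptions(suppress=True)
show()
go([.345,-.285,.0575],70,20,-1,3,1)
E
```

```text
t 65.25 j [-1.191  0.913  1.738  0.68   1.604 -1.246] tcp [ 0.3231 -0.3454  0.0864] gp [ 0.3455 -0.2844  0.0632] H 69.9 P 19.7 z [ 0.938 -0.345 -0.004] gap 0.0631 F [ 0.   0.5 -1.7]
[0.4, -1.7, -0.0, -0.002, 0.001, -0.002, 1],
[0.4, -1.8, -0.0, -0.002, 0.001, -0.002, 1],
[0.5, -1.7, -0.1, -0.002, 0.001, -0.002, 1],
end err mm [-0.  0. -0.] deg 0.08 max [0.5   1.8   0.1   0.002 0.001 0.002]
```

>>> send_rows(
  series=[
    [0.8,-2.2,0,0,0,0,1],
    [0.8,-2.2,0,0,0,0,1],
    [0,0,0,0,0,0,1],
    [0,0,0,0,0,0,-1],
    [0,0,0,0,0,0,-1],
    [0,0,0,0,0,0,-1],
    [-15,0,0,0,0,0,-1],
    [-20,0,0,0,0,0,-1],
    [-20,0,0,0,0,0,-1],
    [-20,0,0,0,0,0,-1],
  ],
)

```text
clock: 66.5
eef_pos: [0.2986, -0.4141, 0.1088]
tool_rot: [0.64, 0.502, 0.499, 0.298]
wrist_force: [-0.2, -1.4, -0.5]
finger_gap: 0.0921
```

>>> send_rows(
  series=[
    [-15,15,0,0,0,0,-1],
    [-15,25,0,0,0,0,-1],
    [0,30,0,0,0,0,-1],
    [0,30,0,0,0,0,-1],
    [0,30,0,0,0,0,-1],
    [0,30,0,0,0,0,-1],
    [0,0,0,0,0,0,-1],
    [0,0,0,0,0,0,-1],
    [0,0,0,0,0,0,-1],
    [0,0,0,0,0,0,-1],
  ],
)

```text
clock: 67.75
eef_pos: [0.3084, -0.3882, 0.2683]
tool_rot: [0.64, 0.503, 0.499, 0.299]
wrist_force: [0.2, 0.1, -0.4]
finger_gap: 0.092
```

```bash
python3 - <<'E'
from h import *
np.set_printoptions(suppress=True)
show()
p,D=snap("top","t25");P=cloud("top",D)
cv2.imwrite("pics/t25c.png",cv2.resize(p[190:260,235:305,::-1],None,fx=8,fy=8,interpolation=cv2.INTER_CUBIC))
for nm,z,c0 in(("c1",.089,(.479,-.29)),("c2",.089,(.345,-.28)),("jar",.121,(.583,.038)),("knob",.039,(.634,.195))):
    S=P[(np.hypot(P[:,:,0]-c0[0],P[:,:,1]-c0[1])<.06)&(abs(P[:,:,2]-z)<.005)]
    if len(S)>5:
        c,r=cv2.minEnclosingCircle((S[:,:2]*1000).astype(np.float32));print(nm,len(S),np.round(c,1),round(r,1),S[:,2].mean().round(4))
chk([.6347,.1949,.25],20,89,-1,8)
E
```

```text
t 67.75 j [-1.235  0.659  1.673  0.675  1.869 -1.066] tcp [ 0.3084 -0.3882  0.2683] gp [ 0.3308 -0.3273  0.245 ] H 69.9 P 19.7 z [ 0.938 -0.346 -0.003] gap 0.092 F [ 0.2  0.1 -0.4]
c1 193 [ 477.8 -281.8] 33.2 0.0895
c2 195 [ 344.8 -284. ] 33.0 0.0894
jar 201 [582.9  37.7] 34.6 0.1215
knob 81 [634.5 194.7] 10.8 0.0397
[-1.23  0.66  1.67  0.68  1.87 -1.06] 0.0
[-1.11  0.49  1.85  0.75  1.63 -0.9 ] 0.0
[-0.94  0.33  1.99  0.8   1.39 -0.68] 0.0
[-0.69  0.19  2.06  0.8   1.15 -0.36] 0.0
[-0.39  0.13  2.05  0.67  0.95  0.1 ] 0.0
[-0.1   0.15  1.95  0.4   0.87  0.67] 0.0
[0.13 0.24 1.78 0.15 0.97 1.17] 0.0
[0.3  0.39 1.54 0.   1.19 1.52] 0.0
```

View pics/t25c.png

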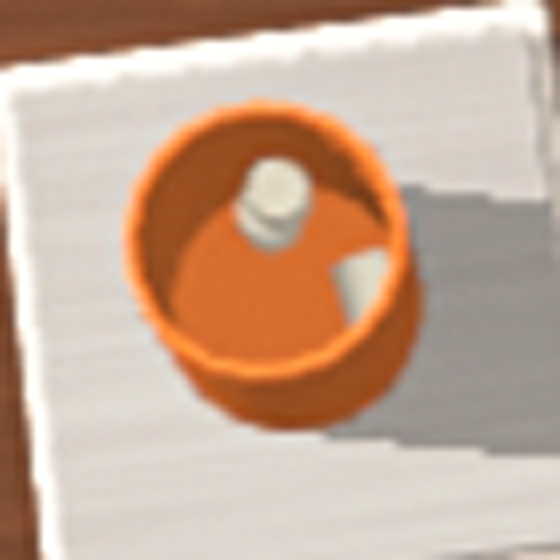

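View pics/t25.png

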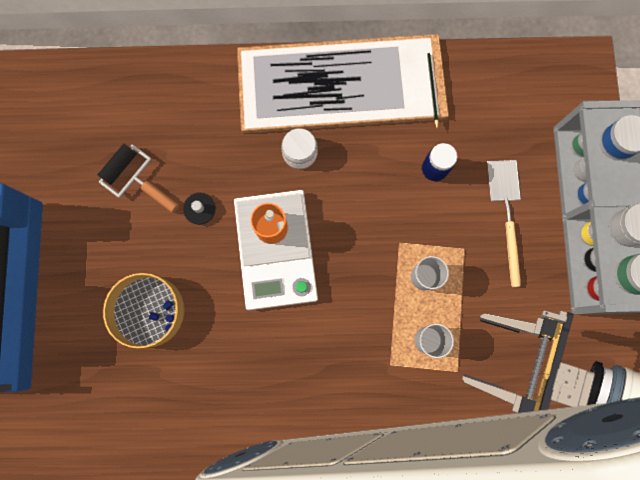

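```bash
python3 - <<'E'
from h import *
np.set_printoptions(suppress=True)
chk([.6346,.1948,.2],90,90,-1,8)
go([.6346,.1948,.2],90,90,-1,18,-1)
E
```

```text
[-1.23  0.66  1.67  0.68  1.87 -1.06] 0.0
[-1.08  0.52  1.82  0.68  1.66 -1.05] 0.0
[-0.89  0.39  1.92  0.69  1.46 -0.97] 0.0
[-0.65  0.29  1.97  0.68  1.26 -0.81] 0.0
[-0.39  0.24  1.97  0.6   1.09 -0.57] 0.0
[-0.12  0.26  1.9   0.42  1.   -0.26] 0.0
[0.11 0.33 1.76 0.2  1.01 0.05] 0.0
[ 0.3   0.44  1.58 -0.    1.12  0.3 ] 0.0
[34.5, 12.4, 5.8, -0.017, 0.012, -0.067, -1],
[33.5, 14.6, 6.5, -0.017, 0.012, -0.067, -1],
[32.4, 16.7, 7.1, -0.017, 0.012, -0.067, -1],
[31.1, 18.7, 7.8, -0.017, 0.012, -0.067, -1],
[29.6, 20.6, 8.4, -0.017, 0.012, -0.067, -1],
[28.2, 22.4, 9.2, -0.017, 0.012, -0.067, -1],
[26.4, 24.1, 10.0, -0.017, 0.012, -0.067, -1],
[24.7, 25.6, 10.6, -0.017, 0.012, -0.067, -1],
[22.8, 27.0, 11.4, -0.017, 0.012, -0.067, -1],
[20.8, 28.2, 12.1, -0.017, 0.012, -0.067, -1],
[18.7, 29.4, 12.9, -0.017, 0.012, -0.067, -1],
[16.5, 30.3, 13.5, -0.017, 0.012, -0.067, -1],
[14.4, 31.2, 14.3, -0.017, 0.012, -0.067, -1],
[12.0, 31.7, 15.0, -0.017, 0.012, -0.067, -1],
[9.7, 32.2, 15.6, -0.017, 0.012, -0.067, -1],
[7.4, 32.6, 16.3, -0.017, 0.012, -0.067, -1],
[4.9, 32.6, 16.9, -0.017, 0.012, -0.067, -1],
[2.6, 32.7, 17.5, -0.017, 0.012, -0.067, -1],
end err mm [-0.  0.  0.] deg 0.49 max [34.5   32.7   17.5    0.017  0.012  0.067]
```

>>> send_rows(
  series=[
    [34.5,12.4,5.8,-0.017,0.012,-0.067,-1],
    [33.5,14.6,6.5,-0.017,0.012,-0.067,-1],
    [32.4,16.7,7.1,-0.017,0.012,-0.067,-1],
    [31,18.7,7.8,-0.017,0.012,-0.067,-1],
    [29.6,20.6,8.4,-0.017,0.012,-0.067,-1],
    [28.2,22.4,9.2,-0.017,0.012,-0.067,-1],
    [26.4,24,10,-0.017,0.012,-0.067,-1],
    [24.7,25.6,10.6,-0.017,0.012,-0.067,-1],
    [22.8,27,11.4,-0.017,0.012,-0.067,-1],
    [20.8,28.2,12,-0.017,0.012,-0.067,-1],
  ],
)

```text
clock: 69.05
eef_pos: [0.49, -0.0634, 0.2689]
tool_rot: [0.712, 0.237, 0.646, 0.141]
wrist_force: [0.3, -0.5, -0.8]
finger_gap: 0.0918
```

>>> send_rows(
  series=[
    [18.7,29.4,13,-0.017,0.012,-0.067,0],
    [16.5,30.3,13.5,-0.017,0.012,-0.067,0],
    [14.4,31.2,14.3,-0.017,0.012,-0.067,0],
    [12,31.7,15,-0.017,0.012,-0.067,0],
    [9.7,32.2,15.6,-0.017,0.012,-0.067,0],
    [7.4,32.6,16.3,-0.017,0.012,-0.067,0],
    [5,32.6,17,-0.017,0.012,-0.067,0],
    [2.6,32.7,17.5,-0.017,0.012,-0.067,0],
    [0,0,0,0,0,0,0],
    [0,0,0,0,0,0,0],
  ],
)

```text
clock: 70.3
eef_pos: [0.634, 0.1944, 0.2683]
tool_rot: [0.706, 0.003, 0.708, 0.002]
wrist_force: [-0.5, -0.2, 0.1]
finger_gap: 0.0459
```

```bash
python3 - <<'E'
from h import *
np.set_printoptions(suppress=True)
show()
snap("scene","s26");crop("s26",340,180,560,280,3.5,"s26c")
go([.6346,.1948,.046],90,90,-1,10,0)
E
```

```text
t 70.3 j [0.292 0.444 1.577 0.009 1.123 0.289] tcp [0.634  0.1944 0.2683] gp [0.6337 0.1949 0.1993] H 117.8 P 89.5 z [ 1.    -0.    -0.004] gap 0.0459 F [-0.5 -0.2  0.1]
[15.3, -0.0, 0.1, -0.0, -0.0, -0.001, 0],
[15.4, -0.0, 0.1, -0.0, -0.0, -0.001, 0],
[15.3, -0.0, 0.1, -0.0, -0.0, -0.001, 0],
[15.4, 0.0, 0.2, -0.0, -0.0, -0.001, 0],
[15.3, 0.1, 0.1, -0.0, -0.0, -0.001, 0],
[15.4, 0.0, 0.1, -0.0, -0.0, -0.001, 0],
[15.3, 0.1, 0.1, -0.0, -0.0, -0.001, 0],
[15.4, 0.1, 0.1, -0.0, -0.0, -0.001, 0],
[15.3, 0.1, 0.1, -0.0, -0.0, -0.001, 0],
[15.4, 0.1, 0.2, -0.0, -0.0, -0.001, 0],
end err mm [ 0. -0. -0.] deg 0.27 max [15.4    0.1    0.2    0.     0.     0.001]
```

View pics/s26c.png

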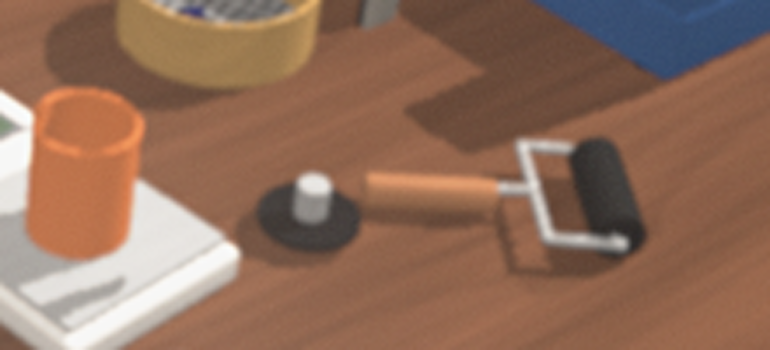

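>>> send_rows(
  series=[
    [22,0,0.1,0,0,-0.001,0],
    [22,0,0.2,0,0,-0.001,0],
    [22,0,0.2,0,0,-0.001,0],
    [22,0,0.2,0,0,-0.001,0],
    [22,0,0.2,0,0,-0.001,0],
    [22,0,0.2,0,0,-0.001,0],
    [21,0,0.2,0,0,-0.001,0],
    [0,0,0,0,0,0,1],
    [0,0,0,0,0,0,1],
    [0,0,0,0,0,0,1],
  ],
  force=30,
)

```text
clock: 71.6
eef_pos: [0.6362, 0.1957, 0.117]
tool_rot: [0.707, 0.0, 0.707, -0.0]
wrist_force: [0.0, 1.1, -0.4]
finger_gap: 0.0205
```

>>> send_rows(
  series=[
    [0,0,0,0,0,0,1],
    [-5,0,0,0,0,0,1],
    [-15,0,0,0,0,0,1],
    [-25,0,0,0,0,0,1],
    [-25,0,0,0,0,0,1],
    [-25,0,0,0,0,0,1],
    [-25,0,0,0,0,0,1],
    [-20,0,0,0,0,0,1],
    [0,0,0,0,0,0,1],
    [0,0,0,0,0,0,1],
  ],
)

```text
clock: 72.85
eef_pos: [0.6355, 0.1953, 0.2553]
tool_rot: [0.706, 0.0, 0.708, -0.0]
wrist_force: [-0.2, 0.2, -1.8]
finger_gap: 0.0206
```

```bash
python3 - <<'E'
from h import *
np.set_printoptions(suppress=True)
show()
snap("scene","s27");crop("s27",320,100,480,260,4,"s27c")
p,D=snap("top","t27");P=cloud("top",D)
c0=(.583,.038);S=P[(np.hypot(P[:,:,0]-c0[0],P[:,:,1]-c0[1])<.06)&(abs(P[:,:,2]-.121)<.005)]
if len(S)>5:print(len(S),cv2.minEnclosingCircle((S[:,:2]*1000).astype(np.float32)))
E
```

```text
t 72.85 j [0.296 0.459 1.583 0.001 1.102 0.296] tcp [0.6355 0.1953 0.2553] gp [0.6353 0.1953 0.1863] H -174.8 P 89.8 z [ 1.    -0.001 -0.003] gap 0.0206 F [-0.2  0.2 -1.8]
207 ((583.0957641601562, 37.89533233642578), 34.756568908691406)
```

View pics/s27c.png

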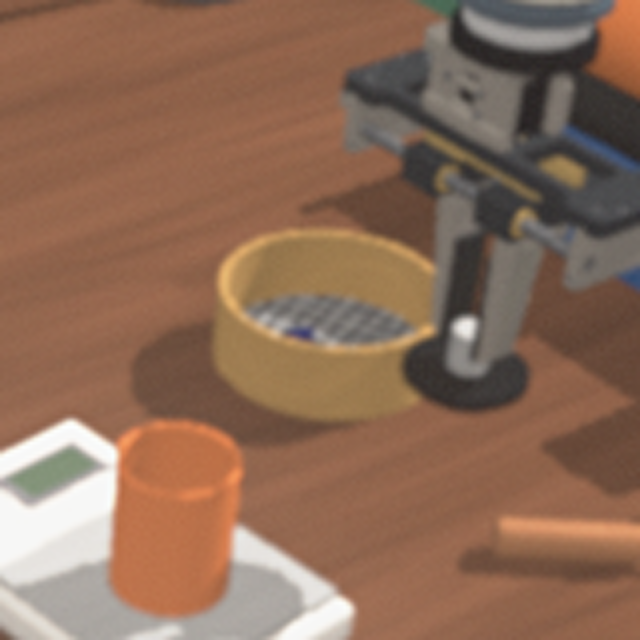

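```bash
python3 - <<'E'
from h import *
np.set_printoptions(suppress=True)
D=np.load("pics/t27.npy");P=cloud("top",D)
S=P[(np.hypot(P[:,:,0]-.6355,P[:,:,1]-.1955)<.05)&(P[:,:,2]>.13)&(P[:,:,2]<.168)]
print(len(S),S.min(0),S.max(0));A=np.c_[S[:,:2]-S[:,:2].mean(0),np.ones(len(S))];print(np.linalg.lstsq(A,S[:,2],rcond=None)[0],cv2.minEnclosingCircle((S[:,:2]*1000).astype(np.float32)))
D=np.load("pics/s27.npy");P=cloud("scene",D)
S=P[(np.hypot(P[:,:,0]-.6355,P[:,:,1]-.1955)<.045)&(P[:,:,2]>.14)&(P[:,:,2]<.163)]
print(len(S));A=np.c_[S[:,:2]-S[:,:2].mean(0),np.ones(len(S))];print(np.linalg.lstsq(A,S[:,2],rcond=None)[0],cv2.minEnclosingCircle((S[:,:2]*1000).astype(np.float32)),S.min(0),S.max(0))
crop("t27",170,150,260,240,7,"t27c")
E
```

```text
472 [0.5987455  0.15975323 0.14483937] [0.66796024 0.19613778 0.16716745]
[0.00440055 0.0464174  0.15334697] ((633.3529052734375, 189.24241638183594), 34.72209930419922)
423
[-0.02535324  0.02812077  0.15201751] ((634.5007934570312, 192.3994140625), 37.75092315673828) [0.59739979 0.15663227 0.14120984] [0.67061597 0.22991664 0.16279219]
```

View pics/t27c.png

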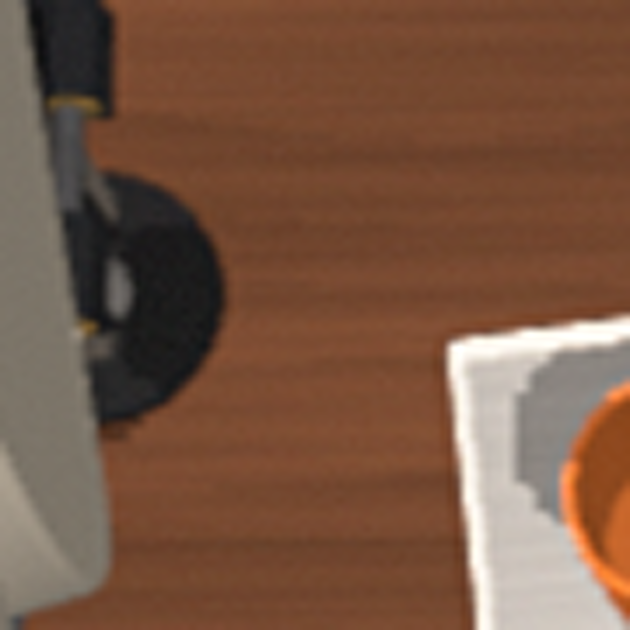

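```bash
python3 - <<'E'
from h import *
np.set_printoptions(suppress=True)
chk([.584,.039,.21],90,90,-1,4)
go([.584,.039,.21],90,90,-1,9,1)
E
```

```text
[0.3  0.46 1.58 0.   1.1  0.3 ] 0.0
[0.23 0.41 1.65 0.   1.09 0.23] 0.0
[0.15 0.36 1.7  0.   1.08 0.15] 0.0
[ 0.07  0.32  1.74 -0.    1.08  0.07] 0.0
[-2.7, -17.4, -5.7, -0.0, -0.0, 0.0, 1],
[-2.6, -17.3, -5.7, -0.0, -0.0, 0.0, 1],
[-2.7, -17.4, -5.7, -0.0, -0.0, 0.0, 1],
[-2.6, -17.4, -5.7, -0.0, -0.0, 0.0, 1],
[-2.7, -17.3, -5.7, -0.0, -0.0, 0.0, 1],
[-2.7, -17.4, -5.7, -0.0, -0.0, 0.0, 1],
[-2.6, -17.4, -5.7, -0.0, -0.0, 0.0, 1],
[-2.7, -17.3, -5.7, -0.0, -0.0, 0.0, 1],
[-2.6, -17.4, -5.7, -0.0, -0.0, 0.0, 1],
end err mm [ 0.  0. -0.] deg 0.23 max [ 2.7 17.4  5.7  0.   0.   0. ]
```

>>> send_rows(
  series=[
    [-8,-17.4,-5.7,0,0,0,1],
    [-8,-17.4,-5.7,0,0,0,1],
    [-8,-17.4,-5.7,0,0,0,1],
    [0,-17.4,-5.7,0,0,0,1],
    [0,-17.4,-5.7,0,0,0,1],
    [0,-17.4,-5.7,0,0,0,1],
    [0,-17.4,-5.7,0,0,0,1],
    [0,-17.4,-5.7,0,0,0,1],
    [0,-17.4,-5.7,0,0,0,1],
    [0,0,0,0,0,0,1],
  ],
)

```text
clock: 74.2
eef_pos: [0.5842, 0.0376, 0.2802]
tool_rot: [0.706, 0.001, 0.708, -0.001]
wrist_force: [0.7, -0.7, -1.2]
finger_gap: 0.0208
```

```bash
python3 - <<'E'
from h import *
np.set_printoptions(suppress=True)
show()
snap("scene","s28");crop("s28",300,130,430,260,5,"s28c")
D=np.load("pics/s28.npy");P=cloud("scene",D)
S=P[(np.hypot(P[:,:,0]-.584,P[:,:,1]-.039)<.045)&(P[:,:,2]>.165)&(P[:,:,2]<.187)]
print(len(S),S.min(0),S.max(0),S.mean(0))
c0=(.583,.038);S=P[(np.hypot(P[:,:,0]-c0[0],P[:,:,1]-c0[1])<.05)&(abs(P[:,:,2]-.121)<.004)];print(len(S),S.min(0),S.max(0))
go([.584,.039,.172],90,90,-1,6,1)
E
```

```text
t 74.2 j [0.062 0.315 1.741 0.    1.087 0.064] tcp [0.5842 0.0376 0.2802] gp [0.584  0.0376 0.2112] H -178.2 P 89.9 z [ 1.    -0.002 -0.002] gap 0.0208 F [ 0.7 -0.7 -1.2]
454 [0.54943773 0.00091917 0.1652629 ] [0.62273058 0.07167213 0.1865739 ] [0.59179963 0.02995012 0.17652238]
150 [ 0.54971634 -0.00032551  0.11700527] [0.62182859 0.07221269 0.1231165 ]
[6.5, 0.1, -0.1, -0.0, -0.0, -0.0, 1],
[6.6, 0.1, -0.1, -0.0, -0.0, -0.0, 1],
[6.5, 0.1, -0.0, -0.0, -0.0, -0.0, 1],
[6.6, 0.1, -0.1, -0.0, -0.0, -0.0, 1],
[6.5, 0.1, -0.1, -0.0, -0.0, -0.0, 1],
[6.6, 0.1, -0.1, -0.0, -0.0, -0.0, 1],
end err mm [-0. -0. -0.] deg 0.15 max [6.6 0.1 0.1 0.  0.  0. ]
```

View pics/s28c.png

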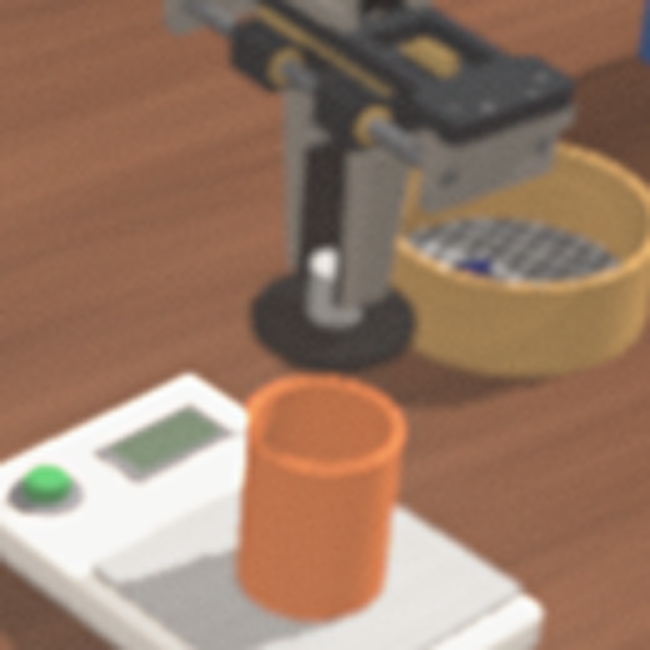

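>>> send_rows(
  series=[
    [8,0,0,0,0,0,1],
    [8,0,0,0,0,0,1],
    [8,0,0,0,0,0,1],
    [6,0,0,0,0,0,1],
    [5,0,0,0,0,0,1],
    [4,0,0,0,0,0,1],
    [4,0,0,0,0,0,1],
    [3,0,0,0,0,0,1],
    [2,0,0,0,0,0,1],
    [0,0,0,0,0,0,1],
  ],
)

```text
clock: 75.5
eef_pos: [0.5844, 0.0389, 0.232]
tool_rot: [0.706, 0.0, 0.708, -0.0]
wrist_force: [-0.2, -0.3, -0.6]
finger_gap: 0.0207
```

```bash
python3 - <<'E'
from h import *
show()
snap("scene","s29");crop("s29",300,130,430,260,5,"s29c")
E
```

```text
t 75.5 j [0.064 0.37  1.782 0.    0.992 0.064] tcp [0.5844 0.0389 0.232 ] gp [0.5842 0.0389 0.163 ] H -180.0 P 89.9 z [ 1.    -0.001 -0.002] gap 0.0207 F [-0.2 -0.3 -0.6]
```

View pics/s29c.png

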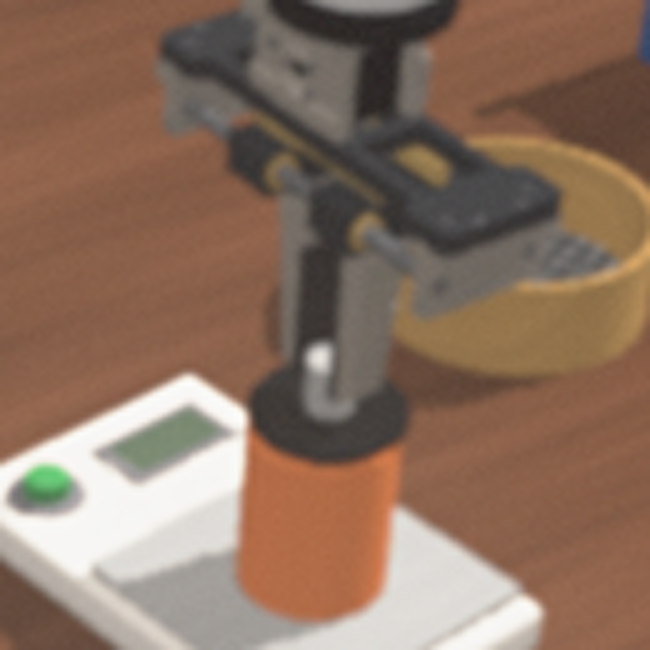

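Plug is in the mouth; about 1–2 mm to go. Lower 1 mm, open, then withdraw upward.

>>> send_rows(
  series=[
    [1,0,0,0,0,0,1],
    [0,0,0,0,0,0,1],
    [0,0,0,0,0,0,0.4],
    [0,0,0,0,0,0,0.2],
    [0,0,0,0,0,0,0],
    [0,0,0,0,0,0,0],
    [-10,0,0,0,0,0,0],
    [-20,0,0,0,0,0,0],
    [-25,0,0,0,0,0,0],
    [-25,0,0,0,0,0,0],
  ],
)

```text
clock: 76.8
eef_pos: [0.5846, 0.0389, 0.3126]
tool_rot: [0.707, 0.0, 0.708, -0.0]
wrist_force: [0.3, -0.3, 0.4]
finger_gap: 0.0458
```

>>> send_rows(
  series=[
    [-25,0,0,0,0,0,0],
    [0,-40,0,0,0,0,0],
    [0,-40,0,0,0,0,0],
    [0,-40,0,0,0,0,0],
    [0,-40,0,0,0,0,0],
    [0,-40,0,0,0,0,0],
    [0,-40,0,0,0,0,0],
    [0,-40,0,0,0,0,0],
    [0,0,0,0,0,0,0],
    [0,0,0,0,0,0,0],
  ],
)

```text
clock: 78.05
eef_pos: [0.5844, -0.2407, 0.3364]
tool_rot: [0.706, 0.001, 0.708, -0.0]
wrist_force: [-0.8, 0.1, 0.2]
finger_gap: 0.0462
```

```bash
python3 - <<'E'
from h import *
np.set_printoptions(suppress=True)
show()
p,D=snap("top","t30");P=cloud("top",D)
snap("scene","s30")
for nm,z,c0 in(("c1",.089,(.479,-.285)),("c2",.089,(.345,-.283)),("disc",.127,(.583,.038)),("knob",.152,(.583,.038))):
    S=P[(np.hypot(P[:,:,0]-c0[0],P[:,:,1]-c0[1])<.05)&(abs(P[:,:,2]-z)<.005)]
    if len(S)>5:
        c,r=cv2.minEnclosingCircle((S[:,:2]*1000).astype(np.float32));A=np.c_[S[:,:2]-S[:,:2].mean(0),np.ones(len(S))]
        print(nm,len(S),np.round(c,1),round(r,1),S[:,2].mean().round(4),np.linalg.lstsq(A,S[:,2],rcond=None)[0].round(3))
E
```

```text
t 78.05 j [-0.393  0.336  1.581 -0.     1.227 -0.392] tcp [ 0.5844 -0.2407  0.3364] gp [ 0.5842 -0.2407  0.2674] H 166.9 P 89.9 z [ 1.    -0.001 -0.002] gap 0.0462 F [-0.8  0.1  0.2]
disc 892 [583.2  39.8] 35.8 0.1279 [0.002 0.006 0.128]
knob 103 [582.9  40.1] 10.8 0.1525 [0.006 0.034 0.153]
```

View pics/s30.png

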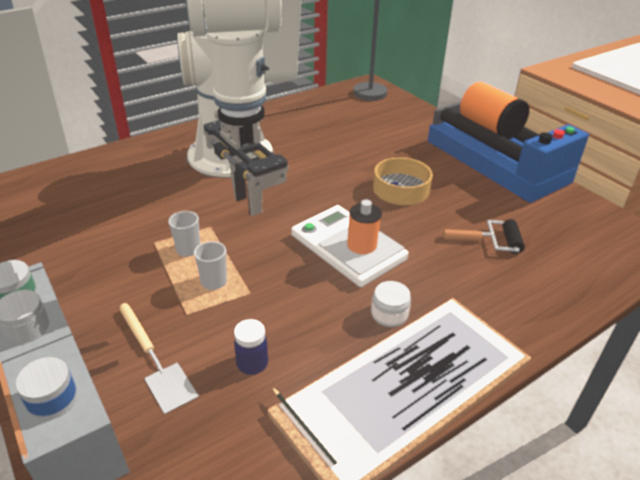

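View pics/t30.png

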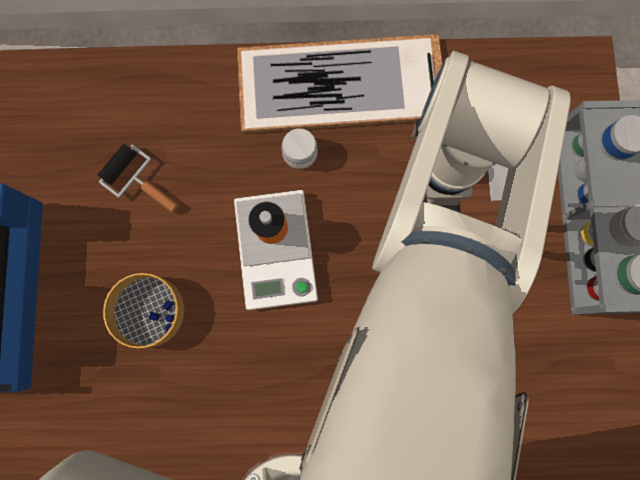

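```bash
python3 - <<'E'
from h import *
P=cloud("scene",np.load("pics/s30.npy"));C=np.array([.415,-.290]);a=np.radians(-6.2)
for nm,c0 in(("c1",(.478,-.282)),("c2",(.345,-.284))):
    S=P[(np.hypot(P[:,:,0]-c0[0],P[:,:,1]-c0[1])<.06)&(abs(P[:,:,2]-.089)<.004)]
    c,r=cv2.minEnclosingCircle((S[:,:2]*1000).astype(np.float32));d=np.array(c)/1000-C
    print(nm,len(S),np.round(c,1),round(r,1),"mat frame",[round(d[0]*np.cos(a)+d[1]*np.sin(a),4),round(-d[0]*np.sin(a)+d[1]*np.cos(a),4)])
from workcell import sign_off
print(sign_off())
E
```

```text
c1 138 [ 480.  -282.6] 35.4 mat frame [np.float64(0.0639), np.float64(0.0143)]
c2 128 [ 346.6 -286.1] 35.4 mat frame [np.float64(-0.0684), np.float64(-0.0035)]
the job is handed in; nothing more can be done
None
```

I finished the job and handed it in at about 78 s of the 208 s allowed; no verdict came back.

- **Used pieces:** I tipped four blue pieces towards the sieve. One landed on the bench, so I picked it up and dropped it in. The last overhead picture shows all four lying in the sieve.
- **Jar and tare:** The jar stood upright near the middle of the pan, at about (0.583, 0.038). I had measured the pan centre at (0.583, 0.034). I pressed the tare button to its stop, and the wrist force briefly read about 62 N at the bottom.
- **Fresh pieces:** I poured three pieces, two from one beaker and one from the other. All three were visible in the jar before the lid went on, none missed, and both beakers looked empty.
- **Beakers:** One beaker was knocked towards a corner of the mat, with its centre just outside the allowed area, so I picked it up and moved it back. The last measurement has both upright on the mat, at (64, 14) and (-68, -4) mm from its centre.
- **Lid:** It sits flat, with its disc top at 127.9 mm against 127 mm expected. It is about 2 mm off the jar's centre.

In the last pictures the robot touches nothing, and the ink tin, pigment jar, ink knife and brayer look unmoved. I did not measure those four. No last check failed. The overhead camera's view of the beakers was blocked by the arm at the end, so I checked them with the scene camera only.

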